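# Reload the soldering jig and clamp it with the T-nut

## Robot

A 6-joint arm with a two-finger parallel gripper is mounted at the origin on the work surface. World frame = base frame: x ahead of the robot, y to its left, z up, the work surface at z = 0. Lengths are in m, angles in rad, forces in N, time in s.
With the tool pointing down it reaches from about 0.3 to 0.825 m from the base axis. Payload 5.4 kg.
Tool frame: the origin (TCP) lies between the finger pads; the fingertips stand 14 mm ahead of it and the grasp point (between the pads) lies 5 mm behind it (ctrl.finger_overhang is the distance from the TCP to the fingertips, in m); z points along the fingers, y is the direction in which the jaws open and shut (so a half turn about z gives the same grasp; the last joint's range is limited). The gripper opens to 92 mm and grips with 3 to 60 N. Pads are 20 mm wide; open, the fingers measure 128 mm over their backs; the gripper's body (75 mm by 189 mm) begins 69 mm behind the grasp point.
Start: joints at [1.104, 0.158, 1.597, -0, 1.386, -0.21], TCP at [0.146, 0.556, 0.229] pointing down, gripper open.
Joint ranges: [-2.91, 2.91], [-0.94, 2.29], [0.18, 2.7], [-1.29, 4.43], [0.17, 2.64], [-3, 3]. Speed limits (rad/s): [2.57, 2.57, 3.14, 3.14, 3.14, 3.14].

## Interface

Orientations are given as a rotation vector (axis times angle).
In Python, from station import ctrl gives the robot as it stands. The module is installed in compiled form; this text tells all that it offers.
- The arm moves only by the tool apply_moves, never from a script. Its arguments are lists of equal length, an entry for each row: "linear": the shift along the world's x, y, z as a fraction of full scale, a list of three; "yaw": the turn about the world's z as a fraction of full scale. In form: {"linear": [[dx, dy, dz], ...], "yaw": [yaw, ...]}. A call has 1 to 12 rows; each row shifts and turns the pose as measured when the row begins; what a row does not reach is not made up. Full scale, the value 1, is 20 mm for a shift and 4 degrees for a turn. A row lasts 1/12 s, in which the tool goes at most 41.7 mm and 7.16 degrees, less where a joint would pass 70% of its speed; a pose out of reach is approached as far as the arm can. A call with a number of a shift or a turn outside -1 to 1 is refused whole. A call with a gripper value outside its range is refused whole. "fingers" is the closure, from 0 (fully open) to 1 (shut), set as the call begins (left out, the last holds). The fingers move at their own pace and stop on an object; the grip force is fixed at half the most. Time passes only in rows, so rows that do not move let the fingers close. It gives the time, the measured TCP pose, the force and the opening at its end, in the units of the state.
- ctrl.observe(): the state, without advancing time (a new reading comes with each control period).
- ctrl.capture(name): name is "scene" or "top" or "wrist"; returns the picture (480x640x3 uint8, red, green, blue); there is no depth.
- ctrl.camera_params(name): a dict with "camera_matrix" (3x3 intrinsics, pixels), "k1" (the pictures are not rectified: a ray, as slopes to the right and down, at radius r is drawn at 1 + k1 r^2 times it, then the intrinsics apply), "world_from_camera" (4x4, takes a point from camera to world coordinates); the wrist camera has in their place "mount" (4x4, takes a point from camera to tool coordinates, whose origin is the TCP and whose axes are the flange's). Camera axes: x right, y up, looking along -z (the intrinsics and any distortion apply to the point x, -y, -z); pixel columns grow to the right and rows downward; lengths in m; the calibration is good to about 2 mm. A picture is of the moment at which its call begins: read the wrist's pose just before it. camera_params takes no time and is no camera call.
- ctrl.hand_in(): hands the job in, once; it reports no verdict.
Trained networks look in the newest picture that a camera, given by its name, has taken for a name from the list of things; names that differ only in an ending like _2 or _b are one class to them, and where a whole thing is asked for, a point or a joint stands for the part that bears it (a point fixed in the world has none). Each returns a list of dicts, best first, with "conf" (0 to 1); they miss things now and then, are a little off and sometimes report something else, mostly with a low value. They report only what shows in the picture. A call takes as long as a camera call. They do not tell look-alikes from the thing itself.
- ctrl.spot_in(thing, camera): "extent" ([centre column, centre row, width, height] in pixels, round what is visible of it).
- ctrl.outline_of(thing, camera): "region" (480x640 bool, what is visible of it) and "extent" ([centre column, centre row, width, height] in pixels, round what is visible of it).
- ctrl.tip_of(thing, camera): "location" ([column, row] in pixels: a listed point, or the origin of a listed thing).
The state is a dict: "time": time; "joints": joint angles; "joint_velocities": joint speeds; "joint_efforts": joint torques, N m; "eef_pos": TCP position; "eef_rot": TCP orientation; "ft_force": force on the tool from outside, world axes, zero at the start; "moment": the same for the moment, N m; "opening": finger opening in m.
Only numpy, scipy, OpenCV 4.12 (cv2) and the standard library are available. Lean on these libraries where they do the work, as an engineer would, in place of code of your own. Each camera call takes 0.05 s, during which the arm holds its last target.

## Task

Clear any finished boards out of the two nests of the wooden soldering jig and lay them flat in the grey tray. Then seat the two fresh boards from the bench in the nests, lay the clamp plate over the stud so that it runs lengthwise along the jig and lies flat on the inner edges of both boards, set the T-nut on the stud, turn it backward until it drops into the thread, and run it forward all the way down onto the plate. Do not disturb the flux bottle, the solder reel or the screwdriver.

Things in the scene. Friction and masses are not known exactly. Their poses are not given: they have to be found in the camera images.
- jig: wooden block 100 x 250 x 30 mm (its x, y, z), fixed to the bench; place and yaw vary. Origin: centre of its underside, on the stud's axis. Two nests in its top, 3 mm deep, 55 x 75 mm. Two locating pins, 6 mm thick, 14 mm above the top, at (x, y) = (37.5, 36) and (-37.5, -36) mm; the plate fits between them and they keep it from turning with the nut
- nest_l (a point): centre of the floor of the nest on the jig's +y side, 67 mm from the stud's axis, 27 mm above the jig's underside; 2.5 mm clearance all round a board
- nest_r (a point): centre of the floor of the nest on the jig's -y side, 67 mm from the stud's axis, 27 mm above the jig's underside; 2.5 mm clearance all round a board
- stud (a point): point on the upright axis of the steel stud fixed in the middle of the jig, 73.5 mm above the jig's underside, level with the flat land round the stud's head. Core 19.6 mm thick, tapering to a blunt tip 9.5 mm above this point; thread 29 mm outside, right-handed (forward = clockwise from above), three starts, lead 27 mm a turn
- thread (a point): point on the stud's axis 64.5 mm above the jig's underside, where the thread starts. The land above has three gaps, 120 deg apart, each with a stop 5 mm higher than the land. Pins lying on the land cannot enter by turning forward (the stops block them); turned backward by at most a third of a turn they fall 9 mm through the gaps. The gaps' angle varies and is not reported
- nut: grey plastic T-nut, 76 mm tall, about 100 g, at first standing nose down on the bench. Origin: centre of its underside; z up. Nose and hub 40 mm in diameter; flange 56 mm, from 11 to 16 mm above the underside; bore 31.8 mm wide (38 at its bevelled mouth), 53 mm deep, in it three 4 mm pins that leave 22 mm free, undersides 19 mm above the nut's underside. It falls by its own weight when not gripped
- nut_bar (a point): middle of the nut's handle bar, 67 mm above its underside; the bar is 60 mm long (nut's x), 16 mm wide (y), 18 mm high. Fingers closed loosely round it (3 to 6 mm slack) turn it and let it sink. Nut's underside above the jig's: 54.5 mm with pins on the land (59.5 on the stops), 46 after the drop, then 27 mm lower a turn, 32 with its flange on the plate, 0.5 turn on
- plate: aluminium clamp plate 64 x 100 x 12 mm (its x, y, z), about 120 g, with a 46 mm hole in the middle, lying flat on the bench between robot and jig. Origin: centre of its underside. On the jig it lies on the boards' inner edges, its underside 31 mm above the jig's underside, its y along the jig's y; either way round is right
- new1: fresh white circuit board 50 x 70 x 4 mm (its x, y, z) with one black block in the middle (22 x 26 mm in x and y, from 4 to 24 mm above the underside), the part to grip; lying on the bench to the robot's right. Origin: centre of its underside. Fits either nest, its y along the jig's y, either way round
- new2: a second fresh board just like new1
- done1: finished board, same size and block as a fresh one, told apart by two aluminium cans 10 mm thick and 11 mm tall near opposite corners; lies in one of the nests at the start, or is absent (None from the start)
- done2: another finished board like done1, in the other nest, or absent
- tray: open grey tray 110 x 170 x 20 mm (its x, y, z), walls and floor 5 mm thick, fixed to the bench at the robot's left; origin: centre of its underside. Two boards fit side by side, each with its long side along the tray's x, 76 mm apart
- flux: flux bottle 40 mm in diameter, 90 mm tall, not to be disturbed
- reel: solder reel 60 mm in diameter, 38 mm tall, not to be disturbed
- driver: screwdriver 170 mm long, not to be disturbed
Things that resemble listed ones, but are neither listed nor needed, are in the scene too. What is shaped like the new2 but orange is not meant. There is more than one size of the tray; the job needs the middle-sized.

How it is judged:
By the outcome, as a careful person would: the job done as asked, in the order asked, and still so for the second after the job is handed in, with the robot touching nothing.
Of done1, done2 only 1 to 2 are there at a start; the rules pass over those that are not, and their reading is None.
At some moment in a run one of new1, new2 may be knocked a few centimetres aside while the robot is not near it.
It also fails if it takes over 210 s, if anything falls off the work surface, if the arm or the gripper's body presses on something with over 40 N, if the wrist force passes 120 N, or if a joint passes its speed limit or range.

## Working session

There is one attempt and no reset: what is moved stays moved. The work goes in short steps, Python scripts to look and compute and a tool call to move; the robot and the scene stay as the last step left them, time stands still between calls to the robot, and variables do not carry over. Pictures are saved under pics/ and viewed, and the job is handed in when it is done.

Besides the shell and the picture viewer there is one more tool, called after ">>>" as name(argument=value, ...) on one line, values as JSON. apply_moves: Moves the arm, as the interface text tells. Shift numbers are shares of 20 mm and turn numbers shares of 4 degrees, none past 1 either way. Its arguments: {"type":"object","properties":{"linear":{"type":"array"},"yaw":{"type":"array"},"fingers":{"type":"number"}},"required":["linear","yaw"]}

```bash
mkdir -p pics; ls; python3 - <<'E'
from station import ctrl
import cv2,numpy as np
print(ctrl.observe())
for n in ("scene","top","wrist"):
    im=ctrl.capture(n); cv2.imwrite(f"pics/{n}0.png",im[:,:,::-1])
    print(n,ctrl.camera_params(n))
E
```

```text
pics
{'time': 0.0, 'joints': array([ 1.10394246e+00,  1.59084743e-01,  1.59819290e+00, -2.43318824e-05,
        1.38614668e+00, -2.10074013e-01]), 'joint_velocities': array([ 2.78066764e-03,  9.41570231e-04,  1.98973974e-05,  9.01284347e-04,
       -6.42857442e-04,  2.28207004e-04]), 'joint_efforts': array([ 4.71153326e-04, -3.85560250e+01, -3.22114098e+01,  7.03226100e-02,
        3.78258771e-02, -1.20621003e-04]), 'eef_pos': array([0.14578001, 0.55561913, 0.22761852]), 'eef_rot': array([-4.02159502e-01, -3.11515416e+00,  2.72590859e-03]), 'ft_force': array([0.2104194 , 0.3948155 , 0.03197873]), 'moment': array([-0.0062096 ,  0.00044107, -0.04350441]), 'opening': 0.09181631414085317}
scene {'camera_matrix': array([[449.1151907 ,   0.        , 318.7410277 ],
       [  0.        , 449.1151907 , 248.84900674],
       [  0.        ,   0.        ,   1.        ]]), 'k1': -0.04661566662357456, 'world_from_camera': array([[ 0.18937124, -0.67916828,  0.70913255,  1.25608499],
       [ 0.98187167,  0.13698121, -0.13101212, -0.10855064],
       [-0.00815856,  0.72108709,  0.69279639,  0.783626
[... 493 characters left out ...]
086860e-01,  9.79777512e-01,
         1.29324052e+00],
       [ 0.00000000e+00,  0.00000000e+00,  0.00000000e+00,
         1.00000000e+00]])}
wrist {'camera_matrix': array([[426.59288848,   0.        , 328.56248661],
       [  0.        , 426.59288848, 245.8185545 ],
       [  0.        ,   0.        ,   1.        ]]), 'k1': -0.012600798322648404, 'mount': array([[ 4.95168250e-04,  9.63090271e-01,  2.69178165e-01,
         7.55376940e-02],
       [ 9.99999863e-01, -4.31607389e-04, -2.95311117e-04,
        -3.32600876e-04],
       [-1.68231979e-04,  2.69178275e-01, -9.63090353e-01,
        -1.56818606e-01],
       [ 0.00000000e+00,  0.00000000e+00,  0.00000000e+00,
         1.00000000e+00]])}
```

View pics/scene0.png

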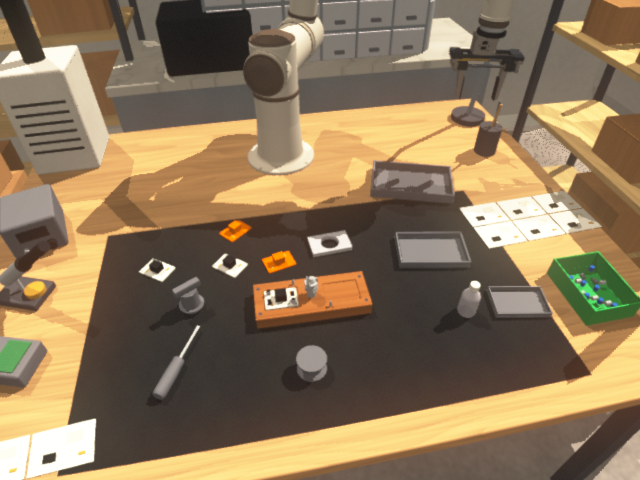

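View pics/top0.png

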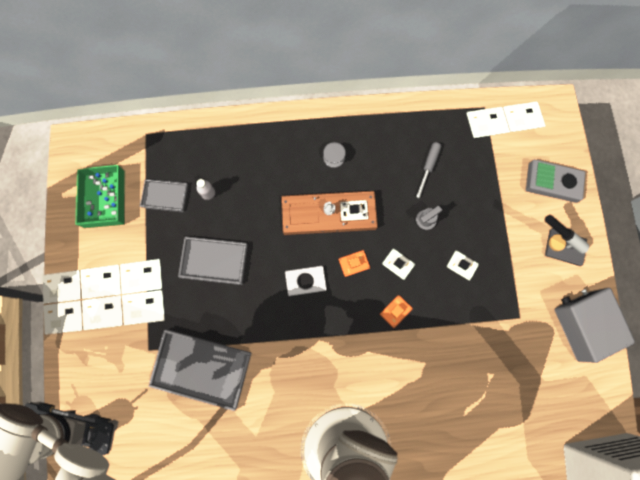

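View pics/wrist0.png

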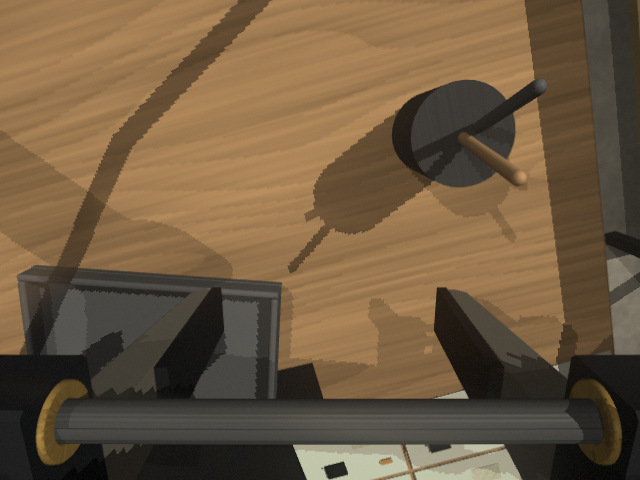

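```bash
cat > h.py <<'E'
from station import ctrl
import cv2,numpy as np
from scipy.spatial.transform import Rotation as R
def cam(n,st=None):
    p=ctrl.camera_params(n); K=p["camera_matrix"];k1=p["k1"]
    if n=="wrist":
        st=st or ctrl.observe(); T=np.eye(4);T[:3,:3]=R.from_rotvec(st["eef_rot"]).as_matrix();T[:3,3]=st["eef_pos"]
        W=T@p["mount"]
    else: W=p["world_from_camera"]
    return K,k1,W
def proj(P,c):
    K,k1,W=c; P=np.atleast_2d(P); q=(np.c_[P,np.ones(len(P))]@np.linalg.inv(W).T)[:,:3]
    s=np.c_[q[:,0]/-q[:,2],-q[:,1]/-q[:,2]]; r2=(s**2).sum(1,keepdims=True); s=s*(1+k1*r2)
    return s*[K[0,0],K[1,1]]+K[:2,2]
def unproj(uv,z,c):
    K,k1,W=c; d=(np.atleast_2d(uv)-K[:2,2])/[K[0,0],K[1,1]]; s=d.copy()
    for _ in range(20): s=d/(1+k1*(s**2).sum(1,keepdims=True))
    v=np.c_[s[:,0],-s[:,1],-np.ones(len(s))]@W[:3,:3].T; o=W[:3,3]
    t=(z-o[2])/v[:,2]; return o+v*t[:,None]
def yaw(st): # tool x yaw deg
    m=R.from_rotvec(st["eef_rot"]).as_matrix(); return np.degrees(np.arctan2(m[1,0],m[0,0]))
def snap(n,name):
    st=ctrl.observe(); im=ctrl.capture(n); cv2.imwrite(f"pics/{name}.png",im[:,:,::-1]); return im,cam(n,st)
def crop(im,name,u,v,w,h,s):
    u0,v0=max(0,int(u-w/2)),max(0,int(v-h/2)); cv2.imwrite(f"pics/{name}.png",cv2.resize(im[v0:v0+h,u0:u0+w,::-1],None,fx=s,fy=s,interpolation=cv2.INTER_CUBIC))
def rect(mask,z,c):
    cs,_=cv2.findContours(mask.astype(np.uint8),cv2.RETR_EXTERNAL,cv2.CHAIN_APPROX_NONE)
    k=max(cs,key=cv2.contourArea).reshape(-1,2).astype(float); p=unproj(k,z,c)[:,:2]
    (cx,cy),(w,h),a=cv2.minAreaRect((p*1000).astype(np.float32))
    if w>h: w,h,a=h,w,a+90   # a = direction of short side(x) deg
    return np.round([cx,cy,w,h,(a+90)%180-90],1)
E
python3 - <<'E'
from h import *
im,c=snap("top","t1")
for th,z in [("jig",.03),("plate",.012),("new1",.004),("done1",.031),("tray",.02),("nut",.0),("flux",0),("reel",.038),("driver",.01)]:
    for r in ctrl.outline_of(th,"top"):
        print(th,round(r["conf"],2),np.round(r["extent"]),rect(r["region"],z,c))
for th,z in [("nut_bar",.067),("nut",0),("stud",.0735),("nest_l",.027),("nest_r",.027),("jig",0),("tray",0),("plate",0),("new1",0),("done1",.027)]:
    for r in ctrl.tip_of(th,"top"):
        print(th,round(r["conf"],2),np.round(r["location"]),np.round(unproj(r["location"],z,c)*1000,1))
crop(im,"t1a",340,235,200,150,4); crop(im,"t1b",200,270,200,150,4)
E
```

```text
jig 0.71 [330. 211.  99.  43.] [616.6  -8.8 106.7 252.7  -1.3]
plate 0.64 [306. 283.  46.  33.] [441.1  69.6  68.1 104.5   3. ]
new1 0.95 [353. 265.  29.  28.] [477.1 -65.6  52.3  73.9  16.4]
new1 0.81 [396. 266.  29.  29.] [ 465.4 -184.8   52.6   69.3  -40.5]
new1 0.79 [396. 311.  32.  33.] [ 340.4 -163.8   46.7   70.2   40.7]
done1 0.77 [356. 210.  30.  21.] [ 6.171e+02 -7.720e+01  5.240e+01  7.220e+01  1.000e-01]
tray 0.87 [167. 195.  48.  32.] [708.8 441.   80.5 123.6 -11.4]
tray 0.8 [213. 260.  69.  45.] [514.4 310.3 112.6 173.5 -11. ]
tray 0.75 [200. 370. 104.  83.] [232.7 358.2 155.2 240.2 -19.2]
nut 0.95 [430. 216.  30.  28.] [ 585.7 -287.4   57.1   75.6    8.8]
nut 0.29 [330. 211.  94.  43.] [624.3 -11.8 109.1 256.1  -1.5]
nut 0.29 [428. 169.  19.  57.] [ 730.  -302.9   26.2  170.3   63.4]
flux 0.76 [206. 191.  16.  19.] [723.7 327.5  41.6  61.3 -49.2]
flux 0.21 [305. 284.  43.  30.] [441.7  67.5  67.  102.4   4. ]
reel 0.6 [336. 155.  20.  31.] [779.2 -39.   55.1  70.6  85. ]
driver 0.74 [431. 158.  19.  32.] [ 755.7 -314.4   25.   100.6   64.8]
nut_bar 0.88 [428. 215.] [[ 579.8 -266.2   67. ]]
nut 0.97 [425. 219.] [[ 584.6 -274.5    0. ]]
nut 0.36 [302. 282.] [[440.1  78.    0. ]]
nest_l 0.84 [301. 212.] [[623.6  63.4  27. ]]
nest_l 0.56 [353. 208.] [[623.9 -75.7  27. ]]
nest_r 0.84 [301. 212.] [[623.6  63.4  27. ]]
nest_r 0.56 [353. 208.] [[623.9 -75.7  27. ]]
tray 0.92 [167. 194.] [[718.2 435.4   0. ]]
tray 0.7 [214. 259.] [[522.  310.6   0. ]]
tray 0.67 [199. 369.] [[231.8 362.8   0. ]]
plate 0.93 [303. 283.] [[436.8  74.5   0. ]]
plate 0.5 [209. 192.] [[713.7 315.8   0. ]]
new1 0.9 [355. 265.] [[472.2 -68.6   0. ]]
new1 0.73 [464. 266.] [[ 445. -364.    0.]]
new1 0.56 [396. 266.] [[ 461.2 -177.9    0. ]]
done1 0.89 [354. 212.] [[613.3 -79.   27. ]]
done1 0.68 [350. 209.] [[622.1 -67.9  27. ]]
```

View pics/t1a.png

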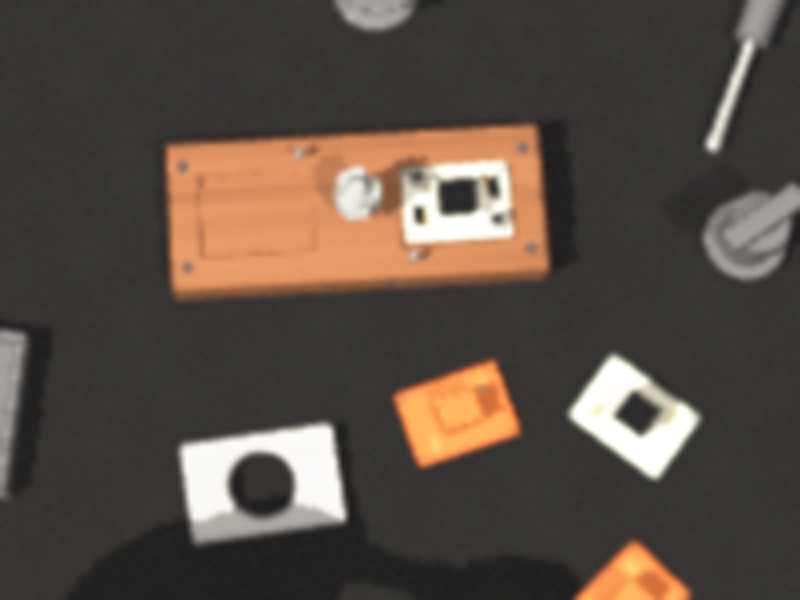

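>>> apply_moves(linear=[[0.7,-0.96,0],[0.7,-0.96,0],[0.7,-0.96,0],[0.7,-0.96,0],[0.7,-0.96,0],[0.7,-0.96,0],[0.7,-0.96,0],[0.7,-0.96,0],[0.7,-0.96,0],[0.7,-0.96,0],[0.7,-0.96,0],[0.7,-0.96,0]], yaw=[-0.6,-0.6,-0.6,-0.6,-0.6,-0.6,-0.6,-0.6,-0.6,-0.6,-0.6,-0.6], fingers=0.3)

```text
time: 2.15
eef_pos: [0.3171, 0.318, 0.2293]
eef_rot: [1.186, 2.908, 0.006]
ft_force: [0.4, -0.0, -0.7]
opening: 0.0645
```

>>> apply_moves(linear=[[0.7,-0.96,0],[0.7,-0.96,0],[0.7,-0.96,0],[0.7,-0.96,0],[0.7,-0.96,0],[0.7,-0.96,0],[0.7,-0.96,0],[0.7,-0.96,0],[0.7,-0.96,0],[0.7,-0.96,0],[0.7,-0.96,0],[0.7,-0.96,0]], yaw=[-0.6,-0.6,-0.6,-0.6,-0.6,-0.6,-0.6,-0.6,-0.6,-0.6,-0.6,-0.6])

```text
time: 3.15
eef_pos: [0.4925, 0.0746, 0.2315]
eef_rot: [1.902, 2.491, 0.011]
ft_force: [0.4, 0.1, -0.6]
opening: 0.0643
```

>>> apply_moves(linear=[[0.78,-0.7,0],[0.78,-0.7,0],[0.78,-0.7,0],[0.78,-0.7,0],[0.78,-0.7,0],[0.78,-0.7,0],[0.78,-0.7,0],[0.78,-0.7,0],[0,0,0]], yaw=[-0.52,-0.52,-0.52,-0.52,-0.52,-0.52,-0.52,-0.52,0], fingers=0.5)

```text
time: 3.9
eef_pos: [0.6247, -0.0483, 0.2311]
eef_rot: [2.265, 2.162, 0.01]
ft_force: [0.3, 0.1, 0.4]
opening: 0.0464
```

```bash
cat > look.py <<'E'
import sys
from h import *
def look(name,cams,outl,tips=()):
    for cn in cams:
        im,c=snap(cn,name+"_"+cn)
        for th,z in outl:
            for r in ctrl.outline_of(th,cn):
                if r["conf"]>.3: print(cn,th,round(r["conf"],2),np.round(r["extent"]),rect(r["region"],z,c))
        for th,z in tips:
            for r in ctrl.tip_of(th,cn):
                if r["conf"]>.3: print(cn,th,round(r["conf"],2),np.round(r["location"]),np.round(unproj(r["location"],z,c)*1000,1))
    st=ctrl.observe(); print("t",st["time"],"pos",np.round(st["eef_pos"]*1000,1),"yaw",round(yaw(st),2),"op",round(st["opening"]*1000,1),"F",np.round(st["ft_force"],1),"j",np.round(st["joints"],2))
E
python3 - <<'E'
from look import *
look("w2",["wrist"],[("jig",.03),("done1",.031),("new1",.004)],[("stud",.0735),("nest_l",.027),("nest_r",.027),("done1",.027)])
E
```

```text
wrist jig 0.75 [287. 462.  51.  37.] [ 574.  -300.4   42.4   47.7   86.8]
wrist jig 0.61 [311. 160. 133. 308.] [620.5 -10.4 101.3 251.1  -1.4]
wrist done1 0.86 [319. 252.  59.  83.] [617.8 -77.2  51.   70.9  -1.2]
wrist new1 0.81 [179. 335.  60.  44.] [ 469.5 -175.2   43.8   56.8  -40.8]
wrist new1 0.68 [167. 238.  78.  86.] [479.  -65.8  52.2  71.7  14. ]
wrist nest_l 0.85 [315.  88.] [[621.7  57.   27. ]]
wrist nest_r 0.85 [315.  88.] [[621.7  57.   27. ]]
wrist done1 0.84 [319. 250.] [[617.3 -77.3  27. ]]
t 4.3 pos [622.5 -44.9 231.7] yaw 87.62 op 46.0 F [0.4 1.2 0.3] j [-0.27  0.27  1.46  0.    1.4  -0.22]
```

View pics/w2_wrist.png

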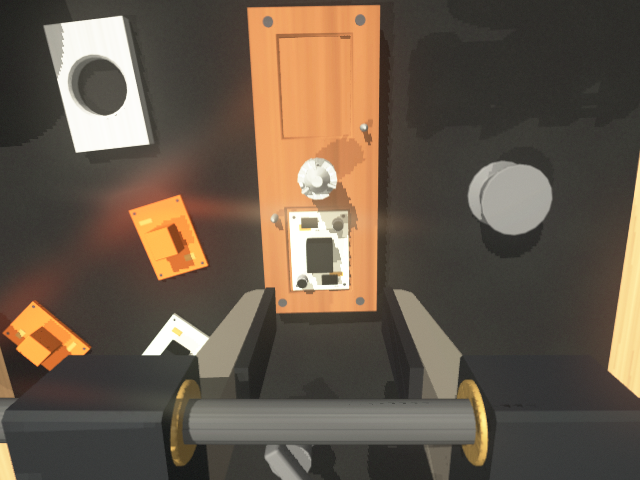

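>>> apply_moves(linear=[[-0.12,-0.8,-0.5],[-0.1,-0.82,-0.5],[0,0,-1],[0,0,-1],[0,0,-1],[0,0,-1],[0,0,-1],[0,0,-1],[0,0,0]], yaw=[0.25,0,0,0,0,0,0,0,0])

```text
time: 5.05
eef_pos: [0.6172, -0.0748, 0.0915]
eef_rot: [2.228, 2.191, 0.017]
ft_force: [-0.0, -0.4, -1.0]
opening: 0.0457
```

```bash
python3 - <<'E'
from look import *
look("w3",["wrist"],[("done1",.031)],[("done1",.027)])
E
```

```text
wrist done1 0.9 [327. 276.  96. 128.] [618.1 -77.5  50.1  70.9  -1.2]
wrist done1 0.86 [327. 272.] [[618.  -76.3  27. ]]
t 5.2 pos [621.  -76.   97.1] yaw 89.05 op 45.8 F [0.3 0.1 0.3] j [-0.32  0.39  1.59  0.    1.13 -0.3 ]
```

View pics/w3_wrist.png

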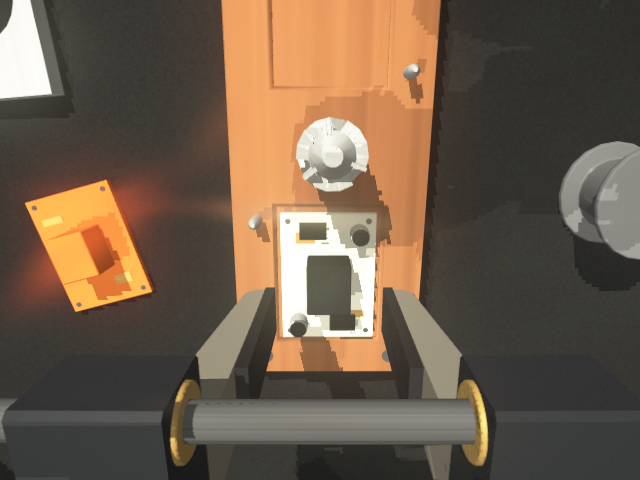

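>>> apply_moves(linear=[[-0.1,-0.05,-0.8],[-0.05,-0.02,-0.8],[0,0,-0.6],[0,0,0],[0,0,0]], yaw=[-0.1,0,0,0,0])

```text
time: 5.62
eef_pos: [0.6252, -0.0792, 0.0629]
eef_rot: [2.217, 2.167, 0.037]
ft_force: [0.0, -0.0, 0.4]
opening: 0.046
```

```bash
python3 - <<'E'
from look import *
look("w4",["wrist"],[])
E
```

```text
t 5.6667 pos [625.1 -79.2  62.9] yaw 88.68 op 46.2 F [-0.6 -0.4  0.2] j [-0.32  0.43  1.61  0.    1.05 -0.3 ]
```

>>> apply_moves(linear=[[0,0,0],[0,0,0],[0,0,0]], yaw=[0,0,0])

```text
time: 5.92
eef_pos: [0.6269, -0.0796, 0.066]
eef_rot: [2.214, 2.165, 0.04]
ft_force: [-0.1, -0.5, -0.6]
opening: 0.0455
```

```bash
python3 - <<'E'
from look import *
look("w4",[],[]);print(ctrl.observe()["joint_velocities"],ctrl.observe()["eef_rot"])
look("w4b",["wrist"],[]);look("w4b",["wrist"],[])
E
```

```text
t 5.9167 pos [626.9 -79.6  66. ] yaw 88.7 op 45.5 F [-0.1 -0.5 -0.6] j [-0.32  0.43  1.6   0.    1.06 -0.3 ]
[ 2.60051096e-03 -1.21800212e-02 -8.88708260e-03  1.12994349e-04
  2.75892343e-03  9.27037123e-05] [2.21367247 2.16465042 0.04002244]
t 5.9667 pos [627.1 -79.7  66.2] yaw 88.7 op 45.8 F [ 0.1 -0.2  0.3] j [-0.32  0.43  1.6   0.    1.06 -0.3 ]
t 6.0167 pos [627.  -79.6  65.9] yaw 88.69 op 45.8 F [ 0.2 -0.3  0.4] j [-0.32  0.43  1.6   0.    1.06 -0.3 ]
```

View pics/w4b_wrist.png

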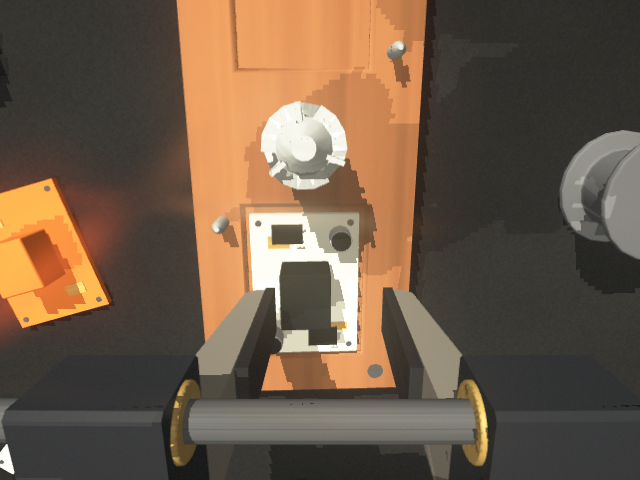

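```bash
cat >> look.py <<'E'
def s():
    st=ctrl.observe(); z=R.from_rotvec(st["eef_rot"]).as_matrix()[:,2]
    print("t",round(st["time"],2),"pos",np.round(st["eef_pos"]*1000,1),"yaw",round(yaw(st),2),"tilt",np.round(np.degrees(z[:2]),2),"op",round(st["opening"]*1000,1),"F",np.round(st["ft_force"],1),"j",np.round(st["joints"],3))
E
python3 -c "
from look import *
s()"
```

```text
t 6.02 pos [627.  -79.6  65.9] yaw 88.69 tilt [ 2.87 -0.82] op 45.8 F [ 0.2 -0.3  0.4] j [-0.318  0.432  1.603  0.002  1.055 -0.297]
```

>>> apply_moves(linear=[[-0.4,0.1,-0.2],[-0.3,0,-0.2],[-0.2,0,-0.2],[-0.1,0,-0.2]], yaw=[0,0,0,0])

```text
time: 6.35
eef_pos: [0.6076, -0.0781, 0.0509]
eef_rot: [2.211, 2.162, 0.043]
ft_force: [-0.1, 0.3, 1.1]
opening: 0.0458
```

```bash
python3 -c "
from look import *
s();ctrl.capture('wrist');s();ctrl.capture('wrist');s()"
```

```text
t 6.35 pos [607.6 -78.1  50.9] yaw 88.7 tilt [ 3.08 -0.89] op 45.8 F [-0.1  0.3  1.1] j [-0.326  0.407  1.67   0.003  1.008 -0.305]
t 6.4 pos [606.7 -77.9  49.8] yaw 88.7 tilt [ 2.97 -0.85] op 45.5 F [-0.6 -0.  -1.2] j [-0.326  0.408  1.672  0.003  1.008 -0.305]
t 6.45 pos [607.  -77.9  50.1] yaw 88.7 tilt [ 2.98 -0.85] op 46.1 F [ 0.4 -0.4 -0.3] j [-0.326  0.408  1.671  0.003  1.009 -0.305]
```

>>> apply_moves(linear=[[0.5,0,1],[0,0,1],[0,0,1]], yaw=[0,0,0])

```text
time: 6.7
eef_pos: [0.6127, -0.0767, 0.1053]
eef_rot: [2.221, 2.171, 0.033]
ft_force: [-0.1, 0.3, -0.7]
opening: 0.0456
```

```bash
python3 -c "
from look import *
s();ctrl.capture('wrist');ctrl.capture('wrist');s()"
```

```text
t 6.7 pos [612.7 -76.7 105.3] yaw 88.66 tilt [ 2.28 -0.62] op 45.6 F [-0.1  0.3 -0.7] j [-0.321  0.354  1.618  0.003  1.128 -0.299]
t 6.8 pos [616.2 -77.8 109.5] yaw 88.66 tilt [ 2.82 -0.79] op 45.9 F [1.1 0.1 0.3] j [-0.321  0.35   1.614  0.003  1.126 -0.299]
```

>>> apply_moves(linear=[[0,0,-0.5],[0,0,-0.5],[0,0,-0.5],[0,0,-0.5]], yaw=[0,0,0,0])

```text
time: 7.13
eef_pos: [0.6164, -0.078, 0.0652]
eef_rot: [2.214, 2.163, 0.041]
ft_force: [-0.6, 0.2, -0.2]
opening: 0.0459
```

```bash
python3 -c "
from look import *
s();ctrl.capture('wrist');ctrl.capture('wrist');s()"
```

```text
t 7.13 pos [616.4 -78.   65.2] yaw 88.65 tilt [ 2.91 -0.83] op 45.9 F [-0.6  0.2 -0.2] j [-0.321  0.408  1.636  0.003  1.044 -0.299]
t 7.23 pos [614.3 -77.3  63.2] yaw 88.65 tilt [ 2.62 -0.73] op 45.8 F [-0.5  0.4 -0.3] j [-0.321  0.41   1.639  0.003  1.046 -0.299]
```

>>> apply_moves(linear=[[0.1,0,-0.3],[0.1,0,-0.3],[0,0,-0.2]], yaw=[0,0,0])

```text
time: 7.48
eef_pos: [0.6186, -0.0773, 0.0458]
eef_rot: [2.218, 2.167, 0.036]
ft_force: [-10.4, 2.8, 41.0]
opening: 0.046
```

```bash
python3 -c "
from look import *
s();snap('wrist','w5');s()"
```

```text
t 7.48 pos [618.6 -77.3  45.8] yaw 88.65 tilt [ 2.57 -0.72] op 46.0 F [-10.4   2.8  41. ] j [-0.319  0.445  1.63   0.003  1.02  -0.297]
t 7.53 pos [618.7 -77.3  46.5] yaw 88.65 tilt [ 2.55 -0.71] op 45.8 F [-2.2 -0.2  2.7] j [-0.319  0.444  1.63   0.003  1.022 -0.297]
```

View pics/w5.png

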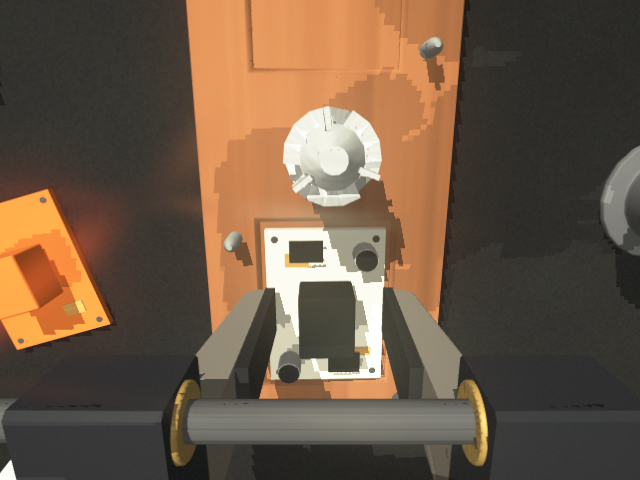

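>>> apply_moves(linear=[[0,0,0.12],[0,0,0],[0,0,0],[0,0,0],[0,0,0]], yaw=[0,0,0,0,0], fingers=1)

```text
time: 7.95
eef_pos: [0.6197, -0.0775, 0.0493]
eef_rot: [2.217, 2.167, 0.037]
ft_force: [-0.6, 0.5, 1.9]
opening: 0.0219
```

```bash
python3 -c "
from look import *
s()"
```

```text
t 7.95 pos [619.7 -77.5  49.3] yaw 88.67 tilt [ 2.63 -0.74] op 21.9 F [-0.6  0.5  1.9] j [-0.319  0.441  1.627  0.002  1.026 -0.297]
```

>>> apply_moves(linear=[[0,0,1],[0,0,1],[0,0,1],[0,0,0],[0,0,1],[0,0,1],[0,0,1],[0,0,0],[-0.3,0.5,0.4],[-0.3,1,0],[-0.3,1,0],[-0.3,1,0]], yaw=[0,0,0,0,0,0,0,0,1,1,1,1])

```text
time: 8.95
eef_pos: [0.5897, -0.0079, 0.1667]
eef_rot: [1.898, 2.47, 0.033]
ft_force: [0.8, -0.1, 0.2]
opening: 0.0217
```

>>> apply_moves(linear=[[-0.3,1,0],[-0.3,1,0],[-0.3,1,0],[-0.3,1,0],[-0.3,1,0],[-0.3,1,0],[-0.3,1,0],[-0.3,1,0],[-0.3,1,0],[-0.3,1,0],[-0.3,1,0],[-0.3,1,0]], yaw=[1,1,1,1,1,1,1,1,1,1,1,1])

```text
time: 9.95
eef_pos: [0.5012, 0.2424, 0.1371]
eef_rot: [-0.672, -3.059, -0.02]
ft_force: [-0.5, 1.1, 0.2]
opening: 0.0218
```

```bash
python3 -c "
from look import *
s();look('w6',['wrist'],[('tray',.02)],[('tray',0)]);s()"
```

```text
t 9.95 pos [501.2 242.4 137.1] yaw 155.23 tilt [-0.37  0.81] op 21.8 F [-0.5  1.1  0.2] j [ 0.225  0.199  1.739  0.016  1.207 -0.919]
wrist tray 0.95 [425. 211. 279. 202.] [516.2 311.2 111.4 169.4 -10.9]
wrist tray 0.6 [615. 365.  51.  63.] [676.3 395.1  34.2  52.7  76.3]
wrist tray 0.81 [421. 220.] [[516.7 308.8   0. ]]
t 10.1 pos [501.2 242.3 137.3] yaw 155.11 op 21.7 F [-0.3 -0.4 -1. ] j [ 0.22  0.2   1.74  0.02  1.21 -0.92]
t 10.1 pos [501.2 242.3 137.3] yaw 155.11 tilt [-0.38  0.8 ] op 21.7 F [-0.3 -0.4 -1. ] j [ 0.225  0.199  1.739  0.016  1.207 -0.917]
```

View pics/w6_wrist.png

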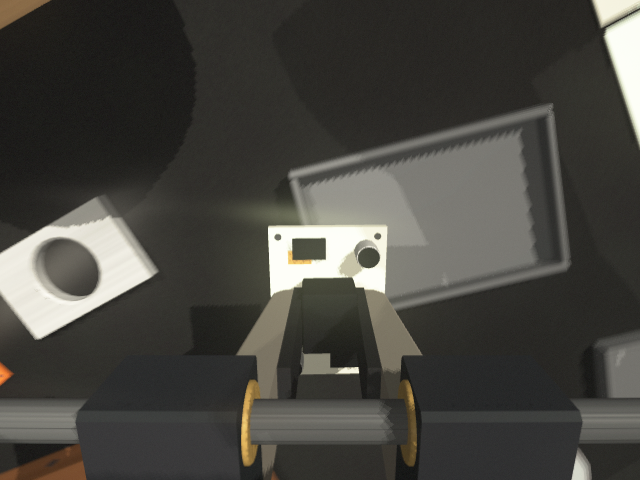

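>>> apply_moves(linear=[[0.15,0.7,-0.5],[0.15,0.7,-0.5],[0.15,0.7,-0.5],[0.15,0.7,-0.5],[0.15,0.65,-0.5],[0,0,-0.5],[0,0,-0.5]], yaw=[0.7,0.7,0.7,0.7,0.7,0,0])

```text
time: 10.68
eef_pos: [0.5203, 0.3061, 0.0601]
eef_rot: [-0.307, -3.119, -0.013]
ft_force: [-0.3, 0.1, -1.1]
opening: 0.0215
```

```bash
python3 -c "
from look import *
snap('wrist','w7');snap('wrist','w7');s()"
```

```text
t 10.78 pos [518.5 305.3  58.7] yaw 168.75 tilt [-0.64  0.44] op 21.6 F [-0.6 -1.  -0.8] j [ 0.326  0.413  1.644  0.012  1.093 -1.054]
```

View pics/w7.png

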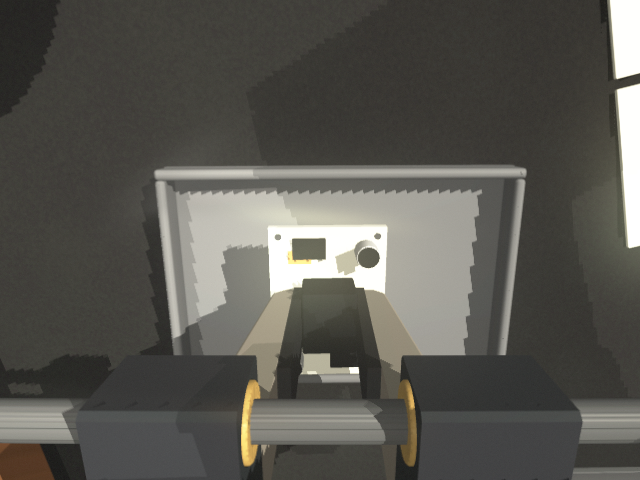

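>>> apply_moves(linear=[[-0.05,0.15,-0.4],[-0.05,0.15,-0.4],[0,0,-0.4],[0,0,-0.25],[0,0,-0.1]], yaw=[0,0,0,0,0])

```text
time: 11.2
eef_pos: [0.5177, 0.3093, 0.0269]
eef_rot: [-0.316, -3.116, -0.01]
ft_force: [-7.1, -1.9, 26.8]
opening: 0.0221
```

```bash
python3 -c "
from look import *
s();ctrl.capture('wrist');s()"
```

```text
t 11.2 pos [517.7 309.3  26.9] yaw 168.42 tilt [-0.5   0.43] op 22.1 F [-7.1 -1.9 26.8] j [ 0.333  0.462  1.65   0.012  1.035 -1.041]
t 11.25 pos [517.9 309.4  27.2] yaw 168.42 tilt [-0.48  0.44] op 21.6 F [ 0.2  0.2 -0.1] j [ 0.333  0.462  1.65   0.012  1.036 -1.041]
```

>>> apply_moves(linear=[[0,0,0],[0,0,0],[0,0,0],[0,0,0.5],[0,0,1],[0,0,1],[0,0,1],[-0.1,-0.9,1],[-0.1,-1,1],[-0.1,-1,0.5],[-0.1,-1,0.5],[-0.1,-1,0.5]], yaw=[0,0,0,0,0,0,0,0,0,0,0,0], fingers=0.5)

```text
time: 12.25
eef_pos: [0.5061, 0.2108, 0.1777]
eef_rot: [-0.308, -3.12, -0.012]
ft_force: [0.8, -0.4, 0.3]
opening: 0.0459
```

```bash
python3 - <<'E'
from look import *
s()
look("w8",["wrist","top"],[("done1",.009),("new1",.004),("jig",.03)])
im=cv2.imread("pics/w8_top.png")[:,:,::-1]
crop(im,"w8c",430,270,160,120,5)
E
```

```text
t 12.25 pos [506.1 210.8 177.7] yaw 168.73 tilt [-0.32  0.49] op 45.9 F [ 0.8 -0.4  0.3] j [ 0.169  0.135  1.726  0.01   1.284 -1.208]
wrist done1 0.67 [454. 217.  69.  90.] [517.4 309.4  51.6  70.8  78.1]
wrist new1 0.74 [ 20. 253.  40.  74.] [480.9 -37.6  33.1  62.8  67.3]
wrist jig 0.63 [124. 403. 244. 149.] [574.8  15.2  35.1 191.1  -1.1]
top done1 0.7 [216. 264.  22.  20.] [510.2 310.6  48.9  57.5  78.9]
top done1 0.43 [330. 213.  94.  41.] [622.  -11.2 108.7 254.6  -1.5]
top done1 0.38 [206. 188.  14.  17.] [728.4 325.2  41.7  45.1  -1.5]
top new1 0.89 [463. 264.  28.  24.] [ 446.7 -360.    48.7   68.1  -37.6]
top new1 0.61 [396. 265.  28.  26.] [ 468.3 -184.1   54.4   70.3  -39.2]
top new1 0.61 [354. 265.  26.  28.] [478.5 -66.   50.4  70.7  15.2]
top new1 0.6 [399. 310.  25.  30.] [ 341.4 -165.8   48.5   69.9   39.7]
top jig 0.6 [332. 211.  95.  44.] [617.6 -11.2 109.3 252.5  -1.4]
t 12.65 pos [505.3 212.2 174.8] yaw 168.77 op 46.1 F [ 0.2 -0.7  0.3] j [ 0.17  0.14  1.73  0.01  1.28 -1.21]
```

View pics/w8_wrist.png

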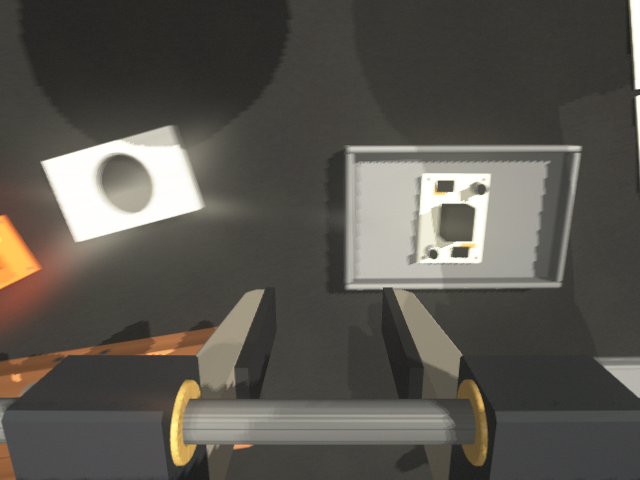

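View pics/w8c.png

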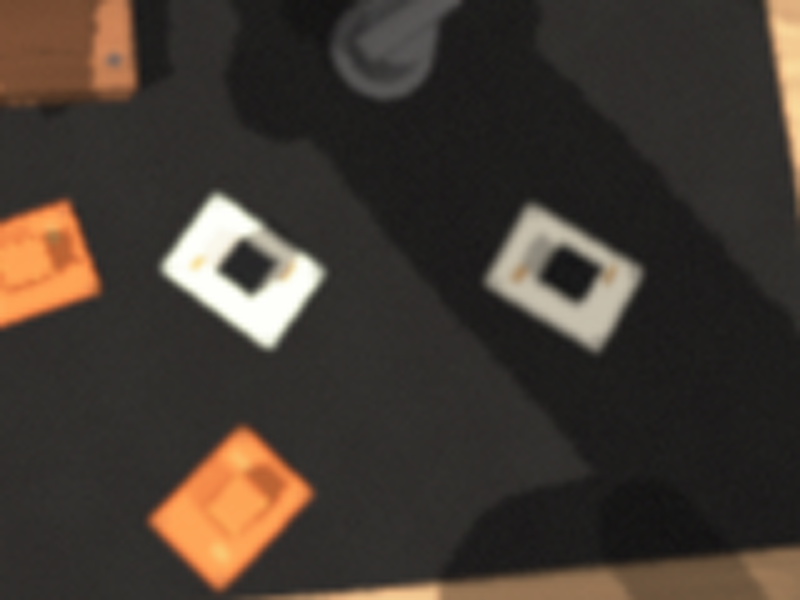

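>>> apply_moves(linear=[[-0.06,-0.62,0],[-0.06,-0.62,0],[-0.06,-0.62,0],[-0.06,-0.62,0],[-0.06,-0.62,0],[-0.06,-0.62,0],[-0.06,-0.62,0],[-0.06,-0.62,0],[-0.06,-0.62,0],[-0.06,-0.62,0],[-0.06,-0.62,0],[-0.06,-0.62,0]], yaw=[-1,-1,-1,-1,-1,-1,-1,-1,-1,-1,-1,-1])

```text
time: 13.65
eef_pos: [0.4857, 0.0675, 0.1663]
eef_rot: [-1.573, -2.694, -0.016]
ft_force: [0.1, 0.7, -1.1]
opening: 0.0459
```

>>> apply_moves(linear=[[-0.06,-0.62,0],[-0.06,-0.62,0],[-0.06,-0.62,0],[-0.06,-0.62,0],[-0.06,-0.62,0],[-0.06,-0.62,0],[-0.06,-0.62,0],[-0.06,-0.62,0],[-0.06,-0.62,0],[-0.06,-0.62,0],[-0.06,-0.62,0],[-0.06,-0.62,0]], yaw=[-1,-1,-1,-1,-1,-1,-1,-1,-1,-1,-1,-1])

```text
time: 14.65
eef_pos: [0.4686, -0.0802, 0.1589]
eef_rot: [-2.554, -1.777, -0.025]
ft_force: [0.1, -0.2, -0.4]
opening: 0.046
```

>>> apply_moves(linear=[[-0.06,-0.62,0],[-0.06,-0.62,0],[-0.06,-0.62,0],[-0.06,-0.62,0],[-0.06,-0.62,0]], yaw=[-1,-1,-1,-1,-1])

```text
time: 15.07
eef_pos: [0.4622, -0.1417, 0.1558]
eef_rot: [-2.83, -1.287, -0.029]
ft_force: [-0.0, 0.3, -0.7]
opening: 0.0461
```

```bash
python3 - <<'E'
from look import *
s()
look("w9",["wrist"],[("new1",.004)],[("new1",0)])
s()
E
```

```text
t 15.07 pos [ 462.2 -141.7  155.8] yaw 48.9 tilt [0.2  2.14] op 46.1 F [-0.   0.3 -0.7] j [-0.57  -0.004  1.919  0.035  1.244  0.135]
wrist new1 0.98 [280. 143. 118. 115.] [478.6 -66.   50.6  70.6  14.1]
wrist new1 0.62 [377. 274.  71.  93.] [ 467.3 -184.3   50.6   71.9  -42.5]
wrist new1 0.56 [241. 352.  90.  67.] [ 360.6 -186.6   11.7   51.7  -50.7]
wrist new1 0.6 [374. 271.] [[ 468.8 -183.     0. ]]
t 15.2167 pos [ 462.2 -141.6  156. ] yaw 49.11 op 45.5 F [-0.5  0.5 -0.2] j [-0.57 -0.    1.92  0.04  1.24  0.13]
t 15.22 pos [ 462.2 -141.6  156. ] yaw 49.11 tilt [0.2  2.14] op 45.5 F [-0.5  0.5 -0.2] j [-0.57  -0.005  1.919  0.035  1.244  0.132]
```

View pics/w9_wrist.png

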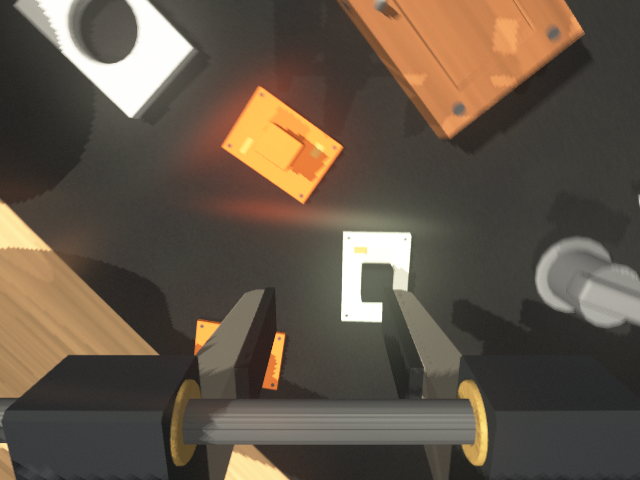

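>>> apply_moves(linear=[[0.1,-0.7,-0.4],[0.1,-0.7,-0.5],[0.1,-0.7,-0.7],[0,0,-0.7],[0,0,-0.7],[0,0,-0.7],[0,0,-0.6],[0,0,-0.5]], yaw=[0,0,0,0,0,0,0,0])

```text
time: 15.88
eef_pos: [0.4725, -0.1776, 0.0574]
eef_rot: [-2.81, -1.33, -0.035]
ft_force: [1.4, 0.6, 0.4]
opening: 0.0457
```

```bash
python3 - <<'E'
from look import *
s()
look("w10",["wrist"],[("new1",.004)])
s()
E
```

```text
t 15.88 pos [ 472.5 -177.6   57.4] yaw 50.64 tilt [0.38 2.21] op 45.7 F [1.4 0.6 0.4] j [-0.622  0.195  1.924  0.041  1.04   0.044]
wrist new1 0.72 [336. 291. 102. 138.] [ 467.  -185.    50.4   71.5  -41.7]
wrist new1 0.6 [192.  97. 176. 175.] [478.4 -66.2  51.1  70.9  13.8]
t 15.9833 pos [ 471.3 -177.    56.5] yaw 50.59 op 45.9 F [-1.  -0.8 -0.4] j [-0.62  0.2   1.93  0.04  1.04  0.04]
t 15.98 pos [ 471.3 -177.    56.5] yaw 50.59 tilt [0.23 2.31] op 45.9 F [-1.  -0.8 -0.4] j [-0.622  0.195  1.925  0.041  1.041  0.045]
```

View pics/w10_wrist.png

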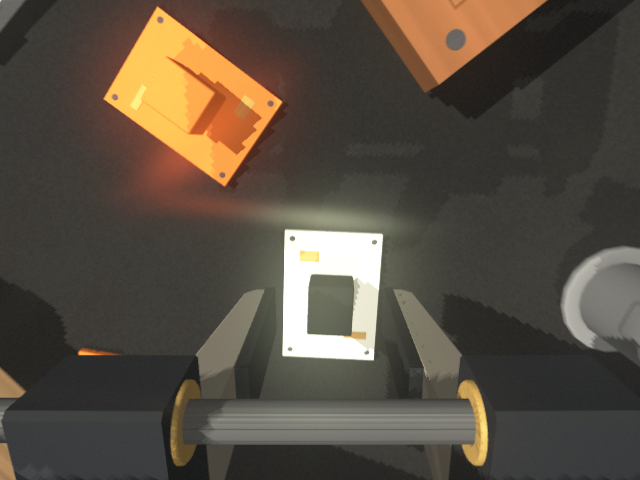

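>>> apply_moves(linear=[[-0.1,-0.2,-0.5],[-0.1,-0.2,-0.5],[0,0,-0.4],[0,0,-0.3]], yaw=[-0.25,-0.25,0,0])

```text
time: 16.32
eef_pos: [0.4693, -0.1861, 0.0226]
eef_rot: [-2.836, -1.28, -0.038]
ft_force: [-0.8, 0.1, -0.2]
opening: 0.0463
```

```bash
python3 - <<'E'
from look import *
s()
look("w11",["wrist"],[("new1",.004)])
s()
E
```

```text
t 16.32 pos [ 469.3 -186.1   22.6] yaw 48.58 tilt [0.58 2.11] op 46.3 F [-0.8  0.1 -0.2] j [-0.64   0.256  1.936  0.043  0.964  0.058]
wrist new1 0.92 [324. 302. 119. 158.] [ 466.9 -184.9   50.8   71.9  -42. ]
wrist new1 0.61 [145.  91. 212. 180.] [478.4 -66.1  50.7  71.6  13.9]
wrist new1 0.43 [ 36. 380.   9.   9.] [ 338.5 -122.9    2.3    6.7  -88.3]
t 16.4167 pos [ 468.7 -185.6   22.2] yaw 48.59 op 45.9 F [-0.   0.3  0. ] j [-0.64  0.26  1.94  0.04  0.97  0.06]
t 16.42 pos [ 468.7 -185.6   22.2] yaw 48.59 tilt [0.48 2.18] op 45.9 F [-0.   0.3  0. ] j [-0.64   0.256  1.937  0.043  0.965  0.058]
```

View pics/w11_wrist.png

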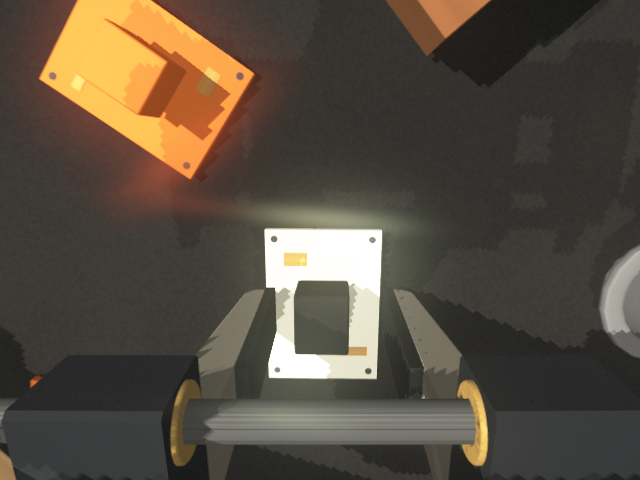

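Good alignment: block at (322,317), fingers on either side. Close and lift.

>>> apply_moves(linear=[[-0.05,0,0],[0,0,0],[0,0,0],[0,0,0],[0,0,0],[0,0,0.5],[0,0,1],[0,0,1],[0,0,1],[0,0,0]], yaw=[0,0,0,0,0,0,0,0,0,0], fingers=1)

```text
time: 17.25
eef_pos: [0.4676, -0.1854, 0.0978]
eef_rot: [-2.835, -1.281, -0.037]
ft_force: [-0.2, 0.3, 0.8]
opening: 0.0219
```

```bash
python3 - <<'E'
from look import *
s()
E
```

```text
t 17.25 pos [ 467.6 -185.4   97.8] yaw 48.6 tilt [0.5  2.18] op 21.9 F [-0.2  0.3  0.8] j [-0.641  0.124  1.911  0.04   1.123  0.064]
```

>>> apply_moves(linear=[[0.5,0.3,0.1],[0.75,0.55,0.1],[0.75,0.55,0.1],[0.75,0.55,0.1],[0.75,0.55,0.1],[0.75,0.55,0.1],[0.75,0.55,0.1],[0.75,0.55,0.1],[0.75,0.55,0],[0.75,0.55,0]], yaw=[1,1,1,1,1,1,1,1,1,1])

```text
time: 18.08
eef_pos: [0.6154, -0.077, 0.112]
eef_rot: [-2.192, -2.199, -0.016]
ft_force: [-0.2, -0.1, 0.1]
opening: 0.0216
```

```bash
python3 - <<'E'
from look import *
s()
look("w12",["wrist"],[("new1",.09),("jig",.03)],[("nest_l",.027),("stud",.0735)])
s()
E
```

```text
t 18.08 pos [615.4 -77.  112. ] yaw 90.18 tilt [-1.07  1.91] op 21.6 F [-0.2 -0.1  0.1] j [-0.332  0.399  1.545  0.027  1.226 -0.345]
wrist new1 0.8 [331. 301. 119. 153.] [ 6.154e+02 -7.820e+01  5.110e+01  7.230e+01  5.000e-01]
wrist new1 0.8 [119. 237. 109. 123.] [523.9 -47.1  35.8  47.5  13.8]
wrist new1 0.56 [  4. 379.   8.  14.] [ 457.6 -120.3    3.9    9.   -10.6]
wrist jig 0.8 [344. 171. 196. 342.] [619.5 -28.5 101.4 188.1  -1.6]
wrist nest_l 0.88 [346.  16.] [[622.7  57.4  27. ]]
t 18.3333 pos [614.2 -78.  112. ] yaw 89.9 op 21.9 F [ 0.4 -1.  -0.1] j [-0.33  0.4   1.55  0.03  1.23 -0.34]
t 18.33 pos [614.2 -78.  112. ] yaw 89.9 tilt [-1.1   1.91] op 21.9 F [ 0.4 -1.  -0.1] j [-0.334  0.397  1.548  0.027  1.226 -0.342]
```

View pics/w12_wrist.png

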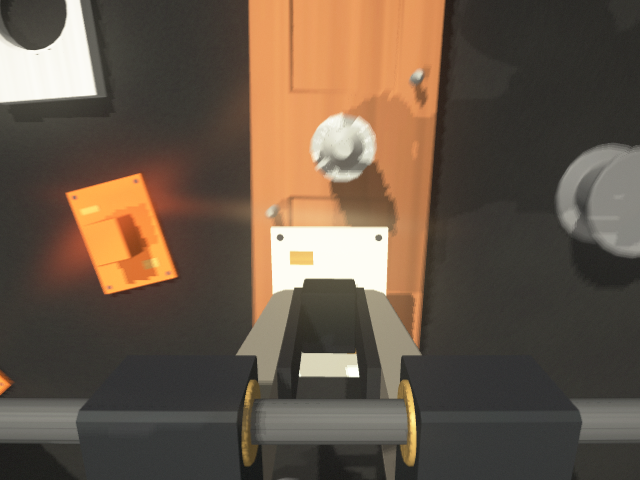

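>>> apply_moves(linear=[[0.15,0,-0.4],[0.1,0,-0.5],[0,0,-0.5],[0,0,-0.5],[0,0,-0.4],[0,0,-0.3]], yaw=[-0.3,0,0,0,0,0])

```text
time: 18.83
eef_pos: [0.6171, -0.0808, 0.0548]
eef_rot: [-2.229, -2.16, -0.015]
ft_force: [-0.0, -0.1, -1.0]
opening: 0.0216
```

```bash
python3 - <<'E'
from look import *
s()
ctrl.capture("wrist")
im,c=snap("wrist","w13")
# draw expected nest outline at z=.030
a=np.radians(-1.4);Rz=np.array([[np.cos(a),-np.sin(a)],[np.sin(a),np.cos(a)]])
def draw(im,c,cx,cy,w,h,z,col,yawd=-1.4):
    a=np.radians(yawd);Rz=np.array([[np.cos(a),-np.sin(a)],[np.sin(a),np.cos(a)]])
    q=np.array([[-w,-h],[w,-h],[w,h],[-w,h]])/2@Rz.T+[cx,cy]
    cv2.polylines(im,[proj(np.c_[q/1000,[z]*4],c).astype(np.int32)],True,col)
o=im[:,:,::-1].copy()
draw(o,c,618.9,-77.2,55,75,.030,(0,0,255)); draw(o,c,620.5,-10.2,100,250,.030,(255,0,0));
cv2.imwrite("pics/w13b.png",o)
s()
E
```

```text
t 18.83 pos [617.1 -80.8  54.8] yaw 88.18 tilt [-1.09  1.92] op 21.6 F [-0.  -0.1 -1. ] j [-0.337  0.477  1.564  0.028  1.129 -0.318]
t 18.93 pos [616.4 -80.4  54.3] yaw 88.19 tilt [-1.21  1.96] op 21.4 F [ 0.4  0.3 -0.6] j [-0.337  0.478  1.565  0.028  1.13  -0.318]
```

View pics/w13b.png

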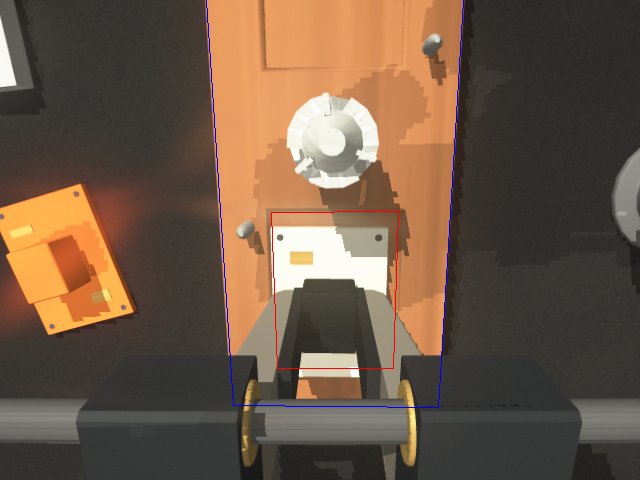

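>>> apply_moves(linear=[[0.15,0.15,-0.05],[0,0,-0.1],[0,0,-0.1],[0,0,-0.1]], yaw=[0.1,0,0,0])

```text
time: 19.27
eef_pos: [0.6206, -0.0774, 0.0499]
eef_rot: [-2.219, -2.169, -0.013]
ft_force: [-12.2, 1.2, 21.1]
opening: 0.0216
```

```bash
python3 - <<'E'
from look import *
s()
im,c=snap("wrist","w14")
s()
E
```

```text
t 19.27 pos [620.6 -77.4  49.9] yaw 88.67 tilt [-1.18  1.9 ] op 21.6 F [-12.2   1.2  21.1] j [-0.329  0.492  1.555  0.027  1.125 -0.319]
t 19.32 pos [620.8 -77.4  50. ] yaw 88.67 tilt [-1.15  1.9 ] op 21.4 F [-6.1  0.8  7.9] j [-0.329  0.492  1.555  0.028  1.125 -0.319]
```

View pics/w14.png

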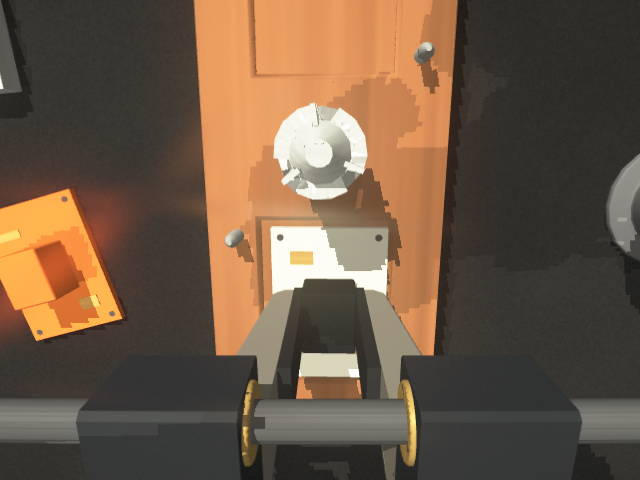

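>>> apply_moves(linear=[[-0.12,0.03,0],[0,0,-0.06]], yaw=[0,0])

```text
time: 19.48
eef_pos: [0.6195, -0.077, 0.0507]
eef_rot: [-2.221, -2.172, -0.016]
ft_force: [0.4, -1.0, -0.9]
opening: 0.0215
```

```bash
python3 - <<'E'
from look import *
s()
im,c=snap("wrist","w15")
s()
crop(im,"w15c",320,270,200,150,4)
E
```

```text
t 19.48 pos [619.5 -77.   50.7] yaw 88.7 tilt [-0.99  1.84] op 21.5 F [ 0.4 -1.  -0.9] j [-0.329  0.486  1.562  0.027  1.121 -0.319]
t 19.53 pos [619.5 -77.   50.3] yaw 88.69 tilt [-0.99  1.84] op 21.7 F [-0.5  0.  -0.9] j [-0.329  0.486  1.562  0.028  1.121 -0.319]
```

View pics/w15c.png

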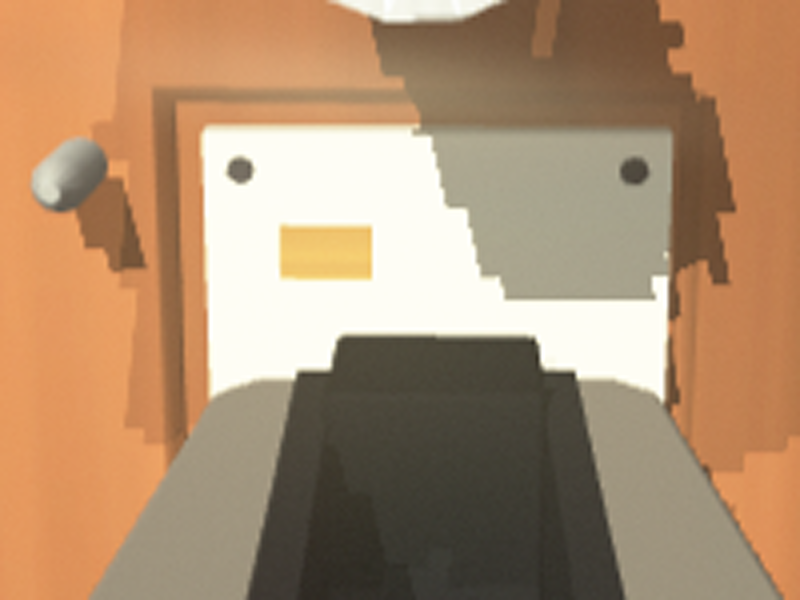

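>>> apply_moves(linear=[[-0.06,0.08,0],[0,0,-0.07],[0,0,-0.07]], yaw=[0,0,0])

```text
time: 19.78
eef_pos: [0.6185, -0.0753, 0.0499]
eef_rot: [-2.22, -2.172, -0.015]
ft_force: [-5.7, -0.3, 12.2]
opening: 0.0218
```

```bash
python3 - <<'E'
from look import *
s()
im,c=snap("wrist","w16")
s()
crop(im,"w16c",320,270,200,150,4)
E
```

```text
t 19.78 pos [618.5 -75.3  49.9] yaw 88.72 tilt [-1.03  1.84] op 21.8 F [-5.7 -0.3 12.2] j [-0.327  0.484  1.565  0.027  1.119 -0.317]
t 19.83 pos [618.5 -75.3  50. ] yaw 88.72 tilt [-1.02  1.83] op 21.6 F [-5.6 -0.4  9.4] j [-0.327  0.484  1.565  0.027  1.119 -0.317]
```

View pics/w16c.png

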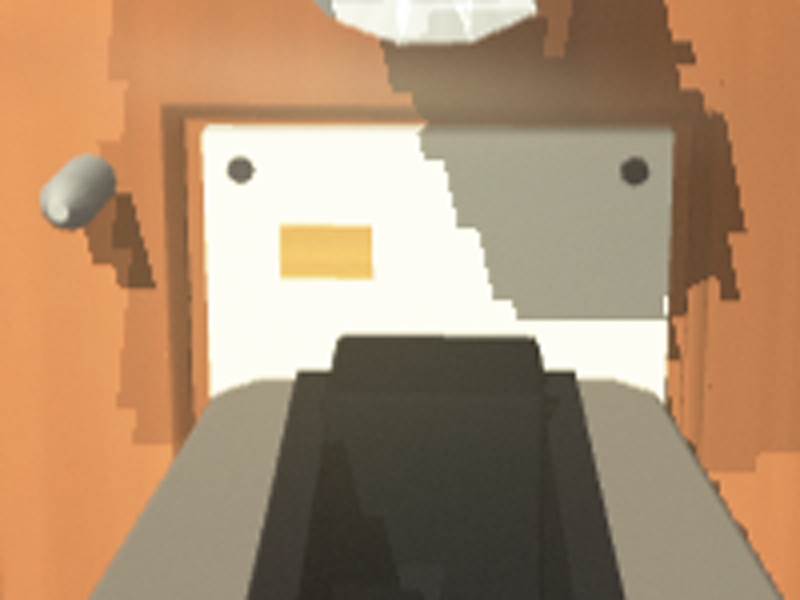

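>>> apply_moves(linear=[[0,0,0],[0,0,0],[0,0,0],[0,0,0.4],[0,0,0.6],[0,0,1],[0,0,1]], yaw=[0,0,0,0,0,0,0], fingers=0.5)

```text
time: 20.42
eef_pos: [0.6149, -0.0738, 0.1081]
eef_rot: [-2.214, -2.166, -0.008]
ft_force: [0.6, 1.0, -0.0]
opening: 0.0461
```

```bash
python3 - <<'E'
from look import *
s()
look("w17",["wrist"],[("new1",.031)])
look("w17",["top"],[("new1",.004)])
s()
E
```

```text
t 20.42 pos [614.9 -73.8 108.1] yaw 88.7 tilt [-1.54  2.02] op 46.1 F [ 0.6  1.  -0. ] j [-0.327  0.407  1.542  0.026  1.229 -0.314]
wrist new1 0.82 [120. 244. 112. 124.] [494.  -59.7  47.1  62.9  14.7]
wrist new1 0.66 [  7. 389.  14.  18.] [ 404.2 -153.8    8.5   11.2  -12.1]
wrist new1 0.62 [341. 267.  92. 122.] [618.5 -75.   50.3  71.3  -1.3]
t 20.5167 pos [618.  -74.8 111.8] yaw 88.72 op 45.8 F [0.5 0.1 0.9] j [-0.33  0.4   1.54  0.03  1.23 -0.31]
top new1 0.97 [462. 265.  28.  24.] [ 446.4 -358.4   51.7   71.5  -33.9]
top new1 0.58 [399. 312.  30.  31.] [ 340.4 -164.2   48.1   70.1   39.7]
t 20.6167 pos [615.7 -74.1 107.7] yaw 88.71 op 46.3 F [-0.8  0.4  0.6] j [-0.33  0.41  1.54  0.03  1.23 -0.31]
t 20.62 pos [615.7 -74.1 107.7] yaw 88.71 tilt [-1.4   1.97] op 46.3 F [-0.8  0.4  0.6] j [-0.327  0.408  1.543  0.026  1.226 -0.314]
```

View pics/w17_wrist.png

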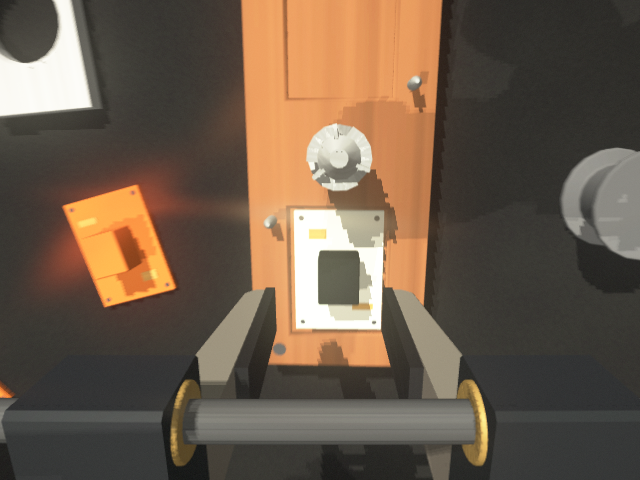

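>>> apply_moves(linear=[[-0.3,-0.3,0.9],[-0.57,-0.8,0.9],[-0.6,-0.9,0.5],[-0.6,-0.9,0],[-0.6,-0.9,0],[-0.6,-0.9,0],[-0.6,-0.9,0],[-0.6,-0.9,0],[-0.6,-0.9,0],[-0.6,-0.9,0],[-0.6,-0.9,0],[-0.6,-0.9,0]], yaw=[-0.6,-0.6,-0.6,-0.6,-0.6,-0.6,-0.6,-0.6,-0.6,-0.6,-0.6,-0.6])

```text
time: 21.62
eef_pos: [0.4633, -0.2746, 0.1364]
eef_rot: [-2.676, -1.513, -0.016]
ft_force: [0.5, 0.4, -0.2]
opening: 0.0459
```

>>> apply_moves(linear=[[-0.6,-0.9,-0.2],[-0.6,-0.9,-0.4],[-0.6,-0.9,-0.4]], yaw=[-0.5,-0.5,-0.5])

```text
time: 21.87
eef_pos: [0.4241, -0.3299, 0.113]
eef_rot: [-2.753, -1.361, -0.021]
ft_force: [-0.3, 0.8, 0.0]
opening: 0.0458
```

```bash
python3 - <<'E'
from look import *
s()
look("w18",["wrist"],[("new1",.004)],[("nut_bar",.067)])
s()
E
```

```text
t 21.87 pos [ 424.1 -329.9  113. ] yaw 52.55 tilt [-1.11  3.98] op 45.8 F [-0.3  0.8  0. ] j [-0.903  0.227  1.76   0.03   1.221 -0.261]
wrist new1 0.65 [396. 269.  78. 102.] [ 448.5 -358.7   50.7   69.5  -35.9]
t 22.0167 pos [ 423.8 -329.4  112.6] yaw 52.53 op 46.1 F [-0.2 -1.1  0.8] j [-0.9   0.23  1.76  0.03  1.22 -0.26]
t 22.02 pos [ 423.8 -329.4  112.6] yaw 52.53 tilt [-1.18  4.08] op 46.1 F [-0.2 -1.1  0.8] j [-0.903  0.228  1.76   0.03   1.223 -0.261]
```

View pics/w18_wrist.png

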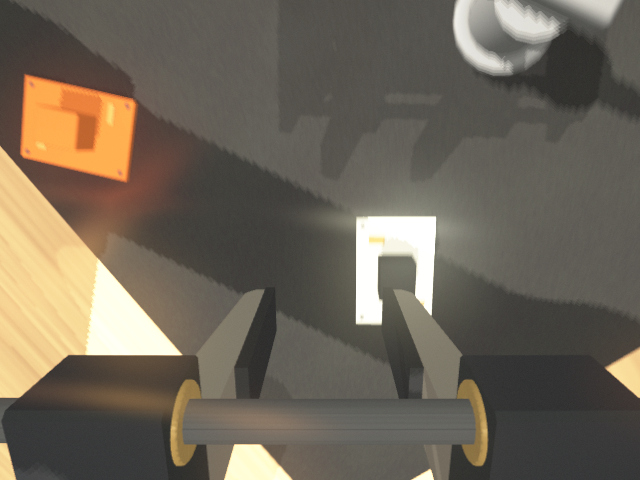

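>>> apply_moves(linear=[[0.5,-0.6,0],[0.5,-0.6,0],[0.2,-0.25,-0.7],[0,0,-1],[0,0,-1],[0,0,0]], yaw=[0.2,0.2,0,0,0,0])

```text
time: 22.52
eef_pos: [0.4528, -0.3535, 0.0563]
eef_rot: [-2.723, -1.411, -0.022]
ft_force: [-0.5, 0.7, -0.7]
opening: 0.0455
```

```bash
python3 - <<'E'
from look import *
s()
look("w19",["wrist"],[("new1",.004)])
s()
E
```

```text
t 22.52 pos [ 452.8 -353.5   56.3] yaw 54.7 tilt [-1.24  4.21] op 45.5 F [-0.5  0.7 -0.7] j [-0.889  0.396  1.674  0.032  1.143 -0.289]
wrist new1 0.78 [336. 296. 101. 134.] [ 448.  -359.4   50.5   71.5  -36.2]
wrist new1 0.78 [  7. 118.  14. 102.] [ 364.4 -191.3    7.3   49.6  -45. ]
t 22.6167 pos [ 454.1 -355.3   59.8] yaw 54.7 op 46.2 F [-0.7 -0.2  1.1] j [-0.89  0.39  1.67  0.03  1.14 -0.29]
t 22.62 pos [ 454.1 -355.3   59.8] yaw 54.7 tilt [-1.06  3.98] op 46.2 F [-0.7 -0.2  1.1] j [-0.89   0.392  1.671  0.032  1.144 -0.289]
```

>>> apply_moves(linear=[[0,0,0.4],[0,0,0.5],[0,0,0.5],[0,0,0.5],[0,0,0.5],[0,0,0.5],[0,0,0.5],[0,0,0.5],[0,0,0.5],[0,0,0.5],[0,0,0.3],[0,0,0.1]], yaw=[0,0,0,0,0,0,0,0,0,0,0,0])

```text
time: 23.62
eef_pos: [0.4575, -0.3574, 0.1868]
eef_rot: [-2.738, -1.422, -0.029]
ft_force: [0.2, -1.4, -0.3]
opening: 0.046
```

```bash
python3 - <<'E'
from look import *
s()
ctrl.capture("wrist");ctrl.capture("wrist")
s()
E
```

```text
t 23.62 pos [ 457.5 -357.4  186.8] yaw 54.84 tilt [-0.53  3.36] op 46.0 F [ 0.2 -1.4 -0.3] j [-0.887  0.241  1.587  0.031  1.365 -0.282]
t 23.72 pos [ 457.4 -357.2  186. ] yaw 54.84 tilt [-0.55  3.38] op 46.0 F [-0.6  0.4 -0.6] j [-0.887  0.242  1.588  0.031  1.364 -0.282]
```

>>> apply_moves(linear=[[0,0,-1],[0,0,-1],[0,0,-1],[0,0,-1],[0,0,0]], yaw=[0,0,0,0,0])

```text
time: 24.13
eef_pos: [0.4565, -0.3563, 0.1014]
eef_rot: [-2.736, -1.421, -0.028]
ft_force: [-0.9, 0.7, -0.8]
opening: 0.0462
```

```bash
python3 - <<'E'
from look import *
s()
ctrl.capture("wrist");ctrl.capture("wrist")
s()
E
```

```text
t 24.13 pos [ 456.5 -356.3  101.4] yaw 54.83 tilt [-0.61  3.46] op 46.2 F [-0.9  0.7 -0.8] j [-0.887  0.332  1.656  0.032  1.208 -0.287]
t 24.23 pos [ 458.2 -358.1  105.3] yaw 54.85 tilt [-0.39  3.2 ] op 46.2 F [ 0.5 -0.3  0.2] j [-0.887  0.328  1.651  0.032  1.21  -0.287]
```

>>> apply_moves(linear=[[-0.2,0,-0.2],[-0.2,0,-0.2],[-0.1,-0.1,-0.2],[0,0,-0.2],[0,0,-0.2],[0,0,-0.2],[0,0,-0.2],[0,0,-0.2],[0,0,-0.2],[0,0,-0.2],[0,0,-0.2],[0,0,-0.2]], yaw=[-0.2,0,0,0,0,0,0,0,0,0,0,0])

```text
time: 25.23
eef_pos: [0.4498, -0.3638, 0.0592]
eef_rot: [-2.761, -1.407, -0.034]
ft_force: [-0.6, 1.2, -0.2]
opening: 0.0459
```

```bash
python3 - <<'E'
from look import *
s()
look("w20",["wrist"],[("new1",.004)])
s()
E
```

```text
t 25.23 pos [ 449.8 -363.8   59.2] yaw 53.98 tilt [0.04 2.72] op 45.9 F [-0.6  1.2 -0.2] j [-0.905  0.377  1.691  0.033  1.11  -0.292]
wrist new1 0.96 [324. 276.  96. 130.] [ 447.9 -359.6   50.3   71.5  -36.8]
t 25.3333 pos [ 449.4 -363.3   58.6] yaw 53.97 op 46.0 F [-0.1  0.2 -0.5] j [-0.91  0.38  1.69  0.03  1.11 -0.29]
t 25.33 pos [ 449.4 -363.3   58.6] yaw 53.97 tilt [-0.02  2.8 ] op 46.0 F [-0.1  0.2 -0.5] j [-0.905  0.377  1.692  0.033  1.111 -0.292]
```

>>> apply_moves(linear=[[-0.05,0.15,-0.3],[0,0.05,-0.3],[0,0,-0.3],[0,0,-0.3],[0,0,-0.3],[0,0,-0.25]], yaw=[-0.15,0,0,0,0,0])

```text
time: 25.83
eef_pos: [0.4489, -0.3594, 0.0214]
eef_rot: [-2.77, -1.392, -0.035]
ft_force: [-0.9, 0.6, -0.5]
opening: 0.0463
```

```bash
python3 - <<'E'
from look import *
s()
look("w21",["wrist"],[("new1",.004)])
s()
E
```

```text
t 25.83 pos [ 448.9 -359.4   21.4] yaw 53.33 tilt [0.1  2.69] op 46.3 F [-0.9  0.6 -0.5] j [-0.902  0.427  1.713  0.035  1.038 -0.281]
wrist new1 0.71 [329. 307. 122. 157.] [ 447.8 -359.7   50.2   71.4  -36.6]
t 25.9333 pos [ 448.4 -358.8   20.9] yaw 53.32 op 46.2 F [ 0.   0.6 -0.1] j [-0.9   0.43  1.71  0.04  1.04 -0.28]
t 25.93 pos [ 448.4 -358.8   20.9] yaw 53.32 tilt [0.03 2.77] op 46.2 F [ 0.   0.6 -0.1] j [-0.902  0.428  1.713  0.035  1.039 -0.281]
```

View pics/w21_wrist.png

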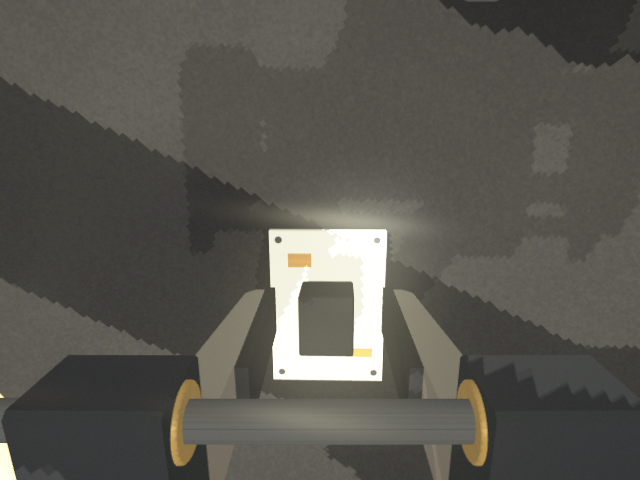

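>>> apply_moves(linear=[[0,0,0],[0,0,0],[0,0,0],[0,0,0],[0,0,0.4],[0,0,0.7],[0,0,0.7],[0,0,0.7],[0,0,0.7],[0,0,0.7],[0.2,0.5,0.7],[0.28,0.65,0.7]], yaw=[0,0,0,0,0,0,0,0,0,0,0,0], fingers=1)

```text
time: 26.93
eef_pos: [0.4563, -0.3363, 0.1337]
eef_rot: [-2.77, -1.386, -0.033]
ft_force: [-0.4, -0.2, -0.0]
opening: 0.0215
```

>>> apply_moves(linear=[[0.3,0.75,0.2],[0.3,0.75,0.2],[0.3,0.75,0.2],[0.3,0.75,0.2],[0.3,0.75,0.2],[0.3,0.75,0.2],[0.3,0.75,0],[0.3,0.75,0],[0.3,0.75,0],[0.3,0.75,0],[0.3,0.75,0],[0.3,0.75,0]], yaw=[0.4,0.4,0.4,0.4,0.4,0.4,0.4,0.4,0.4,0.4,0.4,0.4])

```text
time: 27.93
eef_pos: [0.5341, -0.1515, 0.1754]
eef_rot: [-2.5, -1.856, -0.034]
ft_force: [1.2, -0.9, 0.0]
opening: 0.0217
```

```bash
python3 - <<'E'
from look import *
s()
E
```

```text
t 27.93 pos [ 534.1 -151.5  175.4] yaw 73.15 tilt [0.05 2.01] op 21.7 F [ 1.2 -0.9  0. ] j [-0.512  0.161  1.703  0.032  1.295 -0.227]
```

>>> apply_moves(linear=[[0.32,0.75,-0.1],[0.32,0.75,-0.1],[0.32,0.75,-0.1],[0.32,0.75,-0.1],[0.32,0.75,-0.1],[0.32,0.75,-0.1],[0.32,0.75,-0.1],[0.32,0.75,-0.1],[0.32,0.75,-0.1],[0.32,0.75,-0.1],[0.32,0.75,-0.1],[0.32,0.75,-0.1]], yaw=[0.3,0.3,0.3,0.3,0.3,0.3,0.3,0.3,0.3,0.3,0.3,0.3])

```text
time: 28.93
eef_pos: [0.6152, 0.0381, 0.1616]
eef_rot: [-2.238, -2.175, -0.037]
ft_force: [0.3, 0.3, -0.4]
opening: 0.0216
```

```bash
cat >> h.py <<'E'
def draw(im,c,cx,cy,w,h,z,col,yawd=-1.4):
    a=np.radians(yawd);Rz=np.array([[np.cos(a),-np.sin(a)],[np.sin(a),np.cos(a)]])
    q=np.array([[-w,-h],[w,-h],[w,h],[-w,h]])/2@Rz.T+[cx,cy]
    cv2.polylines(im,[proj(np.c_[q/1000,[z]*4],c).astype(np.int32)],True,col)
E
python3 - <<'E'
from look import *
s();ctrl.capture("wrist")
im,c=snap("wrist","w22")
for r in ctrl.tip_of("nest_l","wrist")+ctrl.outline_of("jig","wrist"): 
  print(r["conf"], unproj(r["location"],.027,c) if "location" in r else rect(r["region"],.03,c))
s()
o=im[:,:,::-1].copy()
draw(o,c,622.2,57,55,75,.030,(0,0,255)); draw(o,c,620.5,-10.2,100,250,.030,(255,0,0));
cv2.imwrite("pics/w22b.png",o)
E
```

```text
t 28.93 pos [615.2  38.1 161.6] yaw 88.37 tilt [0.15 1.81] op 21.6 F [ 0.3  0.3 -0.4] j [-0.15   0.316  1.547  0.033  1.281 -0.131]
0.56 [[0.62240482 0.05801347 0.027     ]]
0.64 [621.9  49.7 101.3 132.7  -1.5]
t 29.13 pos [614.8  37.1 161.3] yaw 88.32 tilt [0.12 1.78] op 21.4 F [-0.4  0.4  0.7] j [-0.152  0.316  1.548  0.032  1.281 -0.131]
```

View pics/w22b.png

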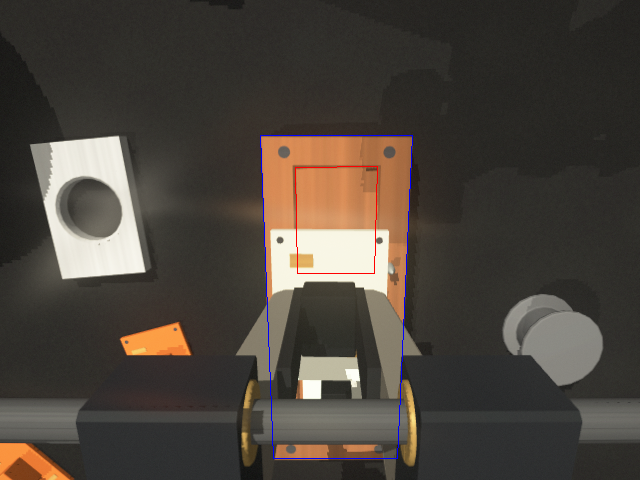

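>>> apply_moves(linear=[[0.2,0.5,-0.1],[0.15,0.5,-0.5],[0,0,-0.6],[0,0,-0.6],[0,0,-0.6],[0,0,-0.6],[0,0,-0.6],[0,0,-0.6],[0,0,-0.5],[0,0,-0.3]], yaw=[0.1,0,0,0,0,0,0,0,0,0])

```text
time: 29.97
eef_pos: [0.6201, 0.0554, 0.0505]
eef_rot: [-2.236, -2.176, -0.033]
ft_force: [-0.2, 0.1, -1.5]
opening: 0.0217
```

```bash
python3 - <<'E'
from look import *
s();ctrl.capture("wrist")
im,c=snap("wrist","w23")
s()
o=im[:,:,::-1].copy()
draw(o,c,622.2,57,55,75,.030,(0,0,255))
crop(o[:,:,::-1],"w23c",320,270,200,150,4)
E
```

```text
t 29.97 pos [620.1  55.4  50.5] yaw 88.44 tilt [-0.01  1.73] op 21.7 F [-0.2  0.1 -1.5] j [-0.12   0.466  1.59   0.034  1.09  -0.108]
t 30.07 pos [619.7  55.6  50.6] yaw 88.44 tilt [-0.08  1.74] op 22.1 F [ 0.5 -0.6 -0.8] j [-0.12   0.466  1.59   0.034  1.091 -0.108]
```

View pics/w23c.png

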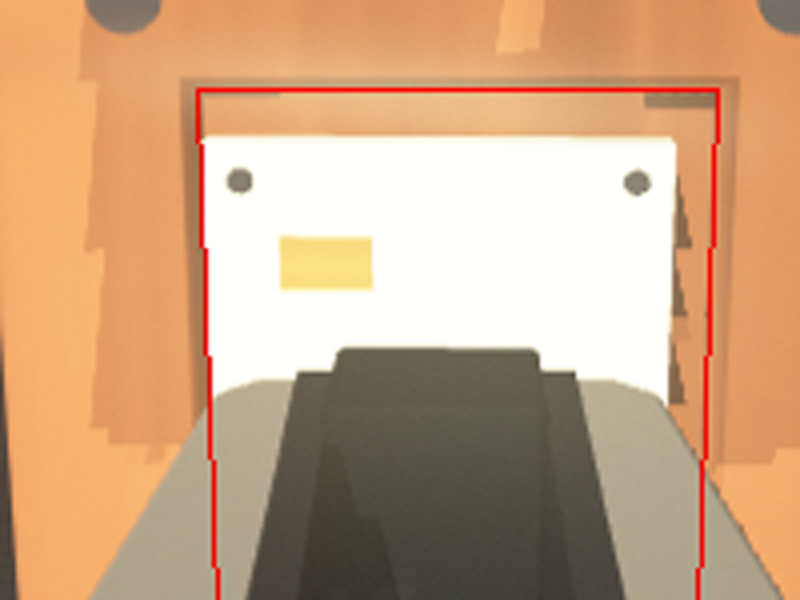

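>>> apply_moves(linear=[[0.11,0.15,0.02],[0,0,0]], yaw=[0,0])

```text
time: 30.23
eef_pos: [0.6229, 0.0586, 0.0518]
eef_rot: [-2.236, -2.175, -0.033]
ft_force: [0.6, 0.8, -0.2]
opening: 0.0221
```

```bash
python3 - <<'E'
from look import *
s();ctrl.capture("wrist")
im,c=snap("wrist","w24")
s()
crop(im,"w24c",320,270,200,150,4)
E
```

```text
t 30.23 pos [622.9  58.6  51.8] yaw 88.42 tilt [0.   1.74] op 22.1 F [ 0.6  0.8 -0.2] j [-0.114  0.471  1.58   0.034  1.094 -0.102]
t 30.33 pos [623.1  58.2  52.2] yaw 88.43 tilt [0.05 1.72] op 21.8 F [ 0.1 -0.4 -0.4] j [-0.115  0.47   1.58   0.034  1.094 -0.103]
```

View pics/w24c.png

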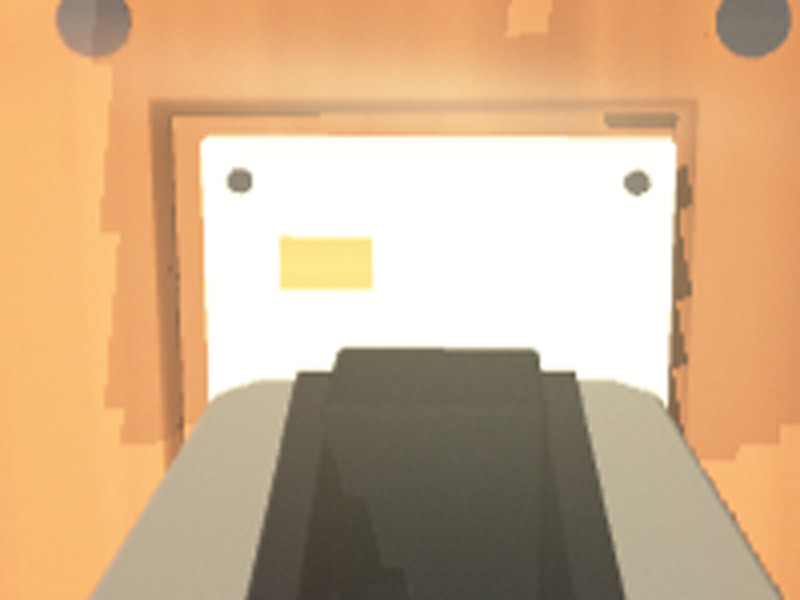

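>>> apply_moves(linear=[[-0.07,0.03,0],[0,0,-0.08],[0,0,-0.08]], yaw=[0,0,0])

```text
time: 30.58
eef_pos: [0.6232, 0.0588, 0.0511]
eef_rot: [-2.238, -2.179, -0.038]
ft_force: [-1.1, -0.8, -0.3]
opening: 0.0216
```

```bash
python3 - <<'E'
from look import *
s();ctrl.capture("wrist")
im,c=snap("wrist","w25")
s()
crop(im,"w25c",320,270,200,150,4)
E
```

```text
t 30.58 pos [623.2  58.8  51.1] yaw 88.45 tilt [0.28 1.69] op 21.6 F [-1.1 -0.8 -0.3] j [-0.114  0.469  1.584  0.034  1.087 -0.102]
t 30.68 pos [622.8  58.9  50.7] yaw 88.45 tilt [0.23 1.7 ] op 21.6 F [-0.6 -0.5 -0.7] j [-0.114  0.469  1.584  0.034  1.087 -0.102]
```

View pics/w25c.png

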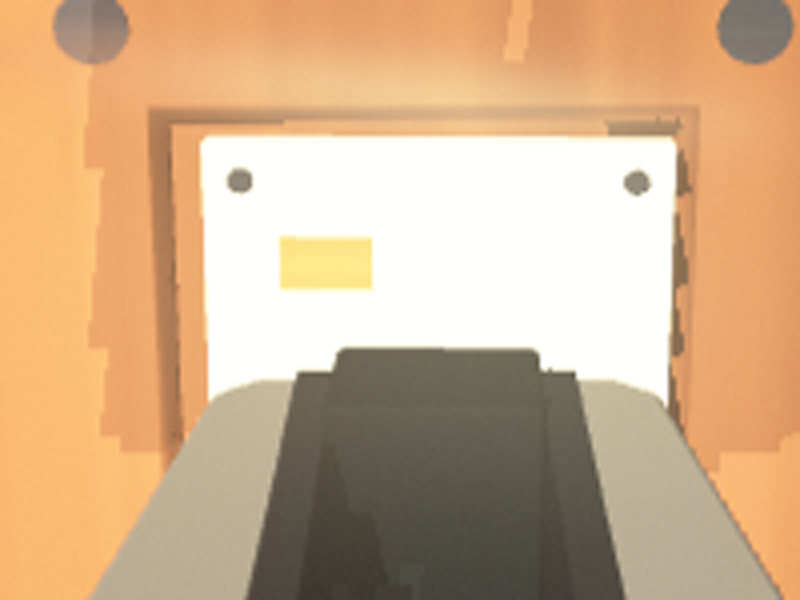

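Still ~1.5 mm too far +x (nest 150–697, board 203–675). Shift and lower.

>>> apply_moves(linear=[[-0.08,-0.02,0],[-0.04,0,-0.08],[0,0,-0.08]], yaw=[0,0,0])

```text
time: 30.93
eef_pos: [0.6208, 0.0583, 0.0484]
eef_rot: [-2.239, -2.179, -0.038]
ft_force: [-2.8, 0.4, 10.1]
opening: 0.0218
```

```bash
python3 - <<'E'
from look import *
s();ctrl.capture("wrist")
im,c=snap("wrist","w26")
s()
crop(im,"w26c",320,270,200,150,4)
E
```

```text
t 30.93 pos [620.8  58.3  48.4] yaw 88.45 tilt [0.29 1.68] op 21.8 F [-2.8  0.4 10.1] j [-0.115  0.467  1.593  0.034  1.08  -0.104]
t 31.03 pos [620.8  58.3  48.5] yaw 88.45 tilt [0.29 1.69] op 21.8 F [-2.1  0.   5.7] j [-0.115  0.467  1.592  0.034  1.081 -0.104]
```

View pics/w26c.png

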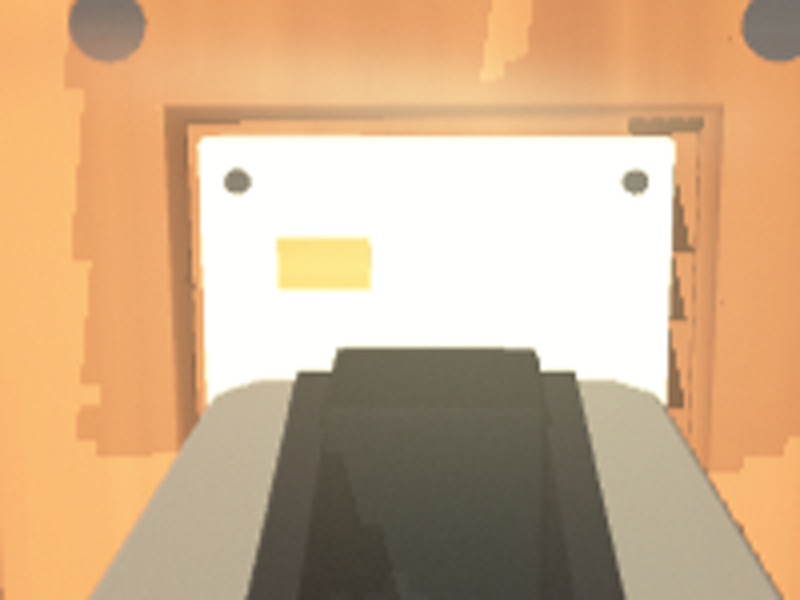

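>>> apply_moves(linear=[[0,0,0],[0,0,0],[0,0,0],[0,0,0.4],[0,0,0.6],[0,0,0.8],[0,0,0.8],[0,0,0.8],[-0.1,0,0.8],[-0.4,0,0.6],[-0.6,0,0.4]], yaw=[0,0,0,0,0,0,0,0,0,0,0], fingers=0.5)

```text
time: 31.95
eef_pos: [0.598, 0.0583, 0.1606]
eef_rot: [-2.239, -2.178, -0.038]
ft_force: [-0.3, -0.5, 1.2]
opening: 0.0459
```

```bash
python3 - <<'E'
from look import *
s();ctrl.capture("wrist")
look("w27",["wrist"],[("new1",.031),("plate",.012),("jig",.03)])
s()
E
```

```text
t 31.95 pos [598.   58.3 160.6] yaw 88.43 tilt [0.28 1.7 ] op 45.9 F [-0.3 -0.5  1.2] j [-0.119  0.276  1.598  0.031  1.266 -0.101]
wrist new1 0.93 [178. 349.  44.  14.] [486.4 -20.6  10.8  35.7 -78.2]
wrist new1 0.88 [360. 411.  66.  90.] [619.1 -52.2  25.7  50.2  88.3]
wrist new1 0.67 [  8. 472.  15.  10.] [ 331.7 -125.9   10.8   11.9   -2.6]
wrist new1 0.47 [362. 317. 146. 313.] [621.1  25.9 100.  180.   -1.6]
wrist plate 0.86 [114. 227. 112. 138.] [443.9  67.5  69.5 100.    3.4]
wrist jig 0.69 [363. 318. 150. 317.] [620.8  25.8 101.  181.2  -1.6]
t 32.2 pos [596.9  58.4 157.4] yaw 88.42 op 45.8 F [-0.3  0.1 -0.5] j [-0.12  0.28  1.6   0.03  1.26 -0.1 ]
t 32.2 pos [596.9  58.4 157.4] yaw 88.42 tilt [0.06 1.72] op 45.8 F [-0.3  0.1 -0.5] j [-0.119  0.28   1.6    0.031  1.264 -0.101]
```

View pics/w27_wrist.png

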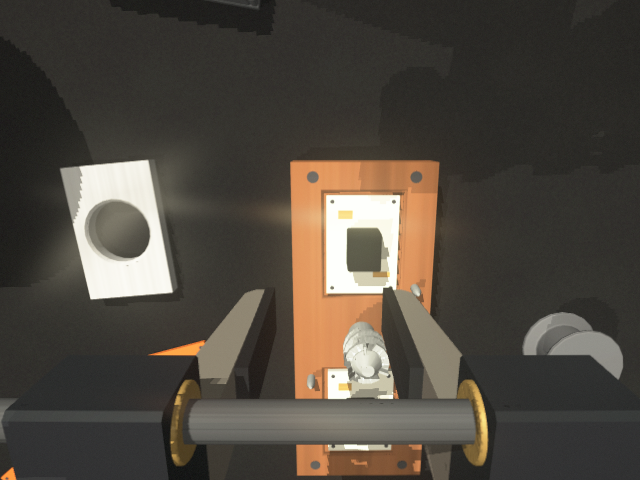

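>>> apply_moves(linear=[[-0.6,0,0],[-0.75,0.03,0],[-0.75,0.03,0],[-0.75,0.03,0],[-0.75,0.03,0],[-0.75,0.03,0],[-0.75,0.03,0],[-0.75,0.03,-0.1],[-0.75,0,-0.3],[-0.75,0,-0.5],[-0.4,0,-0.5]], yaw=[0.12,0.12,0.12,0.12,0.12,0.12,0.12,0.12,0.12,0.12,0.1], fingers=0.03)

```text
time: 33.12
eef_pos: [0.4361, 0.0625, 0.1197]
eef_rot: [-2.125, -2.27, -0.02]
ft_force: [0.4, -0.2, -0.8]
opening: 0.0892
```

```bash
python3 - <<'E'
from look import *
s();ctrl.capture("wrist")
look("w28",["wrist"],[("plate",.012)],[("plate",0)])
s()
E
```

```text
t 33.12 pos [436.1  62.5 119.7] yaw 93.77 tilt [-0.85  1.8 ] op 89.2 F [ 0.4 -0.2 -0.8] j [-0.154 -0.071  2.061  0.031  1.171 -0.233]
wrist plate 0.97 [343. 243. 103. 157.] [442.2  68.1  64.6 101.1   3.9]
t 33.3167 pos [437.8  62.3 120.7] yaw 93.72 op 89.2 F [ 0.2 -0.3  0.6] j [-0.15 -0.07  2.06  0.03  1.17 -0.23]
t 33.32 pos [437.8  62.3 120.7] yaw 93.72 tilt [-0.78  1.79] op 89.2 F [ 0.2 -0.3  0.6] j [-0.154 -0.069  2.057  0.031  1.171 -0.232]
```

View pics/w28_wrist.png

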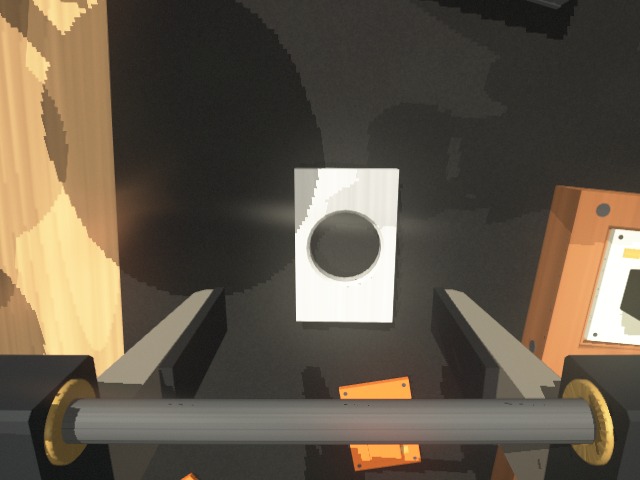

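>>> apply_moves(linear=[[0.1,0.15,-0.3],[0.1,0.15,-0.6],[0,0,-0.6],[0,0,-0.6],[0,0,-0.6],[0,0,-0.6],[0,0,-0.5],[0,0,-0.3]], yaw=[0.05,0,0,0,0,0,0,0])

```text
time: 33.98
eef_pos: [0.4546, 0.0685, 0.0398]
eef_rot: [-2.132, -2.282, -0.037]
ft_force: [-0.0, 0.2, -0.7]
opening: 0.0895
```

```bash
python3 - <<'E'
from look import *
s();ctrl.capture("wrist")
look("w29",["wrist"],[("plate",.012)],[("plate",0)])
s()
E
```

```text
t 33.98 pos [454.6  68.5  39.8] yaw 93.91 tilt [0.15 1.71] op 89.5 F [-0.   0.2 -0.7] j [-0.135  0.107  2.067  0.036  0.969 -0.224]
wrist plate 0.75 [298. 292. 145. 210.] [442.1  67.8  64.9 102.1   3.8]
t 34.1833 pos [454.7  68.4  41.1] yaw 93.92 op 89.1 F [ 0.2  0.5 -0.3] j [-0.14  0.1   2.07  0.04  0.97 -0.22]
t 34.18 pos [454.7  68.4  41.1] yaw 93.92 tilt [0.2 1.7] op 89.1 F [ 0.2  0.5 -0.3] j [-0.135  0.104  2.067  0.036  0.971 -0.224]
```

View pics/w29_wrist.png

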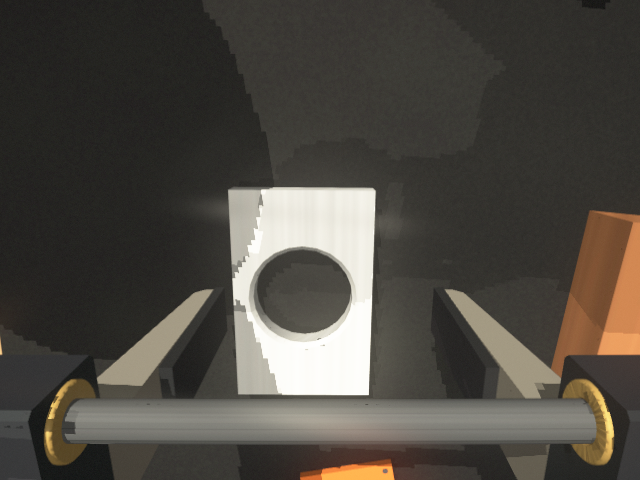

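>>> apply_moves(linear=[[-0.35,0,0],[-0.28,0,-0.15],[0,0,-0.25],[0,0,-0.25],[0,0,-0.25]], yaw=[0,0,0,0,0])

```text
time: 34.6
eef_pos: [0.4438, 0.0681, 0.0253]
eef_rot: [-2.136, -2.288, -0.045]
ft_force: [0.2, 0.2, 0.1]
opening: 0.0891
```

```bash
python3 - <<'E'
from look import *
s();ctrl.capture("wrist")
s()
E
```

```text
t 34.6 pos [443.8  68.1  25.3] yaw 93.94 tilt [0.65 1.64] op 89.1 F [0.2 0.2 0.1] j [-0.139  0.104  2.107  0.038  0.924 -0.231]
t 34.65 pos [443.   68.2  24.3] yaw 93.93 tilt [0.54 1.66] op 89.2 F [-0.6  0.9 -0.9] j [-0.14   0.106  2.108  0.038  0.923 -0.231]
```

>>> apply_moves(linear=[[-0.05,0,-0.2],[-0.05,0,-0.2],[0,0,0]], yaw=[0,0,0])

```text
time: 34.9
eef_pos: [0.441, 0.0681, 0.0151]
eef_rot: [-2.135, -2.286, -0.043]
ft_force: [0.2, -0.3, 0.3]
opening: 0.0893
```

```bash
python3 - <<'E'
from look import *
s();snap("wrist","w30")
s()
E
```

```text
t 34.9 pos [441.   68.1  15.1] yaw 93.92 tilt [0.53 1.66] op 89.3 F [ 0.2 -0.3  0.3] j [-0.14   0.121  2.115  0.038  0.901 -0.232]
t 34.95 pos [441.   68.1  15.3] yaw 93.92 tilt [0.52 1.66] op 89.3 F [-0.1 -0.3 -0.2] j [-0.14   0.121  2.115  0.038  0.902 -0.232]
```

View pics/w30.png

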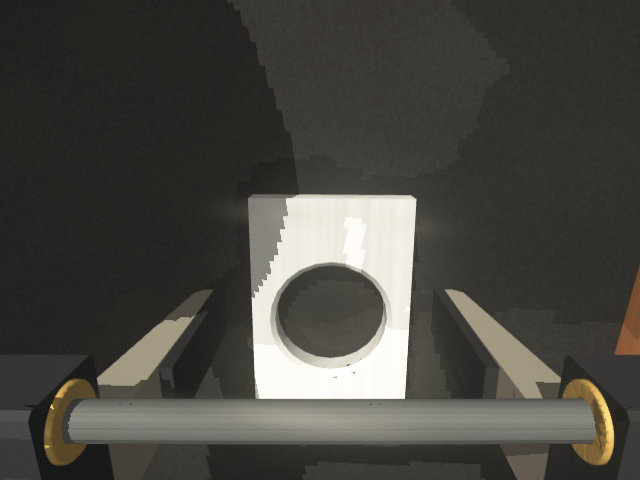

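>>> apply_moves(linear=[[0,0,0],[0,0,0],[0,0,0],[0,0,0],[0,0,0.3],[0,0,0.6],[0,0,0.6],[0,0,0.6],[0,0,0.6],[0,0,0.6],[0,0,0.6],[0,0,0.5]], yaw=[0,0,0,0,0,0,0,0,0,0,0,0], fingers=1)

```text
time: 35.95
eef_pos: [0.4364, 0.0688, 0.106]
eef_rot: [-2.13, -2.281, -0.034]
ft_force: [0.6, 0.8, -1.5]
opening: 0.0637
```

```bash
python3 - <<'E'
from look import *
s();snap("wrist","w31")
s()
E
```

```text
t 35.95 pos [436.4  68.8 106. ] yaw 93.91 tilt [0.01 1.72] op 63.7 F [ 0.6  0.8 -1.5] j [-0.14  -0.059  2.08   0.033  1.124 -0.223]
t 36.0 pos [437.9  68.6 107.9] yaw 93.93 tilt [0.21 1.7 ] op 63.5 F [ 1.8 -0.3 -0.4] j [-0.14  -0.061  2.078  0.033  1.125 -0.223]
```

View pics/w31.png

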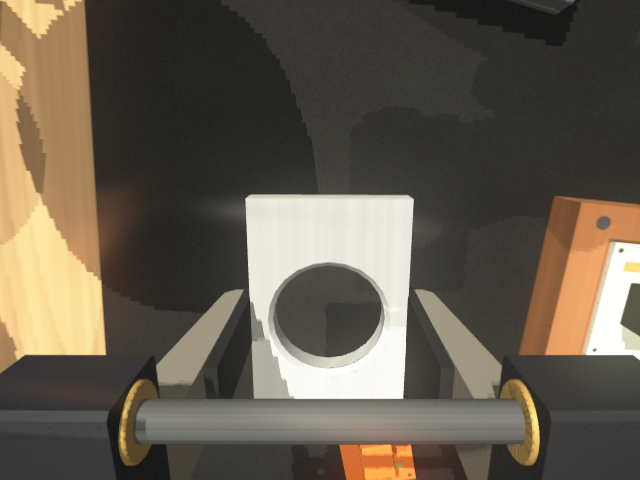

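>>> apply_moves(linear=[[0.3,-0.2,0.6],[0.7,-0.3,0.6],[0.8,-0.35,0.3],[0.8,-0.35,0.1],[0.8,-0.35,0.1],[0.8,-0.35,0.1],[0.8,-0.35,0.1],[0.8,-0.35,0.1],[0.8,-0.35,0.1],[0.8,-0.35,0.1],[0.8,-0.35,0.1],[0.7,-0.3,0]], yaw=[-0.12,-0.12,-0.12,-0.12,-0.12,-0.12,-0.12,-0.12,-0.12,-0.12,-0.12,0])

```text
time: 37.0
eef_pos: [0.6177, -0.012, 0.153]
eef_rot: [-2.234, -2.176, -0.033]
ft_force: [-0.0, -0.3, -1.5]
opening: 0.0632
```

```bash
python3 - <<'E'
from look import *
s();ctrl.capture("wrist");snap("wrist","w32")
s()
E
```

```text
t 37.0 pos [617.7 -12.  153. ] yaw 88.51 tilt [-0.04  1.77] op 63.2 F [-0.  -0.3 -1.5] j [-0.23   0.332  1.544  0.031  1.273 -0.213]
t 37.1 pos [617.9 -12.5 152.6] yaw 88.48 tilt [-0.02  1.76] op 63.6 F [-1.1  0.3 -1.1] j [-0.231  0.333  1.544  0.031  1.272 -0.213]
```

View pics/w32.png

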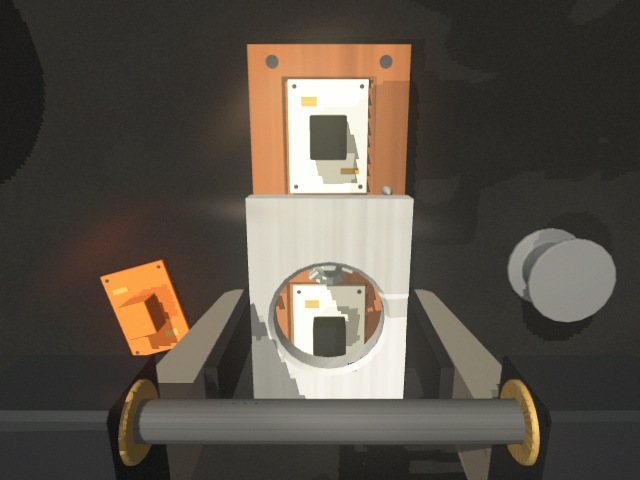

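```bash
python3 - <<'E'
from look import *
im,c=snap("wrist","w33");s()
st=ctrl.observe()
print(proj([[.6205,-.0102,.083],[.6205,-.0102,.0735]],c))
zt=st["eef_pos"][2]-.0033
m=np.array(im).astype(int)
print(unproj([[328,314],[247,197],[412,197]],zt,c)*1000)
for r in ctrl.outline_of("plate","wrist"): print(r["conf"],r["extent"],rect(r["region"],zt,c))
for r in ctrl.outline_of("jig","wrist"): print(r["conf"],r["extent"],rect(r["region"],.03,c))
o=im[:,:,::-1].copy()
draw(o,c,620.5,-10.2,100,250,.030,(255,0,0));draw(o,c,622.2,57,55,75,.030,(0,0,255));draw(o,c,618.9,-77.2,55,75,.030,(0,0,255))
p=proj([[.6205,-.0102,.083]],c)[0];cv2.circle(o,(int(p[0]),int(p[1])),3,(0,0,255),-1)
cv2.imwrite("pics/w33b.png",o)
E
```

```text
t 37.15 pos [616.7 -11.7 152.4] yaw 88.51 tilt [-0.1  1.8] op 63.4 F [-0.7 -0.1 -1.7] j [-0.23   0.332  1.546  0.031  1.273 -0.213]
[[332.70679213 266.51196011]
 [332.5677005  261.82632701]]
[[618.00292491 -10.65439594 149.08318354]
 [588.3162221   38.04755666 149.08318354]
 [651.33929406  36.42122209 149.08318354]]
0.95 [326.5, 295.1, 166.0, 207.5] [618.3  -5.7  64.4  88.2  -1.8]
0.73 [331.9, 196.2, 162.4, 299.6] [622.2  69.2  90.6 100.5  88.5]
```

View pics/w33b.png

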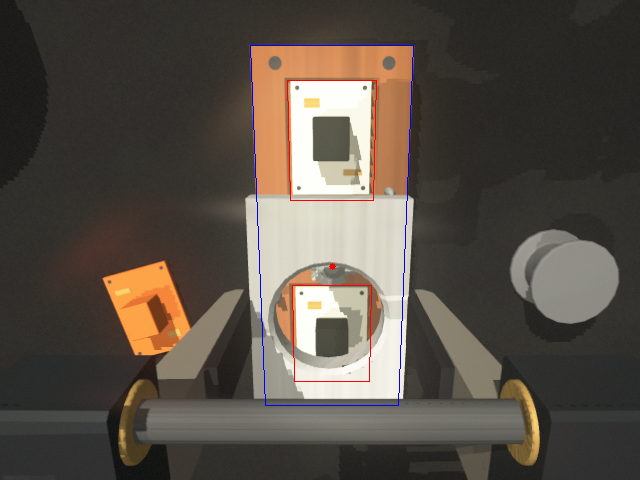

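>>> apply_moves(linear=[[0.12,0.12,-0.2],[0,0,-0.4],[0,0,-0.5],[0,0,-0.5],[0,0,-0.5],[0,0,-0.5],[0,0,-0.5],[0,0,-0.5],[0,0,-0.5]], yaw=[0,0,0,0,0,0,0,0,0])

```text
time: 38.0
eef_pos: [0.6149, -0.006, 0.0623]
eef_rot: [-2.228, -2.177, -0.03]
ft_force: [0.4, -0.2, -1.7]
opening: 0.0638
```

```bash
python3 - <<'E'
from look import *
s();ctrl.capture("wrist")
im,c=snap("wrist","w34");s()
E
```

```text
t 38.0 pos [614.9  -6.   62.3] yaw 88.67 tilt [-0.24  1.84] op 63.8 F [ 0.4 -0.2 -1.7] j [-0.222  0.437  1.603  0.034  1.113 -0.214]
t 38.1 pos [613.3  -5.7  60.8] yaw 88.66 tilt [-0.48  1.89] op 63.8 F [-0.9  0.3 -1.5] j [-0.222  0.438  1.605  0.034  1.114 -0.214]
```

View pics/w34.png

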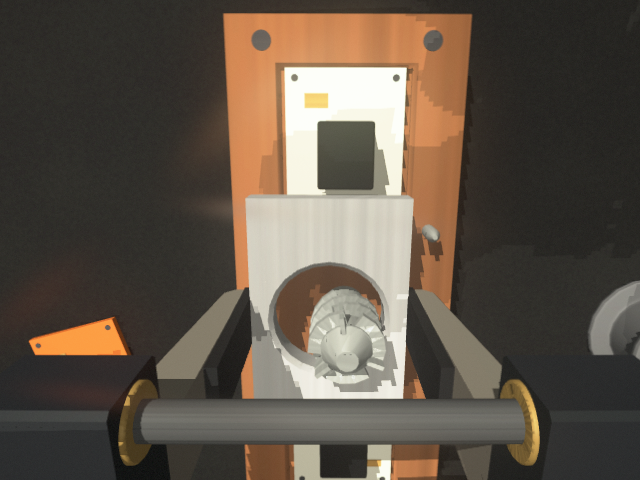

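>>> apply_moves(linear=[[0.2,-0.1,0],[0.13,-0.08,0]], yaw=[0,0])

```text
time: 38.27
eef_pos: [0.62, -0.0093, 0.0606]
eef_rot: [-2.225, -2.175, -0.026]
ft_force: [0.7, 0.8, -0.6]
opening: 0.0636
```

```bash
python3 - <<'E'
from look import *
s();ctrl.capture("wrist")
im,c=snap("wrist","w35");s()
o=im[:,:,::-1].copy()
draw(o,c,620.5,-9.2,64,100,.059,(0,0,255));draw(o,c,620.5,-10.2,100,250,.030,(255,0,0))
cv2.imwrite("pics/w35b.png",o)
E
```

```text
t 38.27 pos [620.   -9.3  60.6] yaw 88.68 tilt [-0.51  1.9 ] op 63.6 F [ 0.7  0.8 -0.6] j [-0.225  0.454  1.583  0.034  1.121 -0.217]
t 38.37 pos [620.8  -9.6  61.3] yaw 88.66 tilt [-0.41  1.88] op 63.3 F [-0.3  0.3 -2.4] j [-0.225  0.454  1.582  0.034  1.12  -0.217]
```

View pics/w35b.png

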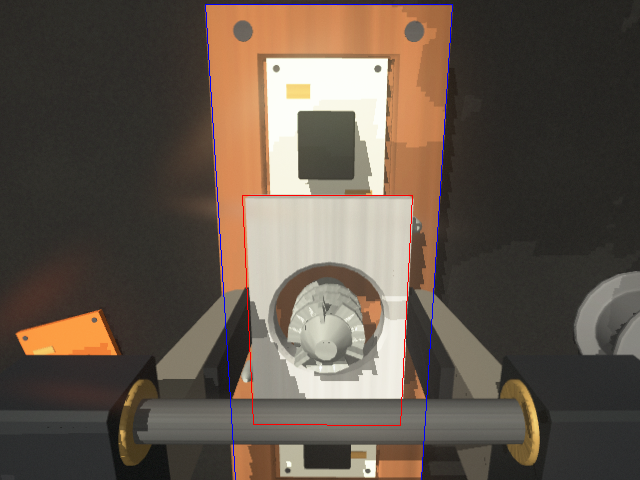

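>>> apply_moves(linear=[[-0.02,0,-0.2],[0,0,-0.2],[0,0,-0.15],[0,0,-0.1]], yaw=[0,0,0,0])

```text
time: 38.7
eef_pos: [0.6225, -0.0102, 0.0498]
eef_rot: [-2.23, -2.178, -0.032]
ft_force: [-0.8, -0.4, -1.5]
opening: 0.0635
```

```bash
python3 - <<'E'
from look import *
s();ctrl.capture("wrist")
im,c=snap("wrist","w36");s()
E
```

```text
t 38.7 pos [622.5 -10.2  49.8] yaw 88.66 tilt [-0.14  1.82] op 63.5 F [-0.8 -0.4 -1.5] j [-0.226  0.47   1.585  0.034  1.096 -0.218]
t 38.8 pos [622.1 -10.1  49.5] yaw 88.66 tilt [-0.19  1.83] op 63.6 F [-0.3  1.5 -2.1] j [-0.226  0.471  1.585  0.034  1.096 -0.218]
```

View pics/w36.png

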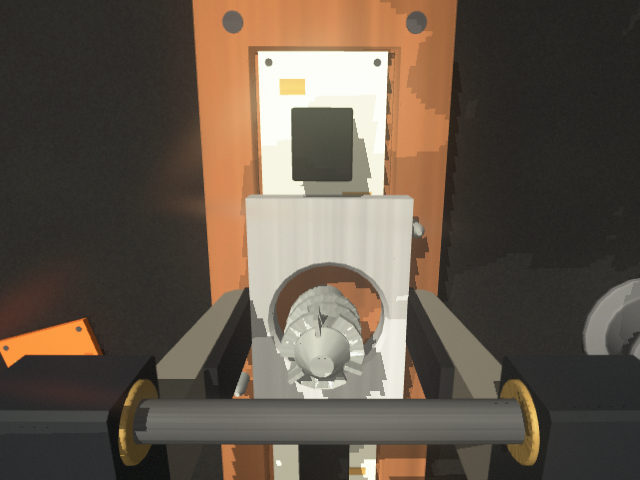

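>>> apply_moves(linear=[[-0.1,0.05,0],[0,0,-0.08],[0,0,-0.08],[0,0,-0.06]], yaw=[0,0,0,0])

```text
time: 39.13
eef_pos: [0.6202, -0.009, 0.0465]
eef_rot: [-2.229, -2.178, -0.031]
ft_force: [-7.5, 0.5, 13.1]
opening: 0.0633
```

```bash
python3 - <<'E'
from look import *
s();ctrl.capture("wrist")
im,c=snap("wrist","w37");s()
crop(im,"w37c",330,300,240,180,3)
E
```

```text
t 39.13 pos [620.2  -9.   46.5] yaw 88.68 tilt [-0.16  1.82] op 63.3 F [-7.5  0.5 13.1] j [-0.224  0.47   1.593  0.034  1.089 -0.217]
t 39.23 pos [620.3  -9.   46.6] yaw 88.68 tilt [-0.15  1.81] op 64.1 F [-4.   0.2  5.6] j [-0.224  0.47   1.593  0.034  1.088 -0.217]
```

View pics/w37c.png

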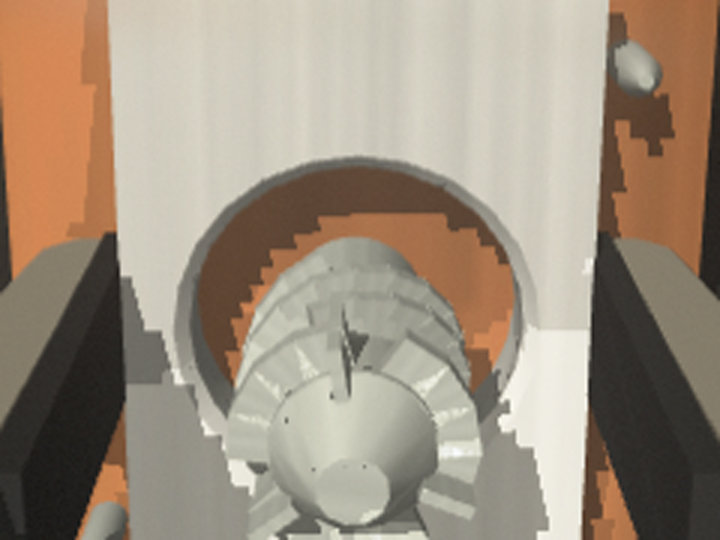

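>>> apply_moves(linear=[[0,0,0],[0,0,0],[0,0,0],[0,0,0.3],[0,0,0.5],[0,0,0.6],[0,0,0.6],[0,0,0.6],[0,0,0.6],[0,0,0.6],[0,0,0.6]], yaw=[0,0,0,0,0,0,0,0,0,0,0], fingers=0.15)

```text
time: 40.15
eef_pos: [0.6204, -0.0089, 0.1438]
eef_rot: [-2.23, -2.179, -0.033]
ft_force: [0.6, 0.2, 0.8]
opening: 0.0783
```

```bash
python3 - <<'E'
from look import *
s();ctrl.capture("wrist")
look("w38",["wrist","scene"],[("plate",.043)]);s()
im=cv2.imread("pics/w38_scene.png")[:,:,::-1]
crop(im,"w38c",310,290,160,120,5)
E
```

```text
t 40.15 pos [620.4  -8.9 143.8] yaw 88.68 tilt [-0.06  1.8 ] op 78.3 F [0.6 0.2 0.8] j [-0.224  0.348  1.543  0.032  1.259 -0.211]
wrist plate 0.73 [324. 251. 106. 156.] [620.3  -9.3  65.4 102.9  -1.6]
scene plate 0.95 [313. 291.  51.  36.] [626.3  -9.9  72.8 100.6  -1.2]
scene plate 0.73 [188. 295.  38.  39.] [ 588.5 -267.7   64.1  100.   -70.2]
scene plate 0.5 [347. 289.  30.  17.] [634.   66.4  50.5  50.9  86.3]
t 40.4 pos [619.7  -8.8 141.3] yaw 88.68 op 78.1 F [ 0.4 -0.6 -0.9] j [-0.22  0.35  1.54  0.03  1.26 -0.21]
t 40.4 pos [619.7  -8.8 141.3] yaw 88.68 tilt [-0.18  1.82] op 78.1 F [ 0.4 -0.6 -0.9] j [-0.224  0.351  1.545  0.032  1.256 -0.211]
```

View pics/w38_wrist.png

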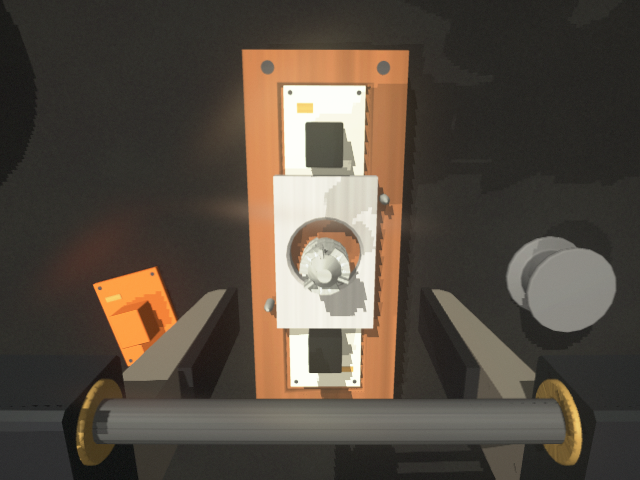

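View pics/w38c.png

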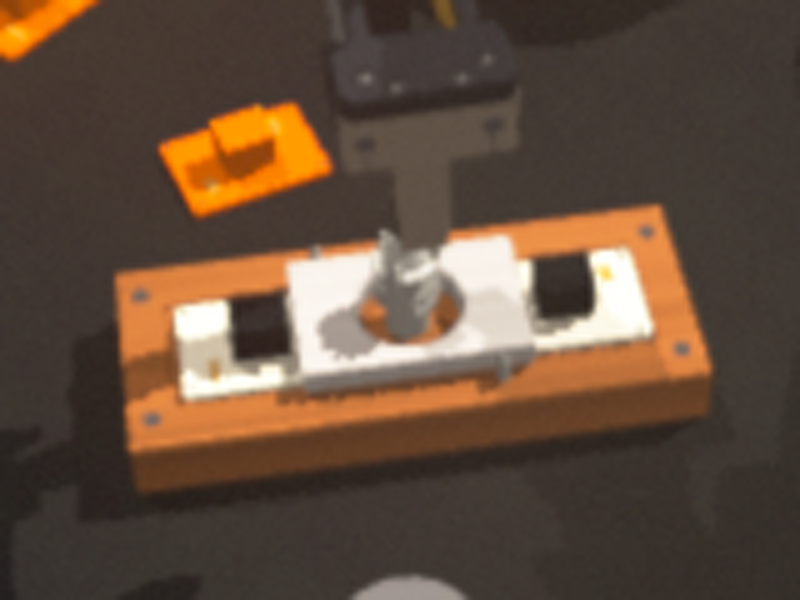

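>>> apply_moves(linear=[[-0.1,-0.5,0.3],[-0.13,-0.9,0.5],[-0.13,-0.9,0.5],[-0.13,-0.9,0.3],[-0.13,-0.9,0],[-0.13,-0.9,0],[-0.13,-0.9,0],[-0.13,-0.9,0],[-0.13,-0.9,0],[-0.13,-0.9,0],[-0.13,-0.9,0],[-0.13,-0.9,0]], yaw=[0,0,0,0,0,0,0,0,0,0,0,0], fingers=0.5)

```text
time: 41.4
eef_pos: [0.5775, -0.2274, 0.1651]
eef_rot: [-2.21, -2.168, -0.014]
ft_force: [0.6, 0.2, -0.2]
opening: 0.0461
```

```bash
python3 - <<'E'
from look import *
s();ctrl.capture("wrist")
look("w39",["wrist"],[("nut",.076)],[("nut_bar",.067),("nut",0)]);s()
E
```

```text
t 41.4 pos [ 577.5 -227.4  165.1] yaw 88.87 tilt [-1.46  2.23] op 46.1 F [ 0.6  0.2 -0.2] j [-0.579  0.356  1.49   0.019  1.339 -0.564]
wrist nut 0.61 [338. 313.  76. 114.] [ 580.  -265.2   45.1   72.1   -4.2]
wrist nut_bar 0.76 [340. 322.] [[ 580.9 -274.1   67. ]]
wrist nut_bar 0.58 [515. 314.] [[ 692.9 -269.7   67. ]]
wrist nut 0.88 [338. 286.] [[ 579.1 -272.5    0. ]]
t 41.65 pos [ 578.3 -225.6  165.3] yaw 88.88 op 45.8 F [-0.6  0.3 -0.7] j [-0.58  0.35  1.49  0.02  1.34 -0.56]
t 41.65 pos [ 578.3 -225.6  165.3] yaw 88.88 tilt [-1.41  2.24] op 45.8 F [-0.6  0.3 -0.7] j [-0.576  0.355  1.49   0.02   1.339 -0.562]
```

View pics/w39_wrist.png

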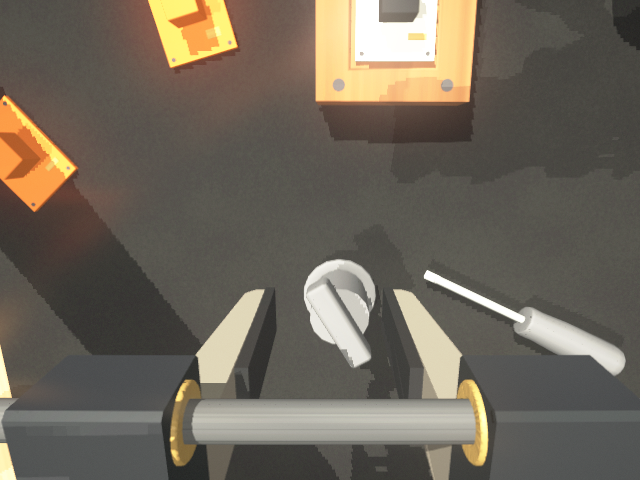

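```bash
python3 - <<'E'
from look import *
st=ctrl.observe(); c=cam("wrist",st)
p=unproj([[308,287],[332,281],[371,356],[353,366],[320,284],[362,361]],.076,c)*1000
print(p.round(1)); d=p[4]-p[5]; print(np.degrees(np.arctan2(d[1],d[0])),np.hypot(*d[:2]),(p[4]+p[5])/2)
im=cv2.imread("pics/w39_wrist.png")[:,:,::-1]; crop(im,"w39c",340,315,120,90,6)
E
```

```text
[[ 563.3 -241.4   76. ]
 [ 578.2 -237.6   76. ]
 [ 602.2 -288.1   76. ]
 [ 590.7 -295.1   76. ]
 [ 570.8 -239.5   76. ]
 [ 596.5 -291.6   76. ]]
116.3022545840225 58.084353199884255 [ 583.62618064 -265.53134464   76.        ]
```

View pics/w39c.png

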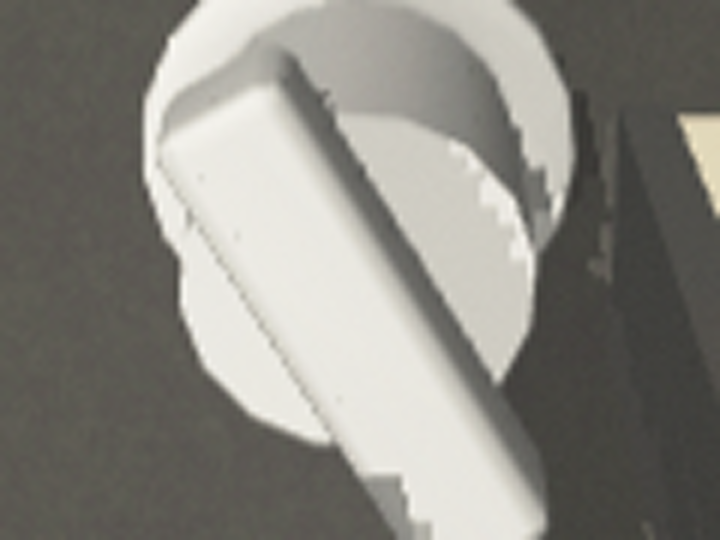

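```bash
python3 - <<'E'
from look import *
st=ctrl.observe(); c=cam("wrist",st)
p=unproj([[307.5,294],[325.5,284],[371,357.5],[353,367]],.076,c)*1000
print(p.round(1)); d=(p[0]+p[1])/2-(p[2]+p[3])/2; print(np.degrees(np.arctan2(d[1],d[0])),np.hypot(*d[:2]),p.mean(0))
e=p[1]-p[2];print(np.degrees(np.arctan2(e[1],e[0])))
E
```

```text
[[ 562.9 -245.9   76. ]
 [ 574.1 -239.5   76. ]
 [ 602.2 -289.1   76. ]
 [ 590.7 -295.8   76. ]]
119.34641684515903 57.065670342620976 [ 582.49203174 -267.58930253   76.        ]
119.52992960965561
```

>>> apply_moves(linear=[[0.05,-0.3,0],[0.03,-0.3,0],[0.03,-0.3,-0.2],[0.03,-0.3,-0.3],[0.03,-0.3,-0.4],[0.03,-0.3,-0.4],[0,-0.2,-0.4],[0,-0.1,-0.3]], yaw=[1,1,1,1,1,1,1,0.6])

```text
time: 42.32
eef_pos: [0.5848, -0.2594, 0.1252]
eef_rot: [-1.513, -2.7, 0.002]
ft_force: [-1.0, -0.8, 0.3]
opening: 0.0459
```

```bash
python3 - <<'E'
from look import *
s();ctrl.capture("wrist")
look("w40",["wrist"],[("nut",.076)],[("nut_bar",.067),("nut",0)]);s()
E
```

```text
t 42.32 pos [ 584.8 -259.4  125.2] yaw 121.45 tilt [-2.39  1.26] op 45.9 F [-1.  -0.8  0.3] j [-0.603  0.448  1.451 -0.006  1.289 -1.151]
wrist nut 0.81 [316. 292.  87. 130.] [ 580.6 -267.7   42.7   68.3   31.9]
wrist nut 0.33 [528.  81. 222. 158.] [ 605.3 -117.3   70.5   84.    88.8]
wrist nut_bar 0.83 [313. 299.] [[ 581.7 -273.7   67. ]]
wrist nut 0.79 [313. 266.] [[ 578.7 -276.4    0. ]]
t 42.5667 pos [ 585.1 -259.8  126.5] yaw 121.16 op 45.8 F [-0.1 -0.   0.1] j [-0.6   0.45  1.45 -0.01  1.29 -1.15]
t 42.57 pos [ 585.1 -259.8  126.5] yaw 121.16 tilt [-2.31  1.22] op 45.8 F [-0.1 -0.   0.1] j [-0.604  0.447  1.45  -0.006  1.29  -1.146]
```

View pics/w40_wrist.png

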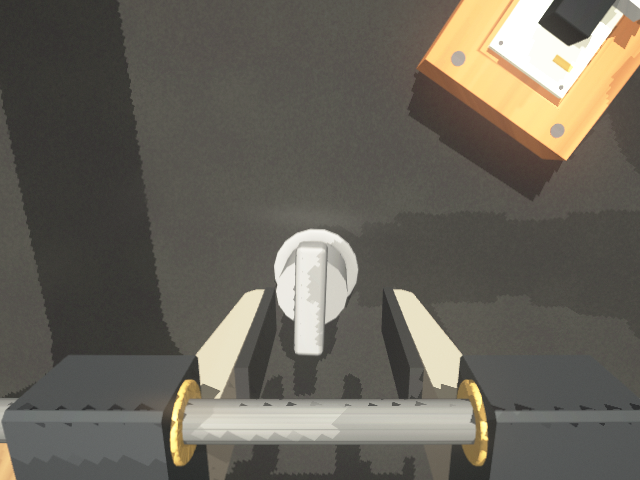

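```bash
python3 - <<'E'
from look import *
st=ctrl.observe(); c=cam("wrist",st)
p=unproj([[312.5,249],[309,354]],.076,c)*1000
d=p[0]-p[1]; print(p.round(1),np.degrees(np.arctan2(d[1],d[0])),np.hypot(*d[:2]),p.mean(0))
E
```

```text
[[ 568.  -249.6   76. ]
 [ 596.2 -300.8   76. ]] 118.87941624932863 58.435947313429224 [ 582.09948581 -275.18996171   76.        ]
```

>>> apply_moves(linear=[[-0.05,-0.3,-0.2],[-0.05,-0.3,-0.3],[0,0,-0.3],[0,0,-0.3],[0,0,-0.2]], yaw=[-0.3,-0.2,0,0,0])

```text
time: 42.98
eef_pos: [0.5844, -0.2735, 0.1014]
eef_rot: [-1.577, -2.67, 0.001]
ft_force: [-0.1, 0.8, -0.3]
opening: 0.0461
```

```bash
python3 - <<'E'
from look import *
s();ctrl.capture("wrist")
look("w41",["wrist"],[("nut",.076)],[("nut_bar",.067),("nut",0)]);s()
E
```

```text
t 42.98 pos [ 584.4 -273.5  101.4] yaw 118.84 tilt [-2.01  1.14] op 46.1 F [-0.1  0.8 -0.3] j [-0.623  0.483  1.454 -0.005  1.245 -1.125]
wrist nut 0.67 [326. 288.  94. 140.] [ 575.6 -270.5   41.4   66.     9.7]
wrist nut_bar 0.96 [320. 293.] [[ 579.7 -275.1   67. ]]
wrist nut 0.74 [325. 255.] [[ 579.4 -274.3    0. ]]
t 43.2333 pos [ 584.9 -273.4  102.6] yaw 118.89 op 46.2 F [0.4 0.2 0.4] j [-0.62  0.48  1.45 -0.    1.25 -1.12]
t 43.23 pos [ 584.9 -273.4  102.6] yaw 118.89 tilt [-1.96  1.1 ] op 46.2 F [0.4 0.2 0.4] j [-0.622  0.482  1.453 -0.005  1.246 -1.125]
```

View pics/w41_wrist.png

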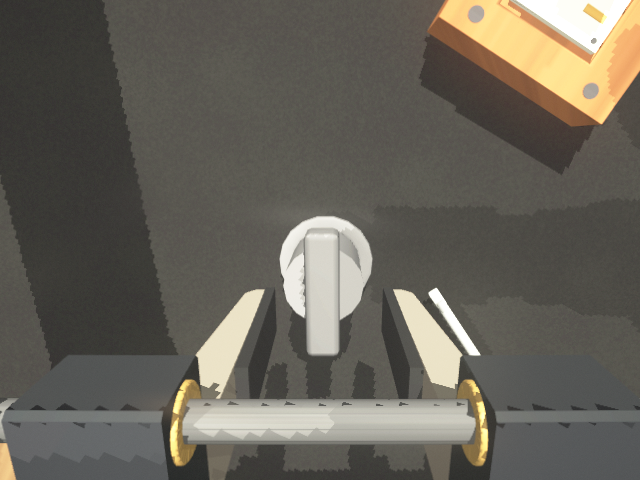

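>>> apply_moves(linear=[[-0.2,-0.05,-0.2],[-0.03,0,-0.3],[0,0,-0.3],[0,0,-0.3],[0,0,-0.2]], yaw=[0.1,0,0,0,0])

```text
time: 43.65
eef_pos: [0.5809, -0.275, 0.0764]
eef_rot: [-1.568, -2.682, 0.002]
ft_force: [0.1, 0.4, -0.6]
opening: 0.0462
```

```bash
python3 - <<'E'
from look import *
s();ctrl.capture("wrist")
look("w42",["wrist"],[],[("nut_bar",.067),("nut",0)]);s()
E
```

```text
t 43.65 pos [ 580.9 -275.    76.4] yaw 119.36 tilt [-1.79  0.95] op 46.2 F [ 0.1  0.4 -0.6] j [-0.627  0.503  1.48  -0.005  1.194 -1.138]
wrist nut_bar 0.65 [330. 313.] [[ 580.7 -274.    67. ]]
wrist nut 0.97 [331. 268.] [[ 580.2 -274.7    0. ]]
t 43.85 pos [ 581.3 -275.2   77.3] yaw 119.36 op 46.2 F [-1.1 -0.4 -0.2] j [-0.63  0.5   1.48 -0.01  1.19 -1.14]
t 43.85 pos [ 581.3 -275.2   77.3] yaw 119.36 tilt [-1.76  0.93] op 46.2 F [-1.1 -0.4 -0.2] j [-0.627  0.503  1.479 -0.005  1.195 -1.138]
```

View pics/w42_wrist.png

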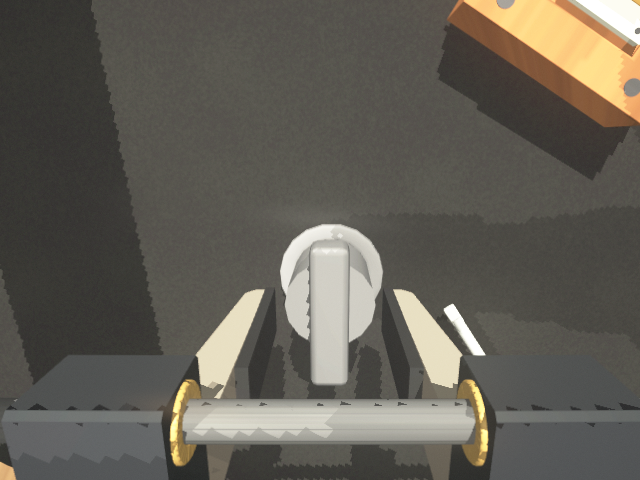

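>>> apply_moves(linear=[[0,0,-0.12],[0,0,0],[0,0,0],[0,0,0],[0,0,0],[0,0,0]], yaw=[0,0,0,0,0,0], fingers=1)

```text
time: 44.35
eef_pos: [0.5823, -0.2757, 0.0761]
eef_rot: [-1.569, -2.685, 0.002]
ft_force: [0.3, 0.2, -1.6]
opening: 0.0152
```

```bash
python3 - <<'E'
from look import *
s()
E
```

```text
t 44.35 pos [ 582.3 -275.7   76.1] yaw 119.37 tilt [-1.63  0.85] op 15.2 F [ 0.3  0.2 -1.6] j [-0.627  0.505  1.478 -0.005  1.191 -1.138]
```

>>> apply_moves(linear=[[0,0,0.3],[0,0,0.6],[0,0,0.6],[0,0,0.6],[0,0,0.6],[0,0,0.6],[0,0,0.6],[0.1,0.3,0.6],[0.1,0.6,0.6],[0.1,0.7,0.3],[0.1,0.7,0],[0.1,0.7,0]], yaw=[0,0,0,0,0,0,0,0,0,0,0,0])

```text
time: 45.35
eef_pos: [0.5932, -0.2126, 0.1995]
eef_rot: [-1.576, -2.687, 0.003]
ft_force: [0.2, -0.3, -1.5]
opening: 0.0158
```

>>> apply_moves(linear=[[0.1,0.7,0],[0.1,0.7,0],[0.1,0.7,0],[0.1,0.7,0],[0.1,0.7,0],[0.1,0.7,0],[0.1,0.7,0],[0.1,0.7,0],[0.1,0.7,0],[0.1,0.7,0],[0.1,0.7,0],[0.1,0.6,0]], yaw=[0,0,0,0,0,0,0,0,0,0,0,0])

```text
time: 46.35
eef_pos: [0.6146, -0.0217, 0.1915]
eef_rot: [-1.561, -2.679, 0.005]
ft_force: [-0.8, -0.4, -0.7]
opening: 0.0158
```

```bash
python3 - <<'E'
from look import *
s();ctrl.capture("wrist");im,c=snap("wrist","w43");s()
E
```

```text
t 46.35 pos [614.6 -21.7 191.5] yaw 119.53 tilt [-2.11  1.03] op 15.8 F [-0.8 -0.4 -0.7] j [-0.236  0.318  1.483  0.009  1.38  -0.754]
t 46.45 pos [614.7 -21.1 191.6] yaw 119.66 tilt [-2.11  1.04] op 15.5 F [ 0.2  0.2 -1.6] j [-0.235  0.318  1.483  0.009  1.38  -0.755]
```

View pics/w43.png

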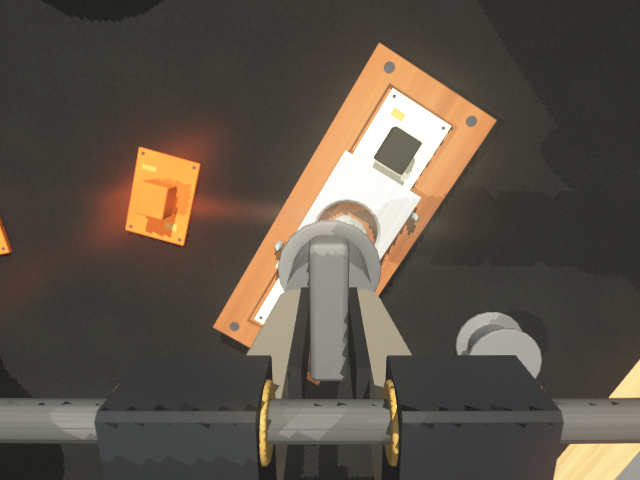

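```bash
python3 - <<'E'
from look import *
im=cv2.imread("pics/w43.png"); crop(im[:,:,::-1],"w43c",330,280,160,120,5)
E
```

```text
(no output)
```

View pics/w43c.png

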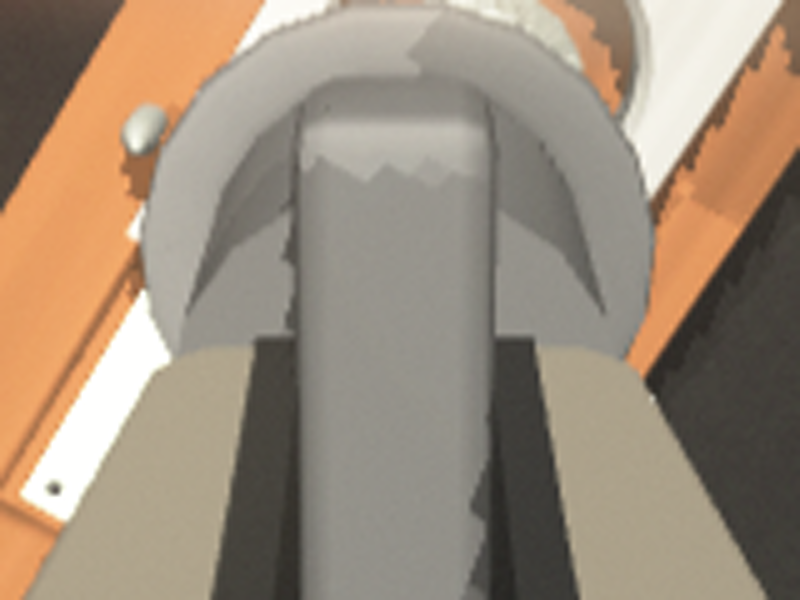

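```bash
cat > fitn.py <<'E'
from look import *
from scipy.optimize import least_squares
def fit(c,st,left,right,top,h=.076):
    tz=st["eef_pos"][2]; t=np.linspace(0,2*np.pi,181)
    def f(p):
        P=np.vstack([np.c_[p[0]+.028*np.cos(t),p[1]+.028*np.sin(t),np.full(181,tz-h+z)] for z in (.011,.016)])
        u=proj(P,c); return [u[:,0].min()-left,u[:,0].max()-right,u[:,1].min()-top]
    r=least_squares(f,st["eef_pos"][:2]); return r.x*1000,r.fun
E
python3 - <<'E'
from fitn import *
st=ctrl.observe(); c=cam("wrist",st)
x,f=fit(c,st,279,381,221.6); print(x,f,x-st["eef_pos"][:2]*1000)
for r in ctrl.tip_of("nut","wrist"): print(r["conf"],r["location"],unproj(r["location"],st["eef_pos"][2]-.076,c)*1000)
E
```

```text
[613.77646229 -20.75104962] [-1.06116056  1.04930863  0.06168711] [-0.96061855  0.37079921]
0.82 [327.5, 261.1] [[610.8192667  -18.93566325 115.5572785 ]]
```

>>> apply_moves(linear=[[0.2,0.25,0],[0.17,0.25,-0.1],[0,0,-0.2],[0,0,-0.2],[0,0,-0.2]], yaw=[0,0,0,0,0])

```text
time: 46.92
eef_pos: [0.6236, -0.0143, 0.1773]
eef_rot: [-1.564, -2.681, 0.006]
ft_force: [0.2, -0.3, -0.6]
opening: 0.0158
```

```bash
python3 - <<'E'
from look import *
s();ctrl.capture("wrist");im,c=snap("wrist","w44");s()
crop(im,"w44c",330,260,200,150,4)
im,c=snap("scene","s44"); crop(im,"s44c",312,270,100,100,6)
p=proj([[.6205,-.0102,.0],[.6205,-.0102,.083],[.6205,-.0102,.2]],c); print(p)
s()
E
```

```text
t 46.92 pos [623.6 -14.3 177.3] yaw 119.44 tilt [-1.99  0.9 ] op 15.8 F [ 0.2 -0.3 -0.6] j [-0.22   0.35   1.472  0.008  1.357 -0.736]
t 47.02 pos [622.8 -14.2 176.5] yaw 119.43 tilt [-2.11  0.92] op 15.6 F [ 0.4  0.1 -1.8] j [-0.22   0.35   1.473  0.008  1.358 -0.736]
[[310.98183558 302.3240624 ]
 [310.18739211 277.27237179]
 [308.89329871 236.27783956]]
t 47.07 pos [623.1 -14.2 177. ] yaw 119.44 tilt [-2.07  0.91] op 15.3 F [ 0.   0.1 -0.6] j [-0.22   0.35   1.473  0.008  1.358 -0.736]
```

View pics/w44c.png

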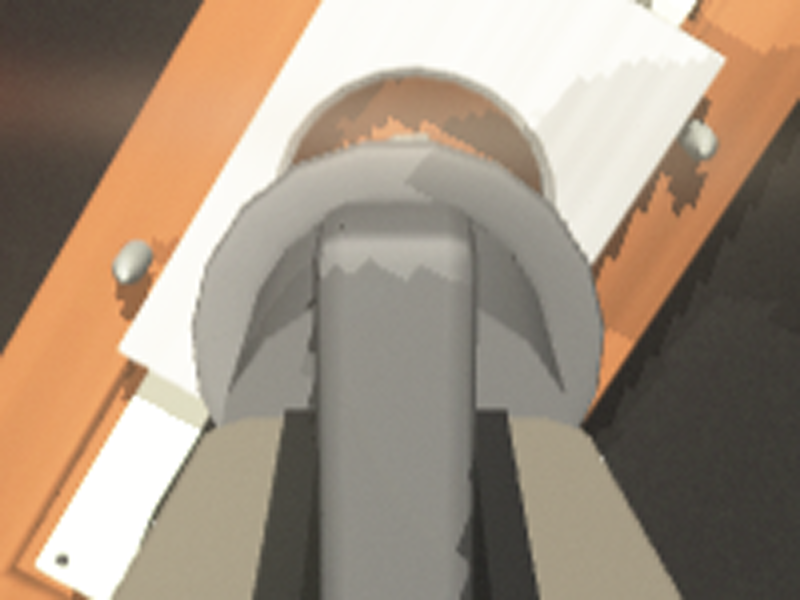

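View pics/s44c.png

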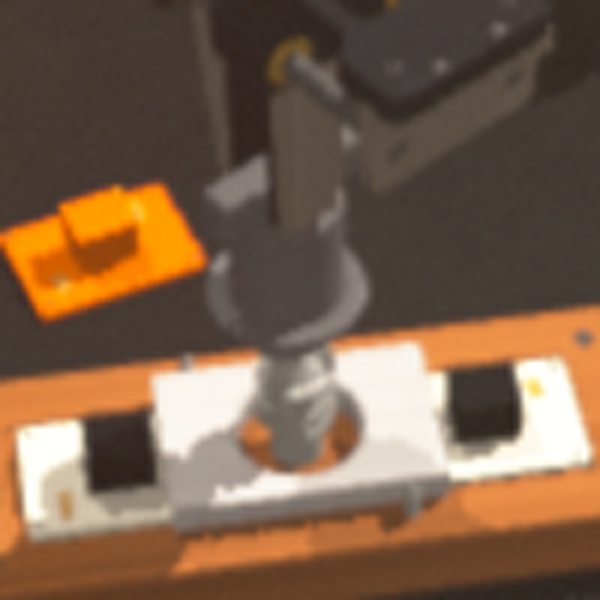

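>>> apply_moves(linear=[[-0.05,0.14,0],[0,0,-0.2],[0,0,-0.25],[0,0,-0.25]], yaw=[0,0,0,0])

```text
time: 47.4
eef_pos: [0.6229, -0.0118, 0.1638]
eef_rot: [-1.566, -2.682, 0.005]
ft_force: [-0.2, 0.6, -1.4]
opening: 0.0157
```

```bash
python3 - <<'E'
from look import *
s();ctrl.capture("wrist");im,c=snap("wrist","w45");s()
im,c=snap("scene","s45"); crop(im,"s45c",312,270,100,100,6)
im,c=snap("top","t45"); crop(im,"t45c",330,210,100,100,6)
s()
E
```

```text
t 47.4 pos [622.9 -11.8 163.8] yaw 119.4 tilt [-1.88  0.87] op 15.7 F [-0.2  0.6 -1.4] j [-0.217  0.359  1.488  0.008  1.33  -0.732]
t 47.5 pos [622.  -11.7 162.7] yaw 119.39 tilt [-2.04  0.91] op 15.6 F [-0.   0.2 -0.8] j [-0.217  0.36   1.489  0.008  1.331 -0.732]
t 47.6 pos [622.6 -11.8 163.7] yaw 119.39 tilt [-1.95  0.89] op 16.0 F [ 0.3 -0.2 -1.7] j [-0.217  0.359  1.488  0.008  1.331 -0.732]
```

View pics/s45c.png

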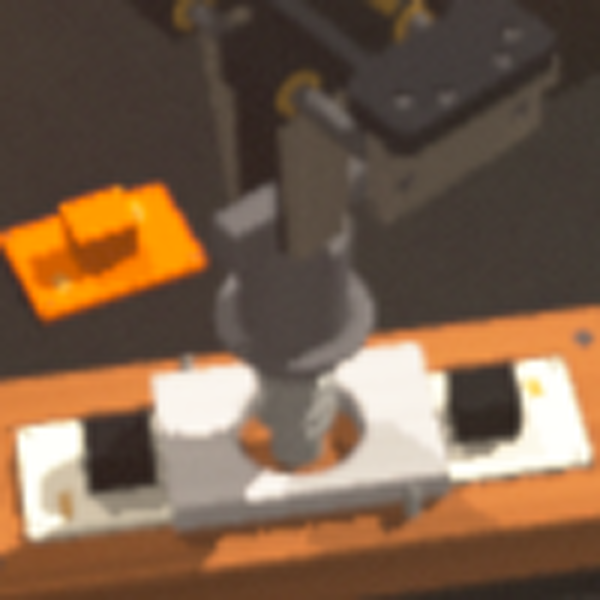

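>>> apply_moves(linear=[[0,0.03,-0.2],[0,0,-0.25],[0,0,-0.2]], yaw=[0,0,0])

```text
time: 47.85
eef_pos: [0.6237, -0.0114, 0.1515]
eef_rot: [-1.568, -2.683, 0.004]
ft_force: [-0.1, -0.5, -1.6]
opening: 0.0155
```

```bash
python3 - <<'E'
from look import *
s();ctrl.capture("wrist");s()
E
```

```text
t 47.85 pos [623.7 -11.4 151.5] yaw 119.4 tilt [-1.76  0.85] op 15.5 F [-0.1 -0.5 -1.6] j [-0.216  0.371  1.498  0.008  1.306 -0.731]
t 47.9 pos [623.1 -11.2 150.4] yaw 119.39 tilt [-1.86  0.87] op 15.5 F [ 0.1 -0.6 -2.3] j [-0.216  0.372  1.499  0.008  1.306 -0.731]
```

>>> apply_moves(linear=[[-0.06,0,-0.15],[-0.02,0,-0.15],[0,0,-0.1]], yaw=[0,0,0])

```text
time: 48.15
eef_pos: [0.6213, -0.0112, 0.1413]
eef_rot: [-1.567, -2.681, 0.005]
ft_force: [-0.0, 0.6, -0.7]
opening: 0.0158
```

```bash
python3 - <<'E'
from look import *
s();ctrl.capture("wrist");s()
im,c=snap("scene","s46"); crop(im,"s46c",312,270,100,100,6)
E
```

```text
t 48.15 pos [621.3 -11.2 141.3] yaw 119.39 tilt [-1.89  0.88] op 15.8 F [-0.   0.6 -0.7] j [-0.216  0.377  1.512  0.008  1.289 -0.732]
t 48.2 pos [621.  -11.2 140.8] yaw 119.39 tilt [-1.92  0.88] op 15.9 F [ 0.9 -0.1 -1.5] j [-0.216  0.377  1.512  0.008  1.288 -0.732]
```

View pics/s46c.png

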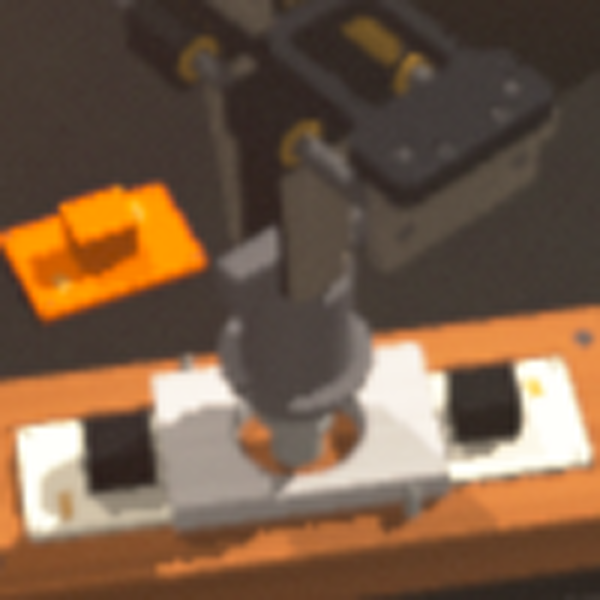

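>>> apply_moves(linear=[[0.03,0,-0.12],[0,0,-0.1],[0,0,-0.1]], yaw=[0,0,0])

```text
time: 48.5
eef_pos: [0.6224, -0.0114, 0.1352]
eef_rot: [-1.567, -2.682, 0.005]
ft_force: [0.0, 0.2, -0.7]
opening: 0.0159
```

```bash
python3 - <<'E'
from look import *
s();ctrl.capture("wrist");s()
E
```

```text
t 48.5 pos [622.4 -11.4 135.2] yaw 119.39 tilt [-1.81  0.86] op 15.9 F [ 0.   0.2 -0.7] j [-0.216  0.385  1.514  0.008  1.277 -0.732]
t 48.55 pos [622.1 -11.3 134.6] yaw 119.39 tilt [-1.87  0.87] op 15.9 F [-0.4 -0.3 -0.6] j [-0.216  0.386  1.514  0.008  1.277 -0.732]
```

>>> apply_moves(linear=[[0,0,-0.1],[0,0,-0.1]], yaw=[0,0])

```text
time: 48.72
eef_pos: [0.6223, -0.0113, 0.1306]
eef_rot: [-1.567, -2.682, 0.005]
ft_force: [-0.1, 0.1, -0.6]
opening: 0.0158
```

```bash
python3 - <<'E'
from look import *
s();ctrl.capture("wrist");s()
E
```

```text
t 48.72 pos [622.3 -11.3 130.6] yaw 119.39 tilt [-1.83  0.87] op 15.8 F [-0.1  0.1 -0.6] j [-0.216  0.39   1.517  0.008  1.269 -0.732]
t 48.77 pos [622.3 -11.3 130.3] yaw 119.39 tilt [-1.84  0.87] op 15.8 F [-0.1 -0.5 -1.6] j [-0.216  0.39   1.517  0.008  1.269 -0.732]
```

>>> apply_moves(linear=[[0,0,0],[0,0,0],[0,0,0]], yaw=[0,0,0], fingers=0.775)

```text
time: 49.02
eef_pos: [0.6227, -0.0114, 0.1308]
eef_rot: [-1.568, -2.683, 0.004]
ft_force: [-0.5, -0.3, 0.9]
opening: 0.0209
```

```bash
python3 - <<'E'
from look import *
s();im,c=snap("wrist","w47");s()
im,c=snap("scene","s47"); crop(im,"s47c",312,270,100,100,6)
E
```

```text
t 49.02 pos [622.7 -11.4 130.8] yaw 119.39 tilt [-1.79  0.86] op 20.9 F [-0.5 -0.3  0.9] j [-0.216  0.39   1.516  0.008  1.269 -0.732]
t 49.07 pos [622.7 -11.4 130.9] yaw 119.39 tilt [-1.78  0.85] op 20.6 F [-0.2 -0.1  0.9] j [-0.216  0.39   1.516  0.008  1.269 -0.732]
```

View pics/w47.png

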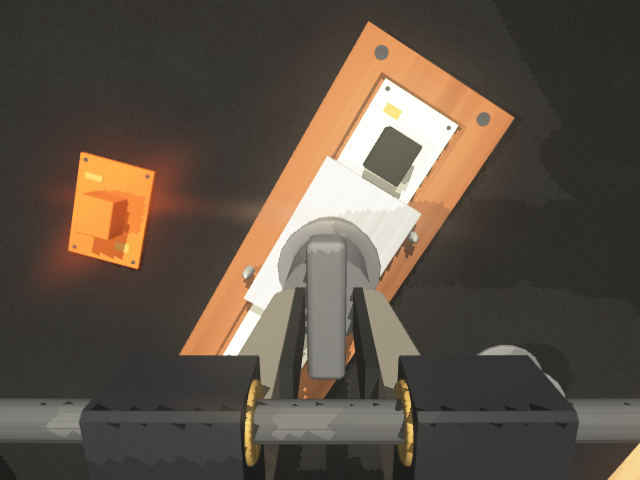

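View pics/s47c.png

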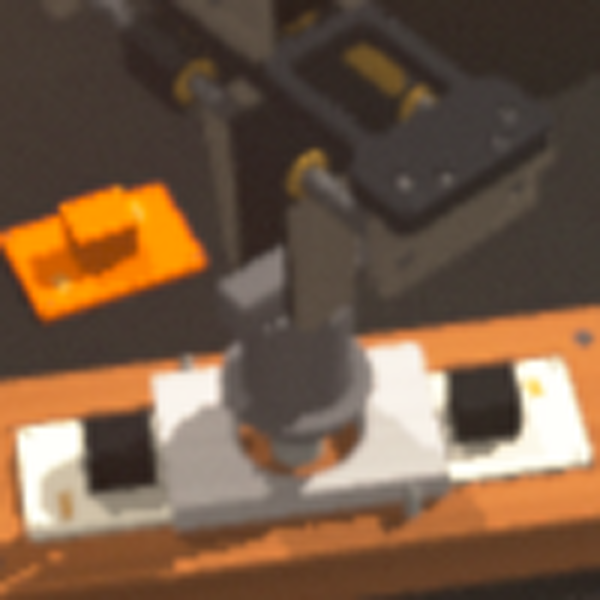

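>>> apply_moves(linear=[[-0.09,0.05,0],[0,0,0],[0,0,0],[0,0,0],[0,0,0],[0,0,0],[0,0,0]], yaw=[0,1,1,1,1,1,1])

```text
time: 49.7
eef_pos: [0.6205, -0.01, 0.1317]
eef_rot: [-0.95, -2.961, 0.015]
ft_force: [0.2, 0.8, -0.6]
opening: 0.0205
```

```bash
cat > nl.py <<'E'
from look import *
import sys
def nl(n):
    s();im,c=snap("wrist",n);s(); crop(im,n+"c",330,290,160,120,5)
    m,cs=snap("scene",n+"s"); 
    for k,cc in (("wrist",c),("scene",cs)):
        for r in ctrl.outline_of("nut",k)[:1]: print(k,round(r["conf"],2),np.round(r["extent"],1))
nl(sys.argv[1])
E
python3 nl.py w48
```

```text
t 49.7 pos [620.5 -10.  131.7] yaw 144.42 tilt [-1.93  0.04] op 20.5 F [ 0.2  0.8 -0.6] j [-0.207  0.385  1.521 -0.006  1.269 -1.156]
t 49.75 pos [620.5 -10.  131.8] yaw 144.61 tilt [-1.92  0.04] op 20.9 F [-1.7 -1.1 -0.3] j [-0.207  0.385  1.521 -0.007  1.269 -1.159]
wrist 0.62 [331.7 288.4 103.2 147.7]
scene 0.67 [309.7 276.9  29.2  37.9]
```

View pics/w48c.png

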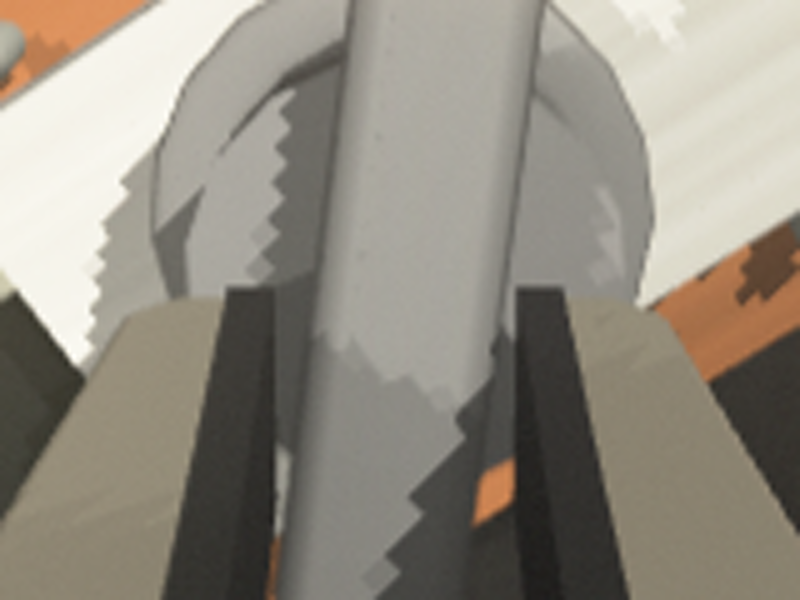

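>>> apply_moves(linear=[[0,0,0],[0,0,0],[0,0,0],[0,0,0],[0,0,0],[0,0,0]], yaw=[1,1,1,1,1,1])

```text
time: 50.4
eef_pos: [0.6208, -0.0102, 0.1322]
eef_rot: [-0.316, -3.097, 0.024]
ft_force: [0.2, 0.6, -0.2]
opening: 0.0209
```

```bash
python3 nl.py w49
```

```text
t 50.4 pos [620.8 -10.2 132.2] yaw 168.33 tilt [-1.71 -0.71] op 20.9 F [ 0.2  0.6 -0.2] j [-0.202  0.383  1.523 -0.019  1.263 -1.563]
t 50.45 pos [620.8 -10.2 132.2] yaw 168.51 tilt [-1.71 -0.72] op 20.7 F [1.2 0.8 0.1] j [-0.202  0.382  1.523 -0.019  1.263 -1.566]
wrist 0.93 [332.7 294.5 104.2 155.2]
scene 0.75 [308.7 275.1  29.6  41.2]
```

View pics/w49c.png

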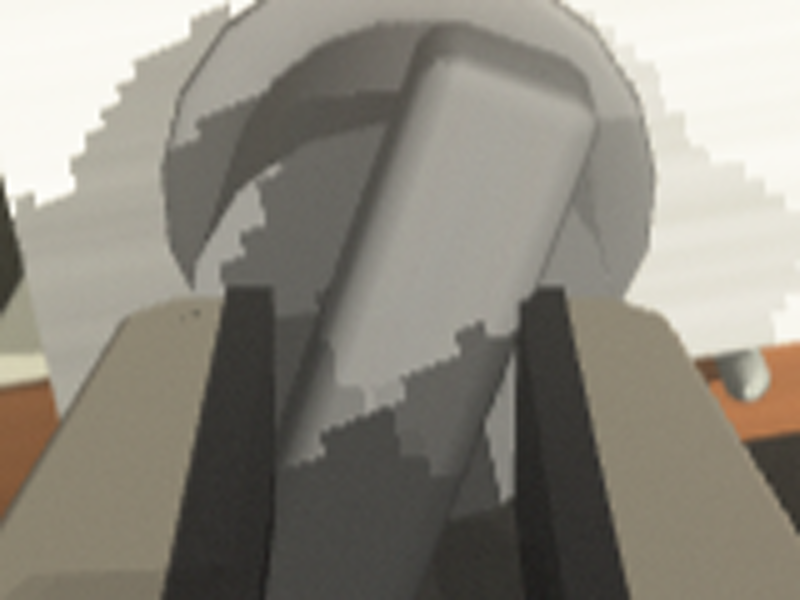

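```bash
cat > fh.py <<'E'
from look import *
def w(st,h):
    c=cam("wrist",st);tz=st["eef_pos"][2];t=np.linspace(0,2*np.pi,361)
    P=np.vstack([np.c_[.6205+.028*np.cos(t),-.0102+.028*np.sin(t),np.full(361,tz-h+z)] for z in (.011,.016)])
    u=proj(P,c); return u[:,0].min().round(1),u[:,0].max().round(1),u[:,1].min().round(1),(u[:,0].max()-u[:,0].min()).round(1)
st=ctrl.observe()
z=st["eef_pos"][2]
for nz in (.0595,.0545,.050,.046,.040,.032): print(nz,w(st,z-nz))
E
python3 fh.py
```

```text
0.0595 (np.float64(278.3), np.float64(383.9), np.float64(223.2), np.float64(105.6))
0.0545 (np.float64(279.6), np.float64(382.9), np.float64(221.5), np.float64(103.4))
0.05 (np.float64(280.6), np.float64(382.1), np.float64(219.9), np.float64(101.5))
0.046 (np.float64(281.5), np.float64(381.3), np.float64(218.6), np.float64(99.8))
0.04 (np.float64(282.8), np.float64(380.3), np.float64(216.7), np.float64(97.4))
0.032 (np.float64(284.5), np.float64(378.9), np.float64(214.3), np.float64(94.5))
```

View pics/w49.png

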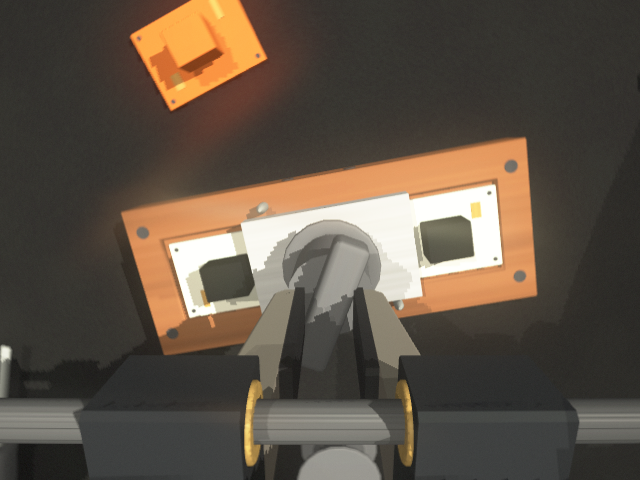

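```bash
python3 - <<'E'
import cv2,numpy as np
a=[cv2.imread(f"pics/{n}.png") for n in ("s47","w48s","w49s")]
a=[cv2.resize(x[235:315,280:340],None,fx=4.4,fy=6,interpolation=cv2.INTER_CUBIC) for x in a]
cv2.imwrite("pics/cmp1.png",np.hstack(a))
im=cv2.imread("pics/w47.png");cv2.imwrite("pics/w47c.png",cv2.resize(im[230:350,250:410],None,fx=5,fy=5,interpolation=cv2.INTER_CUBIC))
from station import ctrl; print(ctrl.observe()["moment"])
E
```

```text
[ 0.08839181 -0.06562328 -0.42874778]
```

View pics/cmp1.png

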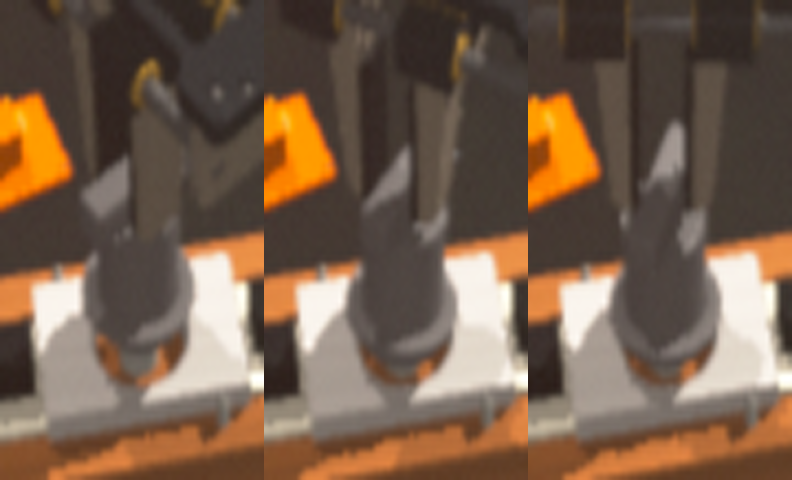

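View pics/w47c.png

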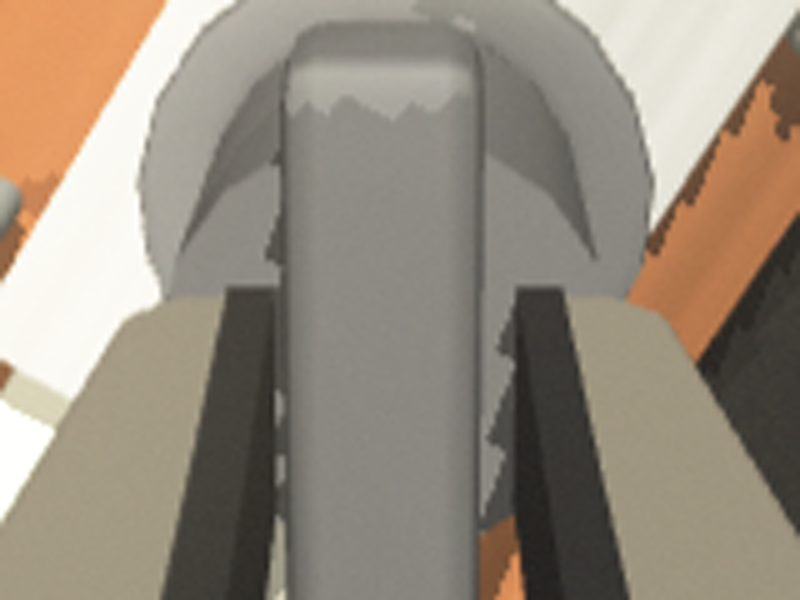

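>>> apply_moves(linear=[[0,0,0],[0,0,0],[0,0,-0.15],[0,0,-0.15],[0,0,-0.1]], yaw=[-1,-1,-1,-1,-1], fingers=0.785)

```text
time: 51.02
eef_pos: [0.6213, -0.0106, 0.125]
eef_rot: [-0.892, -2.982, 0.017]
ft_force: [0.2, 0.3, 0.2]
opening: 0.0199
```

```bash
python3 nl.py w50; python3 -c "
from station import ctrl; print(ctrl.observe()['moment'])"; python3 fh.py
```

```text
t 51.02 pos [621.3 -10.6 125. ] yaw 146.66 tilt [-1.78 -0.12] op 19.9 F [0.2 0.3 0.2] j [-0.207  0.393  1.525 -0.009  1.254 -1.193]
t 51.07 pos [621.1 -10.6 124.6] yaw 146.48 tilt [-1.82 -0.1 ] op 19.4 F [-0.4  0.5 -0.7] j [-0.207  0.393  1.526 -0.009  1.254 -1.19 ]
wrist 0.92 [329.4 301.3 109.6 162.6]
scene 0.63 [312.2 277.2  24.7  37.9]
[-0.03534449  0.00412741 -0.04936202]
0.0595 (np.float64(276.1), np.float64(385.0), np.float64(224.3), np.float64(109.0))
0.0545 (np.float64(277.4), np.float64(384.0), np.float64(222.4), np.float64(106.6))
0.05 (np.float64(278.5), np.float64(383.1), np.float64(220.8), np.float64(104.6))
0.046 (np.float64(279.5), np.float64(382.3), np.float64(219.4), np.float64(102.8))
0.04 (np.float64(280.9), np.float64(381.2), np.float64(217.4), np.float64(100.3))
0.032 (np.float64(282.6), np.float64(379.8), np.float64(214.9), np.float64(97.2))
```

View pics/w50c.png

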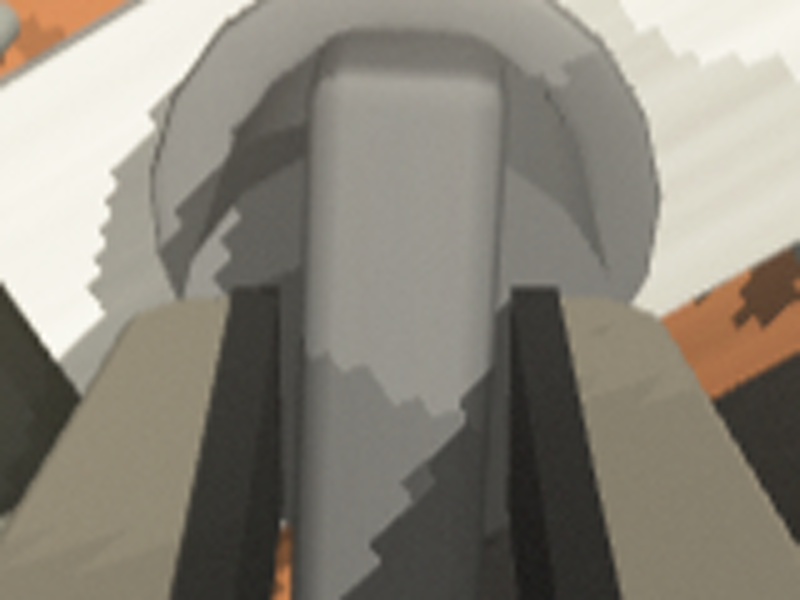

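>>> apply_moves(linear=[[0,0,-0.06],[0,0,-0.06],[0,0,-0.03],[0,0,-0.02],[0,0,-0.02],[0,0,-0.02],[0,0,-0.02],[0,0,-0.02],[0,0,-0.02],[0,0,-0.02]], yaw=[-1,-1,-1,-1,-1,-1,-1,-1,-1,-1])

```text
time: 52.05
eef_pos: [0.6222, -0.0107, 0.1215]
eef_rot: [-1.873, -2.486, 0.002]
ft_force: [0.0, -0.9, -0.2]
opening: 0.0198
```

```bash
python3 nl.py w51; python3 -c "
from station import ctrl; print(ctrl.observe()['moment'])"; python3 fh.py
```

```text
t 52.05 pos [622.2 -10.7 121.5] yaw 105.99 tilt [-1.34  0.92] op 19.8 F [ 0.  -0.9 -0.2] j [-0.217  0.393  1.532  0.011  1.243 -0.5  ]
t 52.1 pos [622.1 -10.8 121.5] yaw 105.81 tilt [-1.35  0.92] op 19.5 F [-0.2 -0.5 -0.3] j [-0.217  0.393  1.532  0.011  1.243 -0.497]
wrist 0.91 [329.3 299.8 104.8 161.6]
scene 0.92 [311.6 280.9  28.8  29.4]
[-0.08126841  0.0620652   0.02813889]
0.0595 (np.float64(271.8), np.float64(382.6), np.float64(225.3), np.float64(110.8))
0.0545 (np.float64(273.2), np.float64(381.6), np.float64(223.3), np.float64(108.3))
0.05 (np.float64(274.5), np.float64(380.7), np.float64(221.6), np.float64(106.2))
0.046 (np.float64(275.5), np.float64(379.9), np.float64(220.2), np.float64(104.4))
0.04 (np.float64(277.0), np.float64(378.9), np.float64(218.1), np.float64(101.8))
0.032 (np.float64(278.9), np.float64(377.5), np.float64(215.5), np.float64(98.6))
```

View pics/w51c.png

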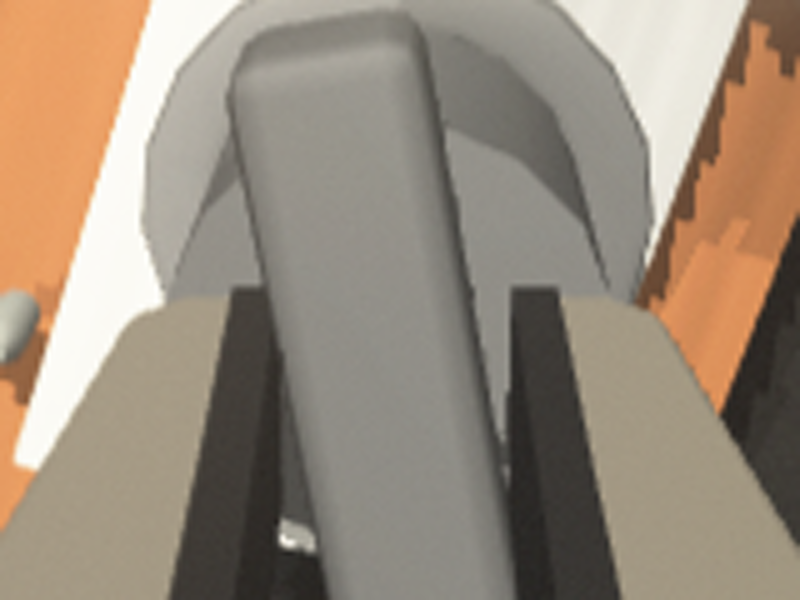

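>>> apply_moves(linear=[[-0.05,0.02,-0.03],[-0.02,0,-0.03],[0,0,-0.02],[0,0,-0.02],[0,0,-0.02],[0,0,-0.02],[0,0,-0.02],[0,0,-0.02],[0,0,-0.02],[0,0,-0.02],[0,0,-0.02],[0,0,-0.02]], yaw=[-1,-1,-1,-1,-1,-1,-1,-1,-1,-1,-1,-1])

```text
time: 53.25
eef_pos: [0.6213, -0.011, 0.1179]
eef_rot: [-2.731, -1.505, -0.014]
ft_force: [-0.6, 0.7, 0.2]
opening: 0.0197
```

```bash
python3 nl.py w52; python3 -c "
from station import ctrl; print(ctrl.observe()['moment'])"; python3 fh.py
```

```text
t 53.25 pos [621.3 -11.  117.9] yaw 57.72 tilt [-0.19  1.42] op 19.7 F [-0.6  0.7  0.2] j [-0.224  0.381  1.556  0.025  1.214  0.331]
t 53.3 pos [621.3 -11.  117.8] yaw 57.53 tilt [-0.2   1.43] op 19.5 F [0.1 0.1 1.1] j [-0.224  0.381  1.556  0.025  1.214  0.334]
wrist 0.94 [326.6 300.8 102.9 157.7]
scene 0.98 [311.8 280.9  31.4  30.9]
[-0.031051    0.20932406 -0.02612608]
0.0595 (np.float64(270.8), np.float64(383.3), np.float64(228.6), np.float64(112.5))
0.0545 (np.float64(272.3), np.float64(382.3), np.float64(226.5), np.float64(110.0))
0.05 (np.float64(273.5), np.float64(381.3), np.float64(224.7), np.float64(107.8))
0.046 (np.float64(274.6), np.float64(380.6), np.float64(223.2), np.float64(106.0))
0.04 (np.float64(276.1), np.float64(379.4), np.float64(221.0), np.float64(103.3))
0.032 (np.float64(278.0), np.float64(378.0), np.float64(218.2), np.float64(100.0))
```

View pics/w52c.png

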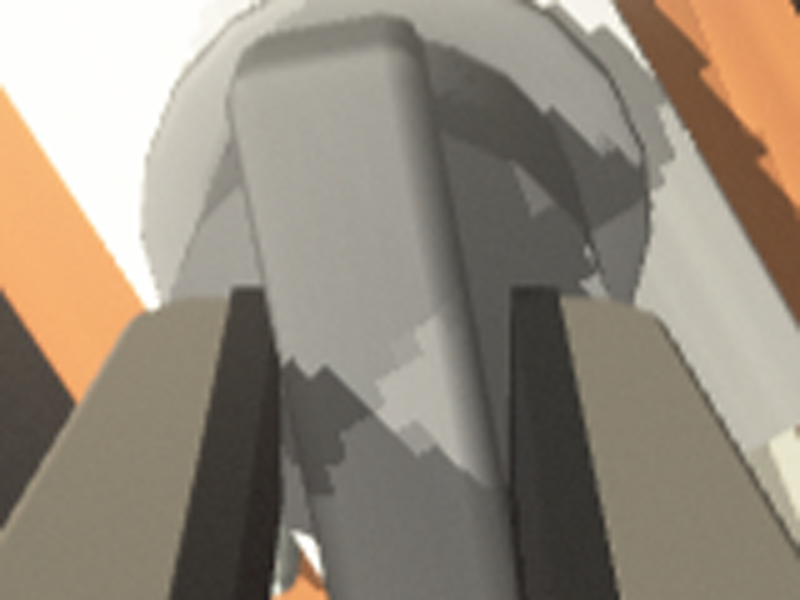

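>>> apply_moves(linear=[[-0.04,0.02,-0.02],[0,0.02,-0.02],[0,0,-0.02],[0,0,-0.02],[0,0,-0.02],[0,0,-0.02],[0,0,-0.02],[0,0,-0.02],[0,0,-0.02],[0,0,-0.02],[0,0,-0.02],[0,0,-0.02]], yaw=[-1,-1,-1,-1,-1,-1,-1,-1,-1,-1,-1,-1])

```text
time: 54.45
eef_pos: [0.6211, -0.0098, 0.114]
eef_rot: [-3.114, -0.263, -0.029]
ft_force: [-0.3, -0.9, -0.1]
opening: 0.0197
```

```bash
python3 nl.py w53; python3 -c "
from station import ctrl; print(ctrl.observe()['moment'])"; python3 fh.py
```

```text
t 54.45 pos [621.1  -9.8 114. ] yaw 9.64 tilt [0.98 1.03] op 19.7 F [-0.3 -0.9 -0.1] j [-0.221  0.37   1.579  0.023  1.181  1.173]
t 54.5 pos [621.   -9.8 113.9] yaw 9.45 tilt [0.97 1.04] op 19.9 F [-0.4  1.1 -0.5] j [-0.221  0.37   1.579  0.023  1.181  1.176]
scene 0.98 [309.4 280.4  29.9  36.1]
[0.0036939  0.18244036 0.00698709]
0.0595 (np.float64(272.3), np.float64(386.7), np.float64(232.8), np.float64(114.4))
0.0545 (np.float64(273.8), np.float64(385.6), np.float64(230.6), np.float64(111.8))
0.05 (np.float64(275.0), np.float64(384.5), np.float64(228.7), np.float64(109.6))
0.046 (np.float64(276.0), np.float64(383.7), np.float64(227.1), np.float64(107.6))
0.04 (np.float64(277.5), np.float64(382.4), np.float64(224.7), np.float64(104.9))
0.032 (np.float64(279.4), np.float64(380.9), np.float64(221.8), np.float64(101.5))
```

View pics/w53c.png

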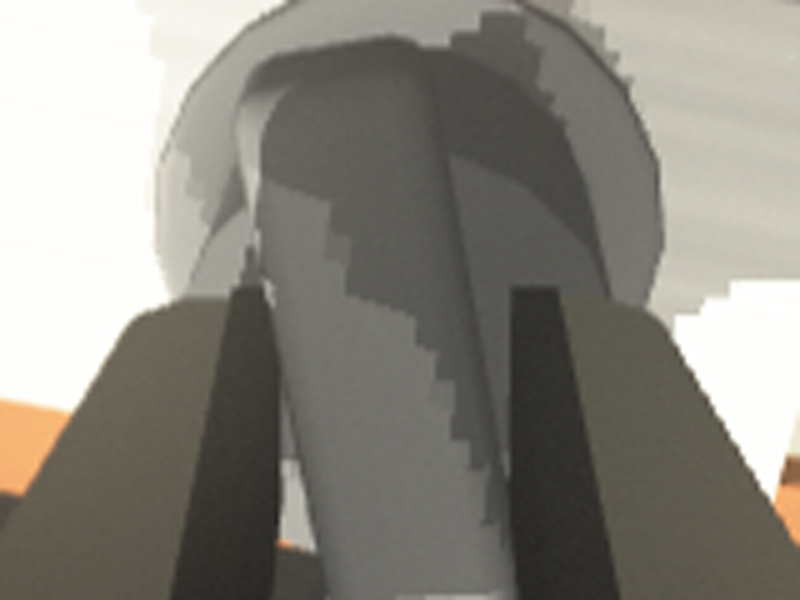

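>>> apply_moves(linear=[[-0.02,0,-0.03],[0,0,-0.03],[0,0,-0.03],[0,0,-0.03],[0,0,-0.02],[0,0,-0.02],[0,0,-0.02],[0,0,-0.02],[0,0,-0.02],[0,0,-0.02],[0,0,-0.02],[0,0,-0.02]], yaw=[-1,-1,-1,-1,-1,-1,-1,-1,-1,-1,-1,-1])

```text
time: 55.65
eef_pos: [0.6215, -0.0101, 0.1096]
eef_rot: [-2.961, 1.031, -0.039]
ft_force: [-0.6, 0.1, -0.0]
opening: 0.0196
```

```bash
python3 nl.py w54; python3 -c "
from station import ctrl; print(ctrl.observe()['moment'])"; python3 fh.py
```

```text
t 55.65 pos [621.5 -10.1 109.6] yaw -38.4 tilt [ 1.46 -0.13] op 19.6 F [-0.6  0.1 -0. ] j [-0.212  0.369  1.588  0.003  1.158  2.028]
t 55.7 pos [621.5 -10.  109.6] yaw -38.59 tilt [ 1.46 -0.13] op 19.5 F [-0.1  0.8  0.2] j [-0.212  0.369  1.588  0.003  1.158  2.031]
wrist 0.6 [330.1 303.6 103.9 166.3]
scene 0.63 [311.5 280.6  32.3  34.9]
[ 0.0791933   0.14907418 -0.00607865]
0.0595 (np.float64(272.7), np.float64(389.3), np.float64(235.6), np.float64(116.7))
0.0545 (np.float64(274.1), np.float64(388.1), np.float64(233.3), np.float64(114.0))
0.05 (np.float64(275.3), np.float64(387.0), np.float64(231.3), np.float64(111.7))
0.046 (np.float64(276.4), np.float64(386.1), np.float64(229.6), np.float64(109.7))
0.04 (np.float64(277.9), np.float64(384.7), np.float64(227.2), np.float64(106.8))
0.032 (np.float64(279.8), np.float64(383.1), np.float64(224.1), np.float64(103.3))
```

View pics/w54c.png

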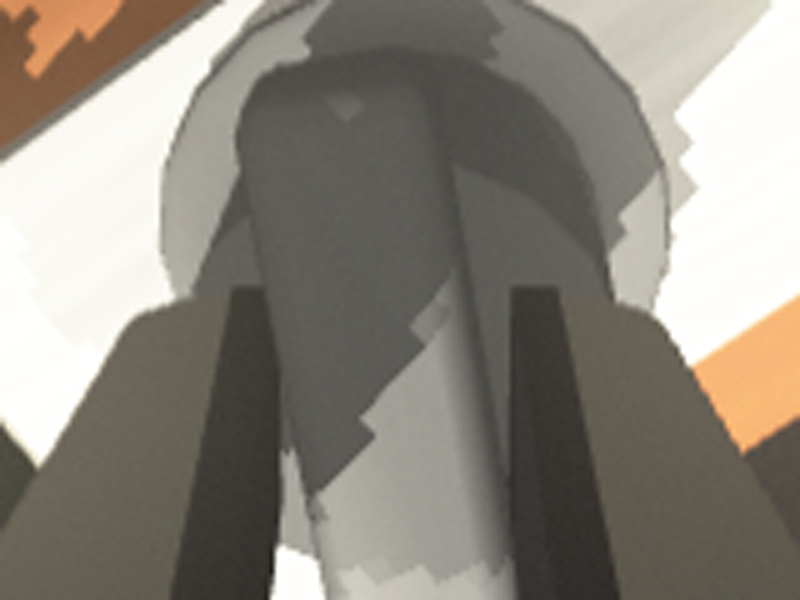

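>>> apply_moves(linear=[[0,0,-0.03],[0,0,-0.03],[0,0,-0.03],[0,0,-0.02]], yaw=[-1,-1,-1,-1])

```text
time: 56.18
eef_pos: [0.6219, -0.0105, 0.1085]
eef_rot: [-2.796, 1.427, -0.041]
ft_force: [-2.3, -0.9, 1.9]
opening: 0.02
```

```bash
python3 -c "
from look import *
s();print(ctrl.observe()['moment'])"
```

```text
t 56.18 pos [621.9 -10.5 108.5] yaw -54.11 tilt [ 1.4  -0.57] op 20.0 F [-2.3 -0.9  1.9] j [-0.208  0.372  1.587 -0.005  1.156  2.308]
[0.07488653 0.49044616 0.03650135]
```

>>> apply_moves(linear=[[0,0,0],[0,0,0]], yaw=[-1,-1])

```text
time: 56.35
eef_pos: [0.6216, -0.0106, 0.1085]
eef_rot: [2.69, -1.622, 0.04]
ft_force: [-0.6, 1.0, -0.8]
opening: 0.0199
```

```bash
python3 nl.py w55; python3 -c "
from look import *
s();print(ctrl.observe()['moment'])"; python3 fh.py
```

```text
t 56.35 pos [621.6 -10.6 108.5] yaw -62.18 tilt [ 1.25 -0.76] op 19.9 F [-0.6  1.  -0.8] j [-0.207  0.373  1.586 -0.009  1.159  2.453]
t 56.4 pos [621.6 -10.5 108.5] yaw -62.36 tilt [ 1.25 -0.76] op 19.9 F [-0.2 -0.3 -0.7] j [-0.207  0.373  1.586 -0.009  1.159  2.456]
wrist 0.66 [330.2 306.6 102.2 162.7]
scene 0.79 [311.4 284.6  28.3  27.3]
t 56.55 pos [621.7 -10.6 108.5] yaw -61.95 tilt [ 1.27 -0.76] op 19.7 F [-0.6  0.5  0.3] j [-0.207  0.373  1.586 -0.009  1.158  2.449]
[0.04054782 0.23263222 0.02567361]
0.0595 (np.float64(272.8), np.float64(390.1), np.float64(236.5), np.float64(117.3))
0.0545 (np.float64(274.2), np.float64(388.8), np.float64(234.1), np.float64(114.6))
0.05 (np.float64(275.4), np.float64(387.6), np.float64(232.1), np.float64(112.2))
0.046 (np.float64(276.5), np.float64(386.7), np.float64(230.4), np.float64(110.2))
0.04 (np.float64(278.0), np.float64(385.3), np.float64(227.9), np.float64(107.3))
0.032 (np.float64(279.9), np.float64(383.6), np.float64(224.8), np.float64(103.7))
```

View pics/w55c.png

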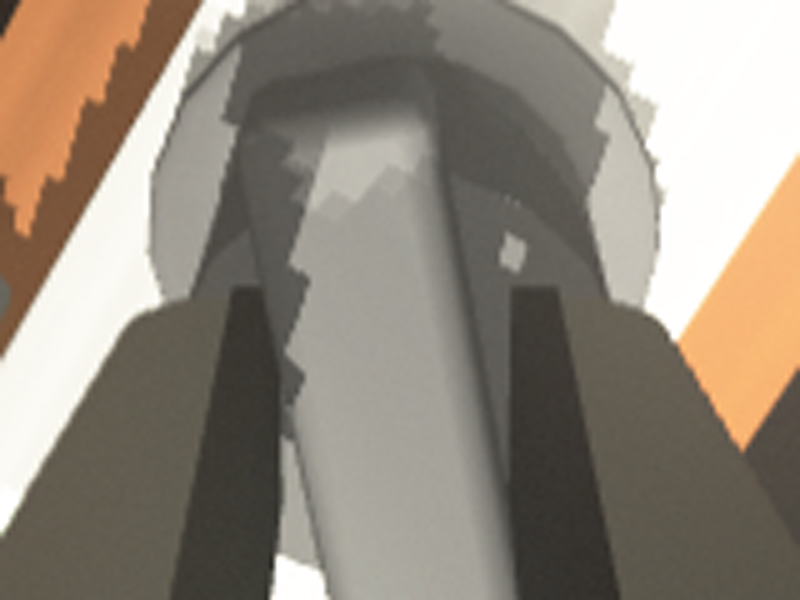

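>>> apply_moves(linear=[[0,0,-0.03],[0,0,-0.03],[0,0,0],[0,0,0]], yaw=[-1,-1,-1,-1])

```text
time: 56.88
eef_pos: [0.6216, -0.0111, 0.1086]
eef_rot: [2.44, -1.971, 0.04]
ft_force: [-1.0, 0.5, -0.8]
opening: 0.0196
```

```bash
python3 -c "
from look import *
s();print(ctrl.observe()['moment'])";  python3 nl.py w56
```

```text
t 56.88 pos [621.6 -11.1 108.6] yaw -77.86 tilt [ 0.97 -1.13] op 19.6 F [-1.   0.5 -0.8] j [-0.204  0.377  1.581 -0.017  1.163  2.732]
[ 0.07850104  0.20828784 -0.01332967]
t 56.88 pos [621.6 -11.1 108.6] yaw -77.86 tilt [ 0.97 -1.13] op 19.6 F [-1.   0.5 -0.8] j [-0.204  0.377  1.581 -0.017  1.163  2.732]
t 56.93 pos [621.5 -11.  108.5] yaw -78.05 tilt [ 0.96 -1.13] op 19.8 F [-0.2  0.1 -0.1] j [-0.204  0.377  1.581 -0.017  1.163  2.736]
wrist 0.94 [329.8 306.1 104.5 167.4]
scene 0.91 [311.9 285.2  32.1  32.5]
```

View pics/w56.png

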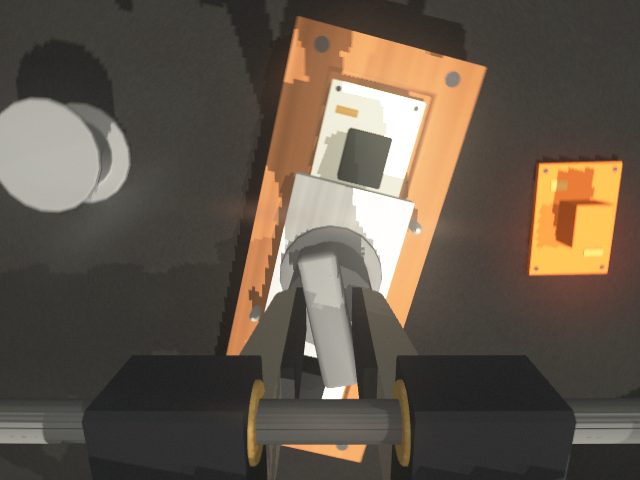

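```bash
python3 fh.py; python3 - <<'E'
import cv2,numpy as np
im=cv2.imread("pics/w56s.png"); cv2.imwrite("pics/w56sc.png",cv2.resize(im[225:325,260:360],None,fx=6,fy=6,interpolation=cv2.INTER_CUBIC))
E
```

```text
0.0595 (np.float64(273.0), np.float64(390.3), np.float64(236.8), np.float64(117.3))
0.0545 (np.float64(274.4), np.float64(389.0), np.float64(234.4), np.float64(114.6))
0.05 (np.float64(275.6), np.float64(387.8), np.float64(232.4), np.float64(112.2))
0.046 (np.float64(276.7), np.float64(386.9), np.float64(230.7), np.float64(110.2))
0.04 (np.float64(278.2), np.float64(385.5), np.float64(228.2), np.float64(107.3))
0.032 (np.float64(280.1), np.float64(383.8), np.float64(225.1), np.float64(103.7))
```

View pics/w56sc.png

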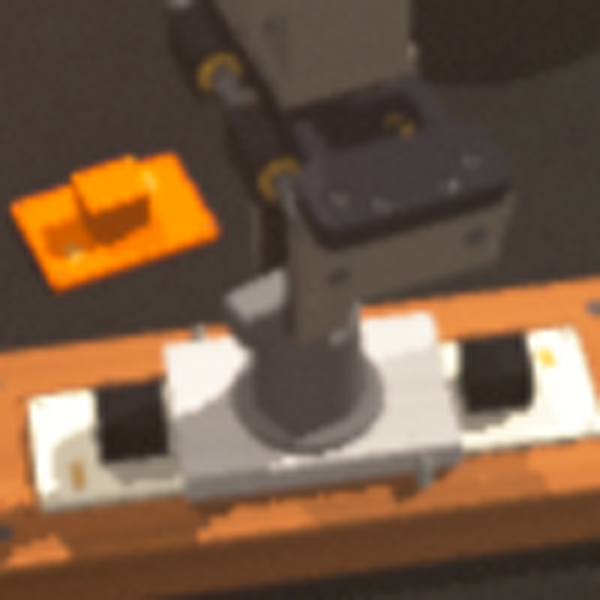

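View pics/w56c.png

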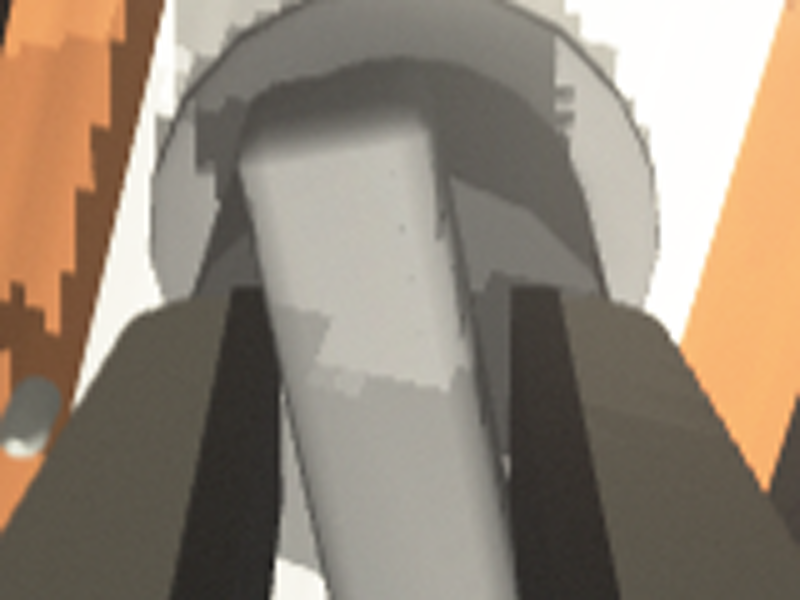

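>>> apply_moves(linear=[[0,0,0],[0,0,0]], yaw=[-1,-0.6])

```text
time: 57.25
eef_pos: [0.6212, -0.0111, 0.1084]
eef_rot: [2.332, -2.095, 0.038]
ft_force: [-2.3, -0.2, 1.9]
opening: 0.0196
```

```bash
python3 -c "
from look import *
s();print(ctrl.observe()['moment'])";  python3 nl.py w57;python3 -c "
from look import *
s();print(ctrl.observe()['moment'])"; python3 fh.py
```

```text
t 57.25 pos [621.2 -11.1 108.4] yaw -83.88 tilt [ 0.78 -1.22] op 19.6 F [-2.3 -0.2  1.9] j [-0.203  0.378  1.579 -0.02   1.166  2.839]
[0.04540641 0.42600986 0.09999046]
t 57.25 pos [621.2 -11.1 108.4] yaw -83.88 tilt [ 0.78 -1.22] op 19.6 F [-2.3 -0.2  1.9] j [-0.203  0.378  1.579 -0.02   1.166  2.839]
t 57.3 pos [621.2 -11.1 108.5] yaw -83.95 tilt [ 0.77 -1.23] op 20.1 F [-2.3  0.3  0.7] j [-0.203  0.378  1.579 -0.02   1.167  2.841]
wrist 0.89 [330.4 306.9 104.8 166.7]
scene 0.71 [312.4 300.5 119.5  51.8]
t 57.45 pos [621.2 -11.1 108.4] yaw -83.74 tilt [ 0.79 -1.22] op 19.8 F [-2.5  0.   0.6] j [-0.203  0.378  1.579 -0.02   1.166  2.837]
[0.08513083 0.45927999 0.05566745]
0.0595 (np.float64(272.3), np.float64(389.7), np.float64(236.5), np.float64(117.3))
0.0545 (np.float64(273.8), np.float64(388.3), np.float64(234.2), np.float64(114.6))
0.05 (np.float64(275.0), np.float64(387.2), np.float64(232.2), np.float64(112.3))
0.046 (np.float64(276.0), np.float64(386.3), np.float64(230.5), np.float64(110.2))
0.04 (np.float64(277.5), np.float64(384.9), np.float64(228.0), np.float64(107.4))
0.032 (np.float64(279.4), np.float64(383.2), np.float64(224.9), np.float64(103.8))
```

View pics/w57c.png

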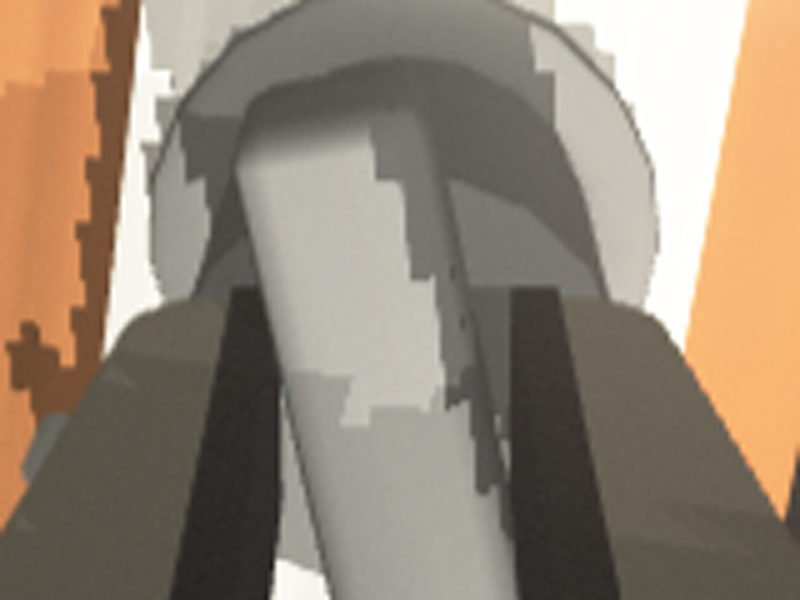

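>>> apply_moves(linear=[[0,0,0],[0,0,0],[0,0,0.5],[0,0,0.6],[0,0,0.6],[0,0,0.6],[0,0,0],[0,0,0],[0,0,0],[0,0,0],[0,0,0],[0,0,0]], yaw=[1,1,0.5,0,0,0,1,1,1,1,1,1], fingers=0.6)

```text
time: 58.45
eef_pos: [0.6268, -0.0117, 0.1676]
eef_rot: [-2.862, 1.27, -0.063]
ft_force: [0.4, -0.4, -0.7]
opening: 0.0365
```

>>> apply_moves(linear=[[0,0,0],[0,0,0],[0,0,0],[0,0,0],[0,0,0],[0,0,0],[0,0,0],[0,0,0],[0,0,0],[0,0,0],[0,0,0],[0,0,0]], yaw=[1,1,1,1,1,1,1,1,1,1,1,1])

```text
time: 59.45
eef_pos: [0.6335, -0.0127, 0.1859]
eef_rot: [-3.11, -0.068, -0.084]
ft_force: [0.1, -0.3, -0.4]
opening: 0.0369
```

>>> apply_moves(linear=[[0,0,0],[0,0,0],[0,0,0],[0,0,0],[0,0,0],[0,0,0],[0,0,0],[0,0,0],[0,0,0],[0,0,0],[0,0,0],[0,0,0]], yaw=[1,1,1,1,1,1,1,1,1,1,1,1])

```text
time: 60.45
eef_pos: [0.6396, -0.0139, 0.2041]
eef_rot: [-2.772, -1.379, -0.089]
ft_force: [-0.3, 1.0, -0.2]
opening: 0.0366
```

>>> apply_moves(linear=[[0,0,0],[0,0,0],[0,0,0],[0,0,0],[0,0,0],[0,0,0],[0,0,0],[0,0,0],[0,0,0],[0,0,0],[0,0,0],[0,0,0]], yaw=[1,1,1,1,1,1,1,1,1,1,1,1])

```text
time: 61.45
eef_pos: [0.6451, -0.0151, 0.2221]
eef_rot: [-1.917, -2.424, -0.077]
ft_force: [0.0, 0.5, -0.1]
opening: 0.0366
```

```bash
python3 nl.py w58
```

```text
t 61.45 pos [645.1 -15.1 222.1] yaw 103.32 tilt [-0.5   4.01] op 36.6 F [ 0.   0.5 -0.1] j [-0.242  0.352  1.381  0.067  1.435 -0.484]
t 61.5 pos [645.3 -15.1 222.4] yaw 103.51 tilt [-0.47  4.  ] op 36.6 F [-0.3  0.1 -0.4] j [-0.242  0.352  1.38   0.066  1.435 -0.488]
wrist 0.56 [297.1 238.   73.1  94.7]
scene 0.81 [310.4 283.   30.1  35.7]
```

View pics/w58.png

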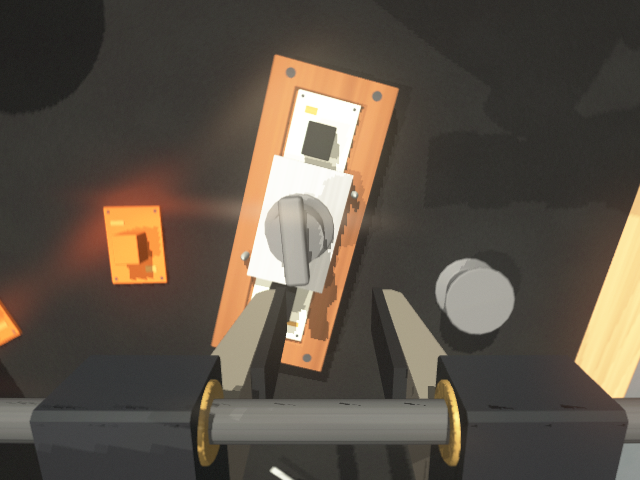

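>>> apply_moves(linear=[[-0.3,0.05,-0.1],[-0.3,0.05,-0.2],[-0.3,0.05,-0.3],[-0.2,0.05,-0.3],[-0.05,0,-0.3],[0,0,-0.3],[0,0,-0.3],[0,0,-0.3],[0,0,-0.3],[0,0,-0.3],[0,0,-0.3],[0,0,-0.3]], yaw=[0.3,0.3,0.3,0.1,0,0,0,0,0,0,0,0])

```text
time: 62.65
eef_pos: [0.6192, -0.0106, 0.1502]
eef_rot: [-1.836, -2.484, -0.074]
ft_force: [-0.3, 1.1, -0.3]
opening: 0.0367
```

```bash
python3 nl.py w59
```

```text
t 62.65 pos [619.2 -10.6 150.2] yaw 107.06 tilt [-0.73  3.96] op 36.7 F [-0.3  1.1 -0.3] j [-0.245  0.35   1.529  0.067  1.293 -0.561]
t 62.7 pos [618.3 -10.4 148.6] yaw 107.05 tilt [-0.88  4.  ] op 36.8 F [-1.1 -0.2 -0.2] j [-0.245  0.351  1.531  0.067  1.292 -0.561]
wrist 0.93 [329.8 283.7  89.7 128. ]
scene 0.95 [309.9 281.7  31.5  36.6]
```

View pics/w59.png

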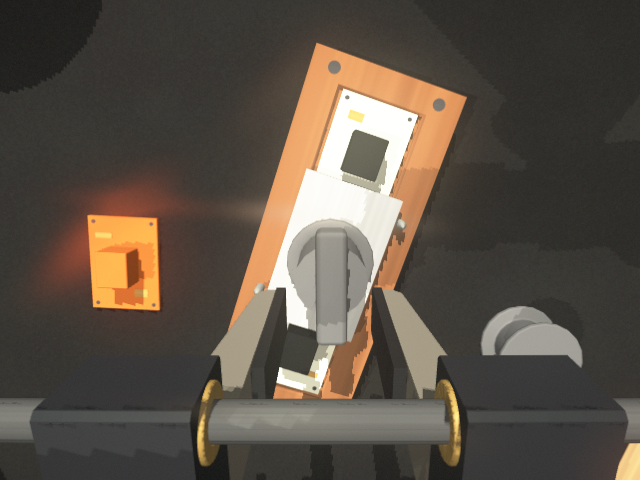

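>>> apply_moves(linear=[[0.05,0,-0.3],[0.02,0,-0.3],[0,0,-0.3],[0,0,-0.3],[0,0,-0.3],[0,0,-0.25],[0,0,-0.15]], yaw=[0,0,0,0,0,0,0])

```text
time: 63.43
eef_pos: [0.6221, -0.0109, 0.1112]
eef_rot: [-1.839, -2.487, -0.077]
ft_force: [0.7, -0.1, -0.0]
opening: 0.0366
```

```bash
python3 nl.py w60; python3 fh.py
```

```text
t 63.43 pos [622.1 -10.9 111.2] yaw 107.08 tilt [-0.51  3.91] op 36.6 F [ 0.7 -0.1 -0. ] j [-0.244  0.396  1.551  0.068  1.22  -0.566]
t 63.48 pos [621.7 -10.8 110.5] yaw 107.08 tilt [-0.57  3.92] op 36.9 F [ 0.1  1.3 -1.2] j [-0.244  0.397  1.552  0.068  1.22  -0.566]
scene 0.63 [310.4 283.5  29.   28.6]
0.0595 (np.float64(265.8), np.float64(381.1), np.float64(231.7), np.float64(115.3))
0.0545 (np.float64(267.1), np.float64(379.8), np.float64(230.0), np.float64(112.7))
0.05 (np.float64(268.3), np.float64(378.6), np.float64(228.5), np.float64(110.4))
0.046 (np.float64(269.2), np.float64(377.6), np.float64(227.2), np.float64(108.4))
0.04 (np.float64(270.6), np.float64(376.2), np.float64(225.4), np.float64(105.6))
0.032 (np.float64(272.4), np.float64(374.4), np.float64(223.1), np.float64(102.1))
```

View pics/w60c.png

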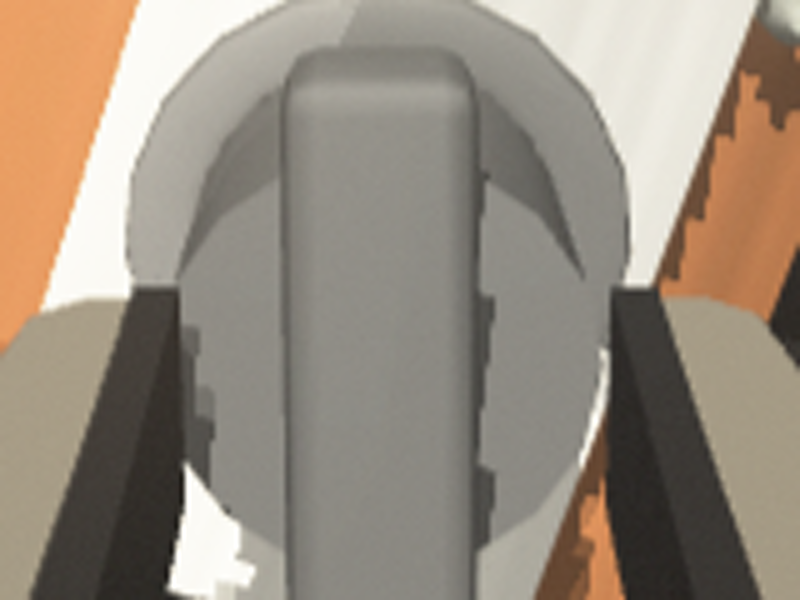

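>>> apply_moves(linear=[[-0.04,0,-0.1],[0,0,0],[0,0,0],[0,0,0]], yaw=[0,0,0,0], fingers=0.81)

```text
time: 63.97
eef_pos: [0.6222, -0.0113, 0.1116]
eef_rot: [-1.84, -2.49, -0.078]
ft_force: [-2.2, -1.6, 0.3]
opening: 0.0175
```

```bash
python3 -c "
from look import *
s();print(ctrl.observe()['moment'])"
```

```text
t 63.97 pos [622.2 -11.3 111.6] yaw 107.1 tilt [-0.38  3.85] op 17.5 F [-2.2 -1.6  0.3] j [-0.244  0.394  1.553  0.068  1.218 -0.566]
[-0.21157721  0.42684658 -0.00516427]
```

>>> apply_moves(linear=[[0,0,0],[0,0,0],[0,0,0]], yaw=[-1,-1,-1])

```text
time: 64.22
eef_pos: [0.6207, -0.0121, 0.1115]
eef_rot: [-2.099, -2.28, -0.079]
ft_force: [-1.1, 0.8, 0.0]
opening: 0.0176
```

```bash
python3 -c "
from look import *
s();print(ctrl.observe()['moment'])"; python3 nl.py w61; python3 -c "
from look import *
s();print(ctrl.observe()['moment'])"
```

```text
t 64.22 pos [620.7 -12.1 111.5] yaw 94.75 tilt [0.21 3.77] op 17.6 F [-1.1  0.8  0. ] j [-0.247  0.383  1.567  0.069  1.204 -0.355]
[-0.01070648  0.25470162  0.3353565 ]
t 64.22 pos [620.7 -12.1 111.5] yaw 94.75 tilt [0.21 3.77] op 17.6 F [-1.1  0.8  0. ] j [-0.247  0.383  1.567  0.069  1.204 -0.355]
t 64.27 pos [620.6 -12.  111.5] yaw 94.57 tilt [0.23 3.77] op 17.7 F [-2.  -0.5  0.3] j [-0.247  0.383  1.568  0.069  1.204 -0.351]
wrist 0.61 [327.9 300.5 101.2 157.4]
scene 0.78 [310.5 285.2  33.7  29.1]
t 64.42 pos [620.7 -12.  111.4] yaw 95.05 tilt [0.2  3.77] op 17.6 F [-3.2 -0.8  0.9] j [-0.247  0.384  1.567  0.069  1.204 -0.36 ]
[-0.24720327  0.63365969  0.20544573]
```

View pics/w61c.png

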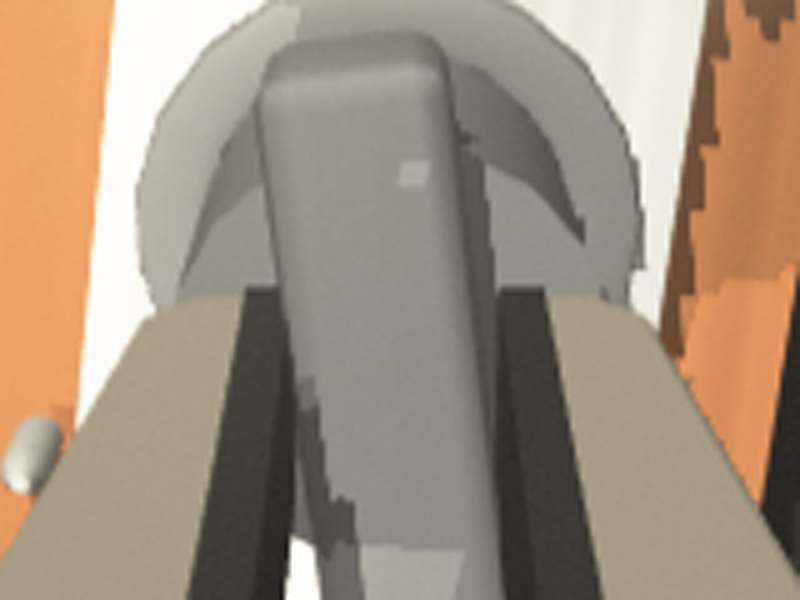

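>>> apply_moves(linear=[[0,0.05,0],[0,0.03,0],[0,0,0]], yaw=[-0.8,-0.8,0])

```text
time: 64.67
eef_pos: [0.6203, -0.0119, 0.1114]
eef_rot: [-2.216, -2.172, -0.077]
ft_force: [-1.7, 0.8, 0.0]
opening: 0.0177
```

```bash
python3 -c "
from look import *
s();print(ctrl.observe()['moment'])"; python3 nl.py w62; python3 -c "
from look import *
s();print(ctrl.observe()['moment'])"
```

```text
t 64.67 pos [620.3 -11.9 111.4] yaw 88.85 tilt [0.54 3.53] op 17.7 F [-1.7  0.8  0. ] j [-0.245  0.378  1.574  0.067  1.196 -0.25 ]
[0.01441892 0.28254474 0.51803205]
t 64.67 pos [620.3 -11.9 111.4] yaw 88.85 tilt [0.54 3.53] op 17.7 F [-1.7  0.8  0. ] j [-0.245  0.378  1.574  0.067  1.196 -0.25 ]
t 64.72 pos [620.3 -11.9 111.5] yaw 88.96 tilt [0.54 3.54] op 17.9 F [-1.4 -0.2  0.5] j [-0.245  0.378  1.574  0.067  1.196 -0.252]
wrist 0.81 [326.5 302.6 102.6 158.5]
scene 0.56 [311.6 287.2  28.   24.6]
t 64.87 pos [620.3 -11.8 111.4] yaw 88.91 tilt [0.53 3.55] op 17.9 F [-1.2 -0.   0.4] j [-0.245  0.378  1.574  0.067  1.196 -0.251]
[-0.26761371  0.44101281  0.49705719]
```

View pics/w62c.png

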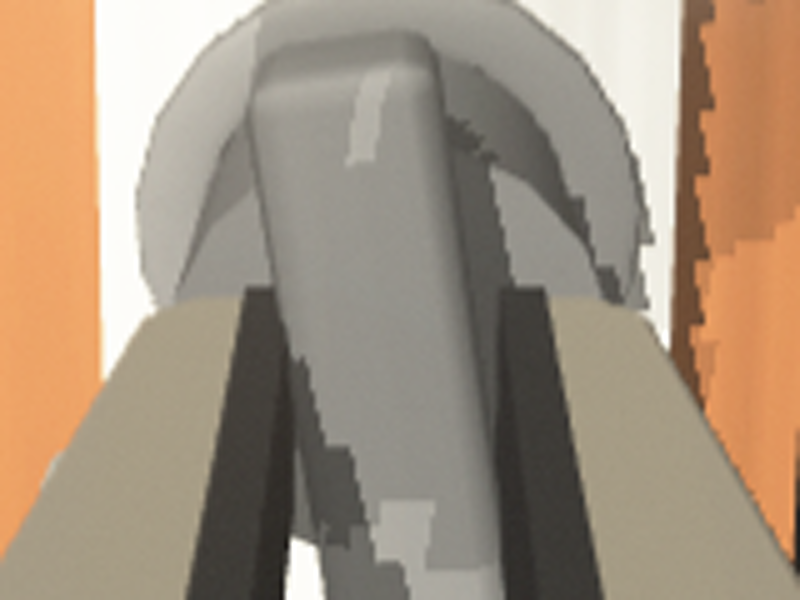

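>>> apply_moves(linear=[[0,0,0],[0,0,0],[0,0,0],[0,0,0],[0,0,0.4],[0,0,0.6],[0,0,0.8],[0,0,0.8],[-0.2,0,0.8],[-0.6,0,0.6],[-0.8,0,0.5],[-0.8,0,0.5]], yaw=[0,0,0,0,0,0,0,0,0,0,0,0], fingers=0.45)

```text
time: 65.87
eef_pos: [0.5747, -0.0112, 0.2219]
eef_rot: [-2.219, -2.176, -0.089]
ft_force: [0.3, 0.4, -0.1]
opening: 0.0505
```

>>> apply_moves(linear=[[-0.9,0,0.2],[-0.9,0,0.2],[-0.9,0,0.2],[-0.9,0,0.2],[-0.9,0,0]], yaw=[0,0,0,0,0])

```text
time: 66.28
eef_pos: [0.4843, -0.0117, 0.2498]
eef_rot: [-2.227, -2.186, -0.103]
ft_force: [0.6, -1.3, -0.5]
opening: 0.0505
```

```bash
python3 - <<'E'
from look import *
s()
look("w63",["wrist","scene","top"],[("plate",.043),("done1",.009),("new1",.031),("flux",.0),("reel",.038),("driver",.01),("nut",.076)])
for n,u,v,w,h,k in (("scene",320,290,200,150,4),("top",320,210,200,150,4)):
    crop(cv2.imread(f"pics/w63_{n}.png")[:,:,::-1],f"w63{n}c",u,v,w,h,k)
E
```

```text
t 66.28 pos [484.3 -11.7 249.8] yaw 88.99 tilt [1.92 3.43] op 50.5 F [ 0.6 -1.3 -0.5] j [-0.319 -0.122  1.841  0.068  1.41  -0.311]
wrist plate 0.75 [471. 222.  87. 112.] [619.1  -9.1  68.  100.3  -1.7]
wrist plate 0.74 [485. 236.  79.  86.] [628.9 -21.   70.6  75.2  -1.7]
wrist new1 0.97 [313. 279.  66.  78.] [479.  -57.4  47.1  66.5  14.5]
wrist new1 0.83 [176. 344.  32.  21.] [ 344.2 -125.3   18.9   27.2  -46.5]
wrist new1 0.61 [477. 136.  60.  61.] [622.   67.5  52.3  53.5  -1.7]
wrist new1 0.61 [465. 302.  56.  50.] [618.2 -86.9  46.2  51.7  88.3]
wrist reel 0.73 [614. 248.  52.  68.] [755.2 -38.4  46.2  67.3   7.9]
wrist driver 0.32 [471. 223.  85. 112.] [631.5 -14.8  73.9 109.4  -1.8]
wrist nut 0.89 [483. 238.  80.  86.] [615.6 -14.2  64.2  68.5  -1.7]
wrist nut 0.65 [472. 214. 133. 274.] [601.2  15.4  94.4 184.3  -1.4]
scene plate 0.96 [312. 293.  53.  36.] [626.4 -11.2  78.1 102.9  -2.7]
scene done1 0.55 [429. 249.  27.  22.] [519.4 309.6  50.9  75.3  78.6]
scene done1 0.4 [311. 299. 119.  58.] [614.9  -7.3 126.  257.8  -1.7]
scene new1 0.78 [236. 231.  30.  18.] [ 374.9 -16
[... 767 characters left out ...]
8.] [516.5 309.6  49.5  70.6  78.1]
top done1 0.59 [299. 215.  34.  43.] [626.6  69.1  96.3 115.7  85.2]
top new1 0.84 [396. 311.  24.  29.] [ 339.2 -158.5   45.4   66.6   39.4]
top new1 0.72 [356. 262.  24.  20.] [478.9 -88.1  26.4  45.3  85.1]
top new1 0.55 [299. 212.  20.  16.] [621.5  67.   50.   53.9  -4.6]
top flux 0.73 [335. 154.  22.  27.] [794.3 -41.7  56.8  72.7  85. ]
top flux 0.59 [213. 262.  66.  44.] [518.4 314.2 113.5 176.4 -11.2]
top flux 0.51 [207. 187.  16.  20.] [723.2 328.2  39.1  65.6 -56.8]
top driver 0.65 [431. 168.  24.  53.] [ 757.4 -316.4   24.7   99.7   65.8]
t 67.4833 pos [484.4 -11.5 247.3] yaw 88.97 op 50.2 F [0.1 0.9 0.1] j [-0.32 -0.12  1.84  0.07  1.41 -0.31]
```

View pics/w63scenec.png

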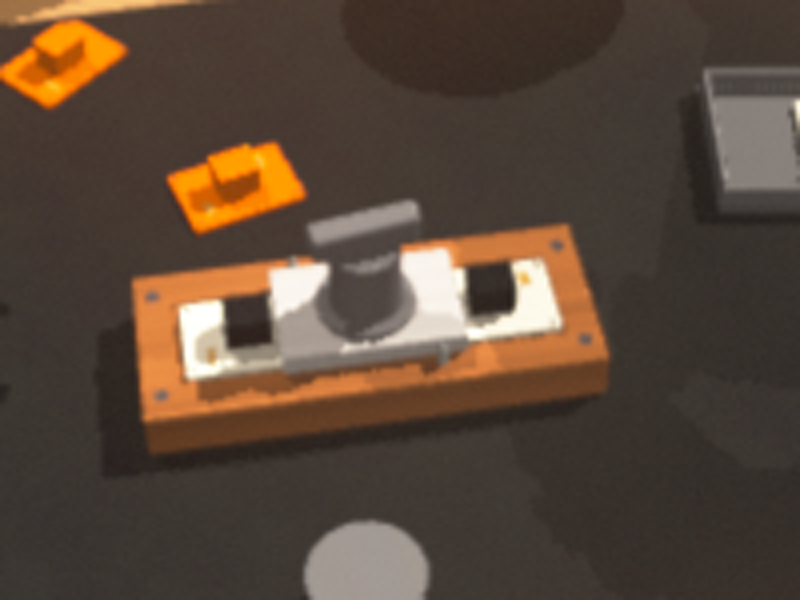

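View pics/w63topc.png

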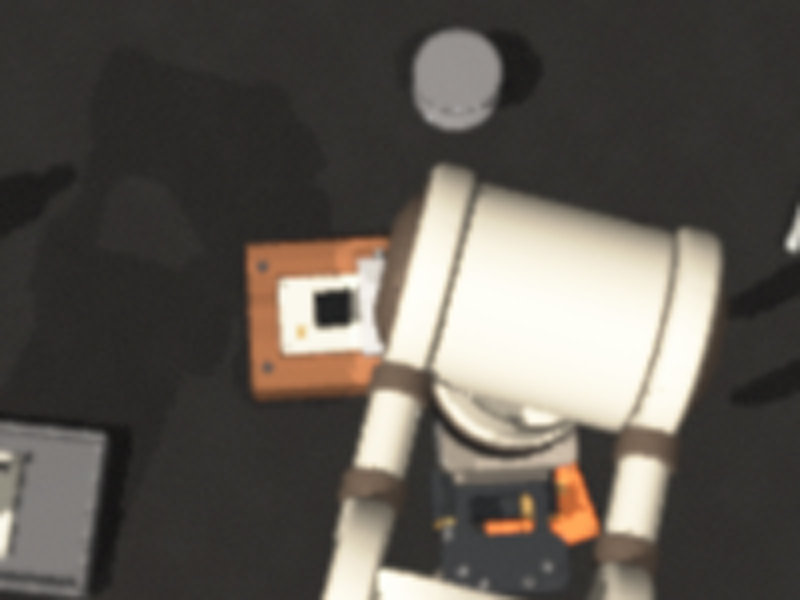

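View pics/w63_wrist.png

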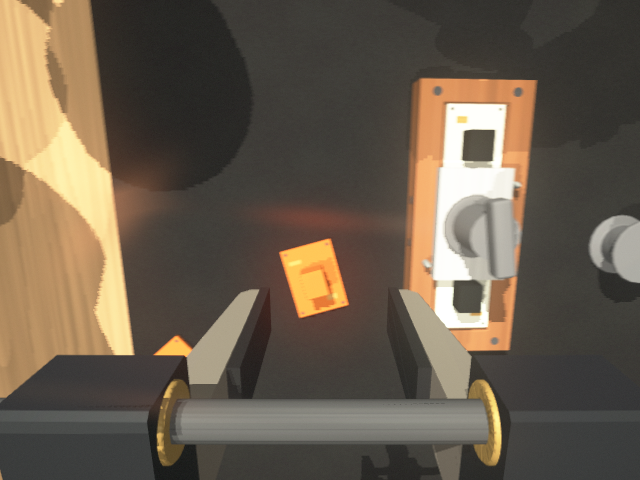

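```bash
python3 - <<'E'
from look import *
im=cv2.imread("pics/w63_scene.png"); c=cam("scene"); k=6; u0,v0=270,235
o=cv2.resize(im[v0:v0+95,u0:u0+85],None,fx=k,fy=k,interpolation=cv2.INTER_CUBIC)
t=np.linspace(0,2*np.pi,73)
def dr(P,col): 
    p=((proj(P,c)-[u0,v0]+.5)*k).astype(np.int32); cv2.polylines(o,[p],True,col,1)
for nz,col in ((.032,(0,0,255)),(.040,(0,255,0))):
    dr(np.c_[.6205+.028*np.cos(t),-.0102+.028*np.sin(t),np.full(73,nz+.016)],col)
    a=np.radians(97);x=np.array([np.cos(a),np.sin(a)])*.03;y=np.array([-np.sin(a),np.cos(a)])*.008
    q=np.array([x+y,x-y,-x-y,-x+y])+[.6205,-.0102]; dr(np.c_[q,np.full(4,nz+.076)],col)
cv2.imwrite("pics/ov.png",o)
E
```

```text
(no output)
```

View pics/ov.png

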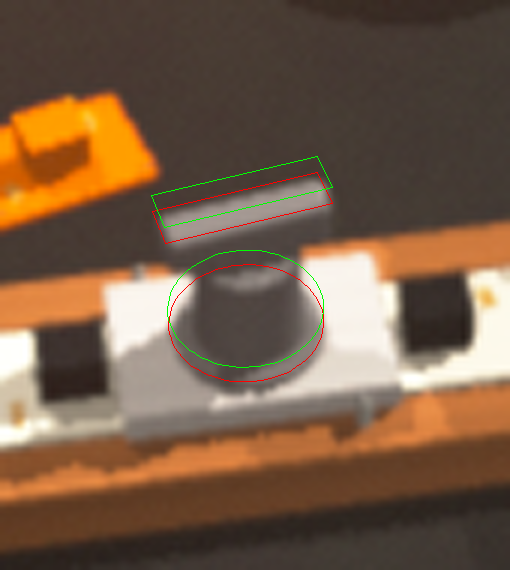

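The red overlay (nut at 32 mm, flange on the plate) matches the nut. The arm is clear of everything, so I'm handing in.

```bash
python3 -c "
from station import ctrl
print(ctrl.hand_in())"
```

```text
the job is handed in; nothing more can be done
None
```

The job is done and handed in at about 67 s of the 210 s allowed; the hand-in gave no verdict.

- **Finished board:** there was only one, in the -y nest. It now lies flat in the middle-sized grey tray.
- **Fresh boards:** both white boards are seated in the nests. The orange look-alikes were left alone.
- **Clamp plate:** it lies lengthwise between the pins, turned -1.7° against about -1.5° for the jig, and flat on the boards' inner edges as far as the pictures show.
- **T-nut:** it dropped into the thread within about 25° of backward turning. I ran it forward until the torque rose and held at about 0.5 N m.

**Last checks:**
- Drawn over the last scene picture, the nut fits a height of about 32 mm, which puts its flange on the plate.
- The arm was clear of everything at hand-in.
- The flux bottle, reel and screwdriver were not touched, and they show no visible shift.

**Disagreements:**
- The bar turned forward about 20–30° more than the half turn expected. It was still turning almost freely near the bottom, so I regripped it half a turn round and turned on until the torque rose.
- The tool leaned up to 4° during some moves, which I allowed for by rechecking with the camera.
- A fingertip touched down briefly at about 41 N while I approached the first board. That was finger contact, not the gripper's body.

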